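# Clamp the filter cubes in their carrier

### The job

Get the filter-cube carrier ready to use: stand every black filter cube that is on the table upright in the carrier's pockets, one to a pocket, and lift the blue cover plate off its pins and lay it aside. Then, with the cubes in place, use the red T-handle hex key to tighten the two sunken clamp screws clockwise to their stop, first the one nearer the dial and then the other, each time pushing the key fully home in the socket before you turn it. Stand the key back in its holder, seat the cover flat on its pins again, turn the carrier's black dial click by click until its white pointer stands at the red mark, and leave the other things on the table alone.

Things in the scene. Friction and masses are not known exactly. Their poses are not given: they have to be found in the camera images.
- carrier: fixed aluminium carrier, 132 mm along its x (-70 to +62), 184 mm along its y, top 40 mm above the table; origin on the table under its middle, z up. Row of three pockets at x = +33 mm. Along x = -33 mm lie a locating pin (y = -71 mm), far screw (-49), near screw (+1), locating pin (+23) and the dial (+64). Pins: 6 mm thick, 13 mm above the top
- pocket0 (a point): centre of the black floor of a square pocket, 46 x 46 mm inside, 26 mm above the table, with walls 14 mm high (to the carrier's 40 mm top), so that a cube stands 22 mm proud; at carrier x = +33, y = -52 mm
- pocket1 (a point): centre of the black floor of a square pocket, 46 x 46 mm inside, 26 mm above the table, with walls 14 mm high (to the carrier's 40 mm top), so that a cube stands 22 mm proud; at carrier x = +33, y = 0 mm
- pocket2 (a point): centre of the black floor of a square pocket, 46 x 46 mm inside, 26 mm above the table, with walls 14 mm high (to the carrier's 40 mm top), so that a cube stands 22 mm proud; at carrier x = +33, y = 52 mm
- cube_green_c (a point): centre (half-way up) of a loose black filter cube with a green round filter on its side face; 37 mm along its x, 34 mm along its y (the side to grasp across), 36 mm tall; stands upright on the table, z up. May be absent (None)
- cube_red_c (a point): centre (half-way up) of a loose black filter cube with a red round filter on its side face; 37 mm along its x, 34 mm along its y (the side to grasp across), 36 mm tall; stands upright on the table, z up. May be absent (None)
- cube_green2_c (a point): centre (half-way up) of a loose black filter cube with a green round filter on its side face; 37 mm along its x, 34 mm along its y (the side to grasp across), 36 mm tall; stands upright on the table, z up. May be absent (None)
- cover_grip (a point): centre of the black grip bar (44 mm along x, 14 mm along y: grasp across this, 22 mm tall) of the loose blue cover, 16 mm above its underside; plate 62 x 112 mm (x, y), 5 mm thick, 140 g, on the pins at the start, hiding the screws
- cover_seat (a point): where point cover_grip lies when the cover is seated flat on the carrier's top (carrier x = -33, y = -24, z = 56 mm); its y is the line of the pins. The cover's 10 mm through holes at its y = -47 and +47 mm drop over the 6 mm pins; it may go on either way round
- key_grip (a point): centre of the red handle of the loose hex key; the handle is 56 mm along x, 16 mm along y (grasp across this), 28 mm tall (14 mm either way of this point). The key is upright, its steel shaft going down, z up; 150 g
- key_tip (a point): lower end of the key, 98 mm below the handle's centre. The lowest 36 mm is a hexagon 14 mm across flats (two of its flats face along the key's +x and -x), tapered over the last 3 mm; a round collar 34 mm wide sits 36 to 42 mm above the tip. The hexagon repeats every 60 degrees
- stand: fixed grey holder block of the key, 52 x 52 mm, 40 mm tall; origin under its middle
- stand_mouth (a point): centre of the round hole in the holder's top, 40 mm above the table, 24 mm wide, 38 mm deep; the key stands in it hanging on its collar, handle centre 62 mm above this point, at any turn
- screw_near_floor (a point): centre of the bottom of the hexagon socket of the screw nearer the dial, 20 mm below the carrier's top; socket 15 mm across flats, 14 mm deep, below a round recess 31 mm wide, 6 mm deep. The frame turns with the screw; the key fits when its yaw equals this yaw plus a multiple of 60 degrees (play about 7 degrees). Fully home: tip on this point
- screw_far_floor (a point): the same for the clamp screw farther from the dial
- screw_near (a joint): turn of the near clamp screw, rad, growing clockwise seen from above; starts loose between 0 and 0.35; tight at its hard stop 1.30 (above 1.15 counts as tight); friction 0.12 N m
- screw_far (a joint): the same for the far clamp screw
- dial_grip (a point): middle of the dial's grip bar, on its axis, 65 mm above the table; black bar 38 mm along x, 14 mm along y (grasp across this), from 50 to 78 mm above the table; the white pointer is on the bar's -x end
- dial (a joint): turn of the dial, rad, growing clockwise seen from above; 0 when the pointer points to the carrier's -x; it snaps into clicks every 0.5236 rad (30 degrees, about 0.1 N m) from 0 to 3.665; starts at one of the first clicks (0 to 3); the red mark is the fifth click, 2.618
- lens_cleaner_c (a point): bystander: white spray bottle, 36 mm wide, 132 mm tall (centre)
- objective_case_c (a point): bystander: clear objective case, 40 mm wide, 82 mm tall (centre)
- coverslip_box_c (a point): bystander: small blue and white box, 31 x 31 x 20 mm (centre)
Not all that is in view belongs to the job. What is shaped like the part that bears key_grip but turquoise is not meant.

How it is judged (in metres and radians):
On the way, in this order (a step that is already met when the one before it is completed fails the run):
1. every cube present stands in a pocket of the carrier (x of cube_green_c in the frame of carrier between 0.023 and 0.043 m and y of cube_green_c in the frame of carrier between -0.08 and 0.08 m and z of cube_green_c in the frame of carrier between 0.039 and 0.049 m and angle between each of cube_green_c, cube_red_c, cube_green2_c's own z axis and vertical below 0.15 rad and x of cube_red_c in the frame of carrier between 0.023 and 0.043 m and y of cube_red_c in the frame of carrier between -0.08 and 0.08 m and z of cube_red_c in the frame of carrier between 0.039 and 0.049 m and x of cube_green2_c in the frame of carrier between 0.023 and 0.043 m and y of cube_green2_c in the frame of carrier between -0.08 and 0.08 m and z of cube_green2_c in the frame of carrier between 0.039 and 0.049 m), for 0.2 s.
2. the key is fully home in the screw nearer the dial, which is still loose (horizontal distance between key_tip and screw_near_floor below 0.003 m and z of key_tip in the frame of screw_near_floor between -0.004 and 0.004 m and value of joint screw_near below 0.7 rad), for 0.2 s.
3. that screw is tight (value of joint screw_near above 1.15 rad), for 0.2 s.
4. the key is fully home in the other screw, which is still loose (horizontal distance between key_tip and screw_far_floor below 0.003 m and z of key_tip in the frame of screw_far_floor between -0.004 and 0.004 m and value of joint screw_far below 0.7 rad), for 0.2 s.
5. that screw is tight (value of joint screw_far above 1.15 rad), for 0.2 s.
At the end, for the whole second after the job is handed in: every cube present upright on a pocket floor (5 mm in height); both screws past 1.15 rad; dial within 0.15 rad of the red mark; cover flat on its pins (4 mm sideways, 3 mm in height); key upright in its holder (12 mm at the handle, 6 mm in height); all released and at rest (all of step 1 and contact force between the fingers and cube_green below 0.3 N and linear speed of each of cube_green, cube_red, cube_green2, cover, hex_key below 0.03 m/s and contact force between the fingers and cube_red below 0.3 N and contact force between the fingers and cube_green2 below 0.3 N and value of joint each of screw_near, screw_far above 1.15 rad and value of joint dial between 2.468 and 2.768 rad and x of cover_grip in the frame of cover_seat between -0.004 and 0.004 m and y of cover_grip in the frame of cover_seat between -0.004 and 0.004 m and z of cover_grip in the frame of cover_seat between -0.003 and 0.003 m and angle between cover_grip's own z axis and vertical below 0.05 rad and contact force between the fingers and cover below 0.3 N and horizontal distance between key_grip and stand_mouth below 0.012 m and z of key_grip in the frame of stand_mouth between 0.056 and 0.068 m and angle between key_grip's own z axis and vertical below 0.12 rad and contact force between the fingers and hex_key below 0.3 N); the robot touches nothing.
It fails at once if a bystander (lens_cleaner) is pushed more than 3 cm or tipped over (distance of lens_cleaner_c from where it was at the start of the episode above 0.03 m or angle between lens_cleaner_c's own z axis and vertical above 0.5 rad).
It fails at once if a bystander (objective_case) is pushed more than 3 cm or tipped over (distance of objective_case_c from where it was at the start of the episode above 0.03 m or angle between objective_case_c's own z axis and vertical above 0.5 rad).
It fails at once if a bystander (coverslip_box) is pushed more than 3 cm or tipped over (distance of coverslip_box_c from where it was at the start of the episode above 0.03 m or angle between coverslip_box_c's own z axis and vertical above 0.5 rad).
Of cube_green, cube_red, cube_green2 only 1 to 3 are there at a start; the rules pass over those that are not, and their reading is None.
At some moment in a run one of cube_green, cube_red, cube_green2 may be knocked a few centimetres aside while the robot is not near it.
It also fails if it takes over 210 s, if anything falls off the work surface, if the arm or the gripper's body presses on something with over 40 N, if the wrist force passes 120 N, or if a joint passes its speed limit or range.

### The arm

A 7-joint arm with a two-finger parallel gripper is mounted at the origin on a cart in front of the work surface, level with it; the furniture and walls round the work are solid. World frame = base frame: x ahead of the robot, y to its left, z up, the work surface at z = 0. Lengths are in mm, angles in degrees, forces in N, time in s.
With the tool pointing down it reaches from about 425 to 875 mm from the base axis. Payload 4.7 kg.
Tool frame: the origin (TCP) lies at the very end of the fingers, on their centre line; the grasp point (between the pads) lies 19 mm behind it (grasp_offset is the distance from the TCP to the grasp point, in mm); z points along the fingers, y is the direction in which the jaws open and shut (so a half turn about z gives the same grasp; the last joint's range is limited). The gripper opens to 87 mm and grips with 3 to 60 N. Pads are 19 mm wide; open, the fingers measure 117 mm over their backs; the gripper's body (75 mm by 190 mm) begins 51 mm behind the grasp point.
Start: joints at [65.438, 18.392, -4.016, 83.108, 1.295, 78.541, -3.26], TCP at [278.49, -587.341, 222.587] pointing down, gripper open.
Joint ranges: [-163.93, 163.93], [-17.29, 119.83], [-79.2, 71.16], [3.27, 140.29], [-89.18, 269.18], [5.43, 117.66], [-154.24, 154.24]. Speed limits (degrees/s): [147.25, 147.25, 180, 180, 180, 180, 180].

### API

Orientations are given as a 3x3 rotation matrix whose columns are the frame's x, y, z axes.
In Python, from cell import get_state, capture, sign_off, grasp_offset gives the robot as it stands.
- The arm moves only by the shell command python3 -m pendant 'ROWS'. ROWS is JSON, a list of rows, each an object with "rot": the turn, a rotation vector about the tool's x, y, z in degrees, a list of three; "travel": the shift along the tool's x, y, z in cm, a list of three; "hand": the finger opening in cm, from 0 to 8.7. A call has exactly 10 rows; each row shifts and turns the commanded pose from where the row before left it, along the tool's axes as they then stand; what a row does not reach is not made up. A row lasts 1/10 s, in which the tool goes at most 50 mm and 8.59 degrees, less where a joint would pass 70% of its speed; a pose out of reach is approached as far as the arm can. A call with a gripper value outside its range is refused whole. The fingers move at their own pace and stop on an object; the grip force is fixed at half the most. Time passes only in rows, so rows that do not move let the fingers close, or fill a call up. It gives the time, the measured TCP pose, the force and the opening at its end, in the units of the state.
- get_state(): the state, without advancing time (a new reading comes with each control period).
- capture(name): name is "scene" or "side" or "wrist"; returns a dict with "frame" (420x560x3 uint8, red, green, blue), "intrinsics" (3x3 intrinsics, pixels), "k1" (the pictures are not rectified: a ray, as slopes to the right and down, at radius r is drawn at 1 + k1 r^2 times it, then the intrinsics apply), "R" (3x3) and "t" (3): a world point X has camera coordinates R X + t. Camera axes: x right, y down, z forward; pixel columns grow to the right and rows downward; lengths in mm; the calibration is good to about 2 mm. A picture is of the moment at which its call begins. There is no depth.
- sign_off(): hands the job in, once; it reports no verdict.
The state is a dict: "time_s": time; "joint_positions": joint angles; "qvel": joint speeds; "joint_torque": joint torques, N m; "tool_pos": TCP position; "eef_rot": TCP orientation; "force": force on the tool from outside, world axes, zero at the start; "wrist_torque": the same for the moment, N m; "width": finger opening in mm.
Only numpy, scipy, OpenCV 4.12 (cv2) and the standard library are available. Lean on these libraries where they do the work, as an engineer would, in place of code of your own. Each camera call takes 0.05 s, during which the arm holds its last target. There are 200 camera calls.

## Working session

There is one attempt and no reset: what is moved stays moved. The work goes in short steps, Python scripts to look and compute and a shell command to move; the robot and the scene stay as the last step left them, time stands still between calls to the robot, and variables do not carry over. Pictures are saved under pics/ and viewed, about 12 in all and at most 16, crops included, and the job is handed in when it is done.

```bash
ls; mkdir -p pics
cat > h.py <<'E'
import numpy as np, cv2
from cell import get_state, capture, sign_off, grasp_offset
def cap(name,fn=None):
    c=capture(name)
    for k in("intrinsics","R","t"): c[k]=np.array(c[k],float)
    c["frame"]=np.array(c["frame"],np.uint8)
    if fn:
        cv2.imwrite(f"pics/{fn}.png",cv2.cvtColor(c["frame"],cv2.COLOR_RGB2BGR))
        np.savez(f"pics/{fn}.npz",**c)
    return c
def load(fn): return dict(np.load(f"pics/{fn}.npz"))
def ray(c,u,v):
    K=c["intrinsics"];d=np.array([(u-K[0,2])/K[0,0],(v-K[1,2])/K[1,1]]);s=d.copy()
    for _ in range(20): s=d/(1+float(c["k1"])*(s@s))
    R=c["R"];o=-R.T@c["t"].ravel();r=R.T@np.array([s[0],s[1],1]);return o,r/np.linalg.norm(r)
def onz(c,u,v,z):
    o,r=ray(c,u,v);return o+r*(z-o[2])/r[2]
def proj(c,X):
    p=c["R"]@np.array(X,float)+c["t"].ravel();s=p[:2]/p[2];s=s*(1+float(c["k1"])*(s@s));K=c["intrinsics"]
    return np.array([K[0,0]*s[0]+K[0,2],K[1,1]*s[1]+K[1,2]])
def tri(obs):
    A=np.zeros((3,3));b=np.zeros(3)
    for c,u,v in obs:
        o,r=ray(c,u,v);P=np.eye(3)-np.outer(r,r);A+=P;b+=P@o
    X=np.linalg.solve(A,b);return X,[float(np.linalg.norm(proj(c,X)-[u,v])) for c,u,v in obs]
def st():
    s=get_state();R=np.array(s["eef_rot"]);print("t",s["time_s"],"tcp",np.round(s["tool_pos"],1),"yaw(x)",round(float(np.degrees(np.arctan2(R[1,0],R[0,0]))),2),"z",np.round(R[:,2],3),"F",np.round(s["force"],1),"T",np.round(s["wrist_torque"],2),"w",round(float(s["width"]),1),"j",np.round(s["joint_positions"],0))
    return s
E
python3 - <<'E'
from h import *
s=st();print(np.round(s["eef_rot"],4),grasp_offset)
a=cap("scene","s0");b=cap("side","d0");w=cap("wrist","w0")
for c in(a,b,w):print(np.round(-c["R"].T@c["t"].ravel()),np.round(c["R"][2],2),c["intrinsics"][0,0],c["k1"])
E
```

```text
pics
t 0.0 tcp [ 278.2 -586.8  221.5] yaw(x) 25.38 z [-0.001  0.002 -1.   ] F [-0.6  0.5 -0.2] T [0.02 0.02 0.04] w 87.0 j [65. 18. -4. 83.  1. 79. -3.]
[[ 9.035e-01  4.286e-01 -9.000e-04]
 [ 4.286e-01 -9.035e-01  1.700e-03]
 [-1.000e-04 -1.900e-03 -1.000e+00]] 18.700000000000003
[ 479. -858.  600.] [ 0.09  0.86 -0.51] 420.5943746263584 -0.05009813244624488
[ 584. -675.  582.] [-0.04  0.81 -0.58] 385.2311228933607 -0.058163481923513394
[ 337. -559.  385.] [-0.22 -0.1  -0.97] 366.6925195232324 0.007059646080320826
```

View pics/s0.png

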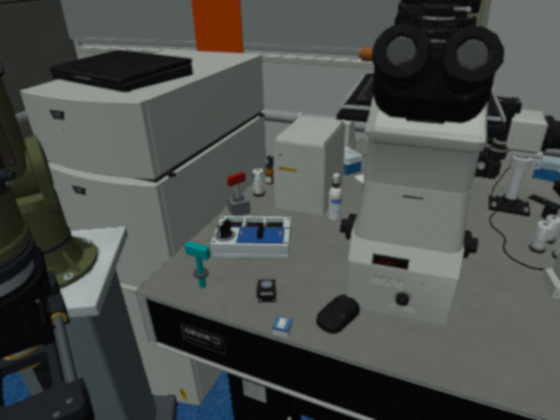

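View pics/d0.png

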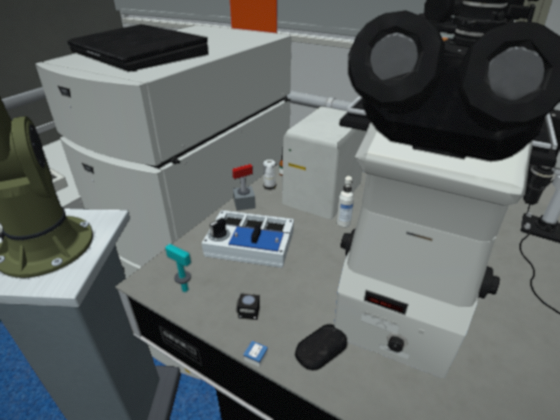

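Run:
```python
from h import *
a=load("s0");b=load("d0")
for n,pa,pb in [("cube",(266,290),(248,305)),("carrier",(250,237),(248,237)),("redkey",(237,180),(242,173)),("turq",(198,250),(178,254)),("box",(283,325),(256,351)),("bottle",(335,197),(345,203)),("case",(258,181),(269,174)),("mouse",(338,313),(322,346))]:
    X,e=tri([(a,*pa),(b,*pb)]);print(n,np.round(X),np.round(e,1),np.round(onz(a,*pa,20)),np.round(onz(b,*pb,20)))
A=a["frame"][160:340,180:360];B=b["frame"][150:370,160:380]
A=cv2.resize(A,(400,400),interpolation=cv2.INTER_CUBIC);B=cv2.resize(B,(400,400),interpolation=cv2.INTER_CUBIC)
cv2.imwrite("pics/c0.png",cv2.cvtColor(np.hstack([A,B]),cv2.COLOR_RGB2BGR))
```

```text
cube [ 510. -182.   21.] [0.5 0.5] [ 511. -183.   20.] [ 509. -181.   20.]
carrier [487.  38.  10.] [0.1 0.1] [487.  22.  20.] [489.  26.  20.]
redkey [465. 165. 112.] [0.2 0.2] [462. 356.  20.] [441. 329.  20.]
turq [ 377. -137.  104.] [0.5 0.6] [361. -16.  20.] [340. -40.  20.]
box [ 534. -280.   15.] [1.  1.1] [ 534. -287.   20.] [ 533. -282.   20.]
bottle [714.  79.  85.] [0.1 0.1] [743. 197.  20.] [731. 177.  20.]
case [525. 266.  54.] [0.2 0.2] [528. 338.  20.] [522. 326.  20.]
mouse [ 645. -265.   15.] [0. 0.] [ 644. -270.   20.] [ 645. -268.   20.]
```

View pics/c0.png

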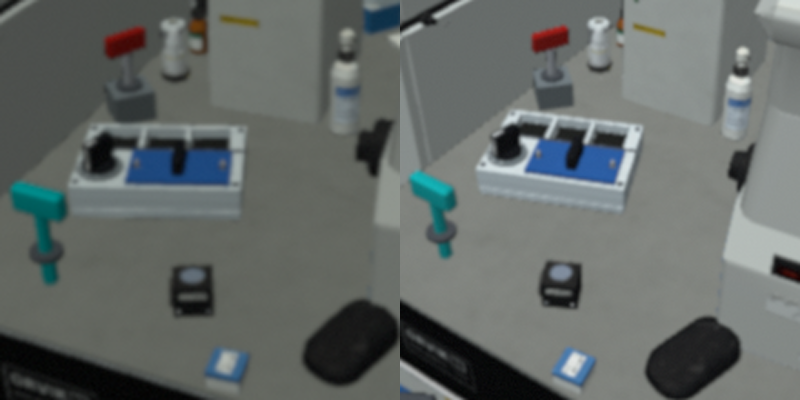

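View pics/w0.png

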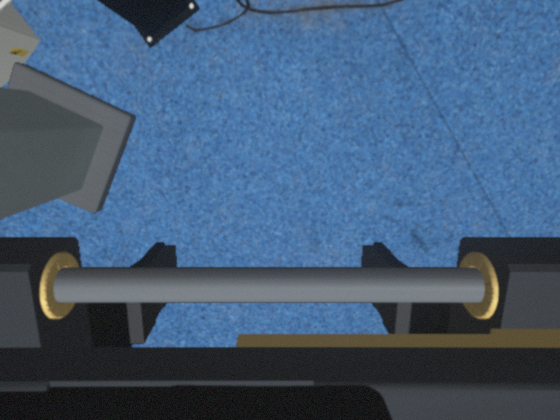

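```bash
python3 -m pendant '[{"rot":[0,0,-8],"travel":[0,0,-0.8],"hand":8.7},{"rot":[0,0,-8],"travel":[0,0,-0.8],"hand":8.7},{"rot":[0,0,-8],"travel":[0,0,-0.8],"hand":8.7},{"rot":[0,0,-8],"travel":[0,0,-0.8],"hand":8.7},{"rot":[0,0,-8],"travel":[0,0,-0.8],"hand":8.7},{"rot":[0,0,-8],"travel":[0,0,-0.8],"hand":8.7},{"rot":[0,0,-8],"travel":[0,0,-0.8],"hand":8.7},{"rot":[0,0,-8.5],"travel":[0,0,-0.8],"hand":8.7},{"rot":[0,0,0],"travel":[4,1.6,-0.8],"hand":8.7},{"rot":[0,0,0],"travel":[4,1.6,-0.8],"hand":8.7}]'
python3 -m pendant '[{"rot":[0,0,0],"travel":[4.4,1.8,0],"hand":8.7},{"rot":[0,0,0],"travel":[4.4,1.8,0],"hand":8.7},{"rot":[0,0,0],"travel":[4.4,1.8,0],"hand":8.7},{"rot":[0,0,0],"travel":[4.4,1.8,0],"hand":8.7},{"rot":[0,0,0],"travel":[4.4,1.8,0],"hand":8.7},{"rot":[0,0,0],"travel":[4.4,1.8,0],"hand":8.7},{"rot":[0,0,0],"travel":[4.4,1.8,0],"hand":8.7},{"rot":[0,0,0],"travel":[4.4,1.8,0],"hand":8.7},{"rot":[0,0,0],"travel":[4.4,1.8,0],"hand":8.7},{"rot":[0,0,0],"travel":[0,0,0],"hand":8.7}]'
python3 - <<'E'
from h import *
st();w=cap("wrist","w1")
print(np.round(-w["R"].T@w["t"].ravel()),np.round(w["R"],3))
E
```

```text
time_s: 1.15
tool_pos: [310.0, -507.1, 301.7]
eef_rot: [[0.005, 1.0, -0.001], [1.0, -0.005, 0.002], [0.002, -0.001, -1.0]]
force: [0.4, 0.8, 1.0]
width: 86.8
time_s: 2.15
tool_pos: [475.6, -103.6, 303.0]
eef_rot: [[-0.01, 1.0, 0.002], [1.0, 0.01, 0.002], [0.002, 0.002, -1.0]]
force: [0.0, 0.5, 0.9]
width: 87.2
t 2.15 tcp [ 475.6 -103.6  303. ] yaw(x) 90.58 z [ 0.002  0.002 -1.   ] F [0.  0.5 0.9] T [-0.01 -0.09 -0.02] w 87.2 j [ 47.  -2. -37.  97.  -2.  85.  12.]
[474. -38. 466.] [[ 1.     0.01   0.002]
 [ 0.01  -0.97   0.243]
 [ 0.005 -0.243 -0.97 ]]
```

View pics/w1.png

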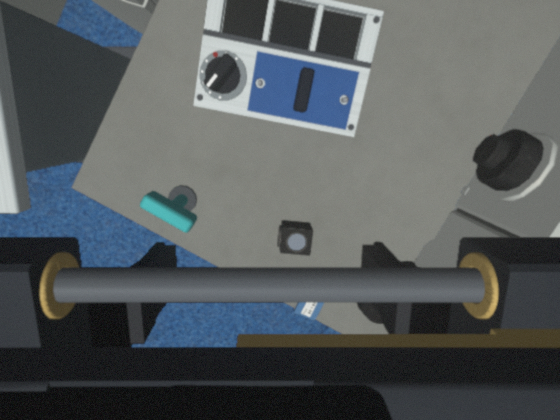

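```bash
python3 -m pendant '[{"rot":[0,0,0],"travel":[4,0,0],"hand":8.7},{"rot":[0,0,0],"travel":[4,0,0],"hand":8.7},{"rot":[0,0,0],"travel":[3,0,0],"hand":8.7},{"rot":[0,0,0],"travel":[0,0,0],"hand":8.7},{"rot":[0,0,0],"travel":[0,0,0],"hand":8.7},{"rot":[0,0,0],"travel":[0,0,0],"hand":8.7},{"rot":[0,0,0],"travel":[0,0,0],"hand":8.7},{"rot":[0,0,0],"travel":[0,0,0],"hand":8.7},{"rot":[0,0,0],"travel":[0,0,0],"hand":8.7},{"rot":[0,0,0],"travel":[0,0,0],"hand":8.7}]'
python3 -c "
from h import *
st();cap('wrist','w3')"
python3 -m pendant '[{"rot":[0,0,0],"travel":[-4,0.3,1],"hand":8.7},{"rot":[0,0,0],"travel":[-4,0.3,1],"hand":8.7},{"rot":[0,0,0],"travel":[-4,0.3,1],"hand":8.7},{"rot":[0,0,0],"travel":[-4,0.3,1],"hand":8.7},{"rot":[0,0,0],"travel":[-4,0.3,1],"hand":8.7},{"rot":[0,0,0],"travel":[-4,0.3,1],"hand":8.7},{"rot":[0,0,0],"travel":[-4,0.3,1],"hand":8.7},{"rot":[0,0,0],"travel":[0,0,0],"hand":8.7},{"rot":[0,0,0],"travel":[0,0,0],"hand":8.7},{"rot":[0,0,0],"travel":[0,0,0],"hand":8.7}]'
python3 - <<'E'
from h import *
st();cap('wrist','w2')
f=load("w3")["frame"][0:400,100:500];g=load("w2")["frame"][0:400,100:500]
cv2.imwrite("pics/c1.png",cv2.cvtColor(np.hstack([f,g]),cv2.COLOR_RGB2BGR))
E
```

```text
time_s: 3.2
tool_pos: [473.8, -2.1, 302.5]
eef_rot: [[0.003, 1.0, -0.0], [1.0, -0.003, -0.0], [-0.0, -0.0, -1.0]]
force: [-0.3, 0.1, 0.2]
width: 87.0
t 3.2 tcp [473.8  -2.1 302.5] yaw(x) 89.84 z [-0. -0. -1.] F [-0.3  0.1  0.2] T [ 0.01 -0.1  -0.01] w 87.0 j [ 42.  -4. -42.  98.  -3.  85.   0.]
time_s: 4.25
tool_pos: [494.7, -280.3, 232.8]
eef_rot: [[0.0, 1.0, 0.0], [1.0, -0.0, 0.001], [0.001, 0.0, -1.0]]
force: [0.1, 0.1, -0.2]
width: 87.0
t 4.25 tcp [ 494.7 -280.3  232.8] yaw(x) 89.98 z [ 0.     0.001 -1.   ] F [ 0.1  0.1 -0.2] T [ 0.03 -0.1  -0.01] w 87.0 j [ 53.  10. -30.  93.   5.  78.  23.]
```

View pics/c1.png

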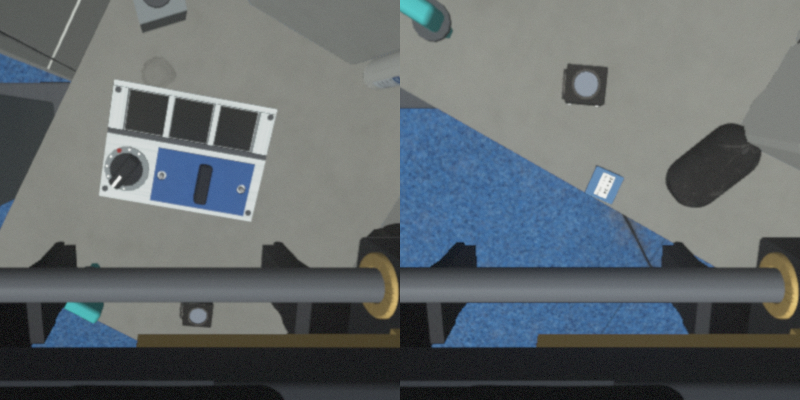

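```bash
cat > det.py <<'E'
from h import *
def blobs(m,amin=8):
    n,l,s,c=cv2.connectedComponentsWithStats(m.astype(np.uint8),connectivity=4)
    return [(int(s[i,4]),np.round(c[i],2),s[i,:4]) for i in range(1,n) if s[i,4]>=amin]
def roi(shape,x0,y0,x1,y1):
    m=np.zeros(shape[:2],bool);m[y0:y1,x0:x1]=1;return m
def cover(c,box):
    f=c["frame"].astype(int);hsv=cv2.cvtColor(c["frame"],cv2.COLOR_RGB2HSV)
    m=(hsv[...,0]>100)&(hsv[...,0]<128)&(hsv[...,1]>120)&(hsv[...,2]>60)&roi(f.shape,*box)
    m=cv2.morphologyEx(m.astype(np.uint8),cv2.MORPH_OPEN,np.ones((3,3)))
    cs,_=cv2.findContours(m,cv2.RETR_EXTERNAL,cv2.CHAIN_APPROX_NONE);k=max(cs,key=cv2.contourArea)
    r=cv2.minAreaRect(k);h=np.zeros(m.shape,np.uint8);cv2.fillConvexPoly(h,cv2.convexHull(k),1);h=cv2.erode(h,np.ones((5,5)))
    v=f.sum(2)
    return r,blobs((h>0)&(v<130),30),blobs((h>0)&(v>330),6)
E
python3 - <<'E'
from det import *
for n,box in(("w1",(230,30,380,150)),("w3",(230,130,380,230))):
    c=load(n);r,d,b=cover(c,box);print(n,"rect",np.round(r[0],1),np.round(r[1],1),round(r[2],1));print(" bar",d);print(" pins",b)
c=load("w3");print("case",proj(c,(525,266,82)),proj(c,(525,266,0)),onz(c,258,73,0),onz(c,258,73,82))
c=load("w2")
for n,box in(("w1",(270,210,325,262)),("w2",(255,55,315,112))):
    c=load(n);m=(c["frame"].astype(int).sum(2)<190)&roi(c["frame"].shape,*box)
    cs,_=cv2.findContours(m.astype(np.uint8),cv2.RETR_EXTERNAL,cv2.CHAIN_APPROX_NONE);k=max(cs,key=cv2.contourArea);r=cv2.minAreaRect(k);print(n,"cube",r,cv2.contourArea(k))
    dsc=c["frame"].astype(int).sum(2)>300
    h=np.zeros(m.shape,np.uint8);cv2.fillConvexPoly(h,cv2.convexHull(k),1);print(blobs((cv2.erode(h,np.ones((5,5)))>0)&dsc,20))
A=cv2.resize(load("w3")["frame"][65:235,190:390],(800,680),interpolation=cv2.INTER_CUBIC)[:600];B=cv2.cvtColor(A,cv2.COLOR_RGB2BGR);cv2.imwrite("pics/c2.png",B)
E
```

```text
w1 rect [301.9  90.4] [101.2  57.5] 11.5
 bar []
 pins [(104, array([260.17,  82.82]), array([255,  77,  11,  12], dtype=int32)), (88, array([343.17,  99.48]), array([339,  94,   9,  12], dtype=int32))]
w3 rect [301.7 181.5] [95.2 51.3] 9.9
 bar []
 pins [(8, array([261.12, 156.25]), array([260, 154,   3,   5], dtype=int32)), (6, array([278.83, 164.  ]), array([278, 163,   3,   3], dtype=int32)), (99, array([262.13, 173.94]), array([257, 167,  11,  13], dtype=int32)), (6, array([340.67, 170.33]), array([340, 169,   3,   4], dtype=int32)), (6, array([286.83, 181.  ]), array([286, 180,   3,   3], dtype=int32)), (99, array([340.68, 187.38]), array([335, 182,  13,  12], dtype=int32)), (8, array([282.5 , 189.62]), array([281, 188,   4,   4], dtype=int32)), (18, array([283.28, 193.94]), array([280, 192,   9,   5], dtype=int32)), (6, array([326.5 , 202.33]), array([326, 201,   2,   4], dtype=int32)), (9, array([339.56, 206.89]), array([338, 206,   4,   3], dtype=int32))]
case [ 327.28136712 -120.68957843] [315.58013732 -72.99615446] [460.7230144  116.67713129   0.        ] [462.91402204 107.39232449  82.        ]
w1 cube ((295.0352783203125, 237.04115295410156), (31.675657272338867, 31.215476989746094), 4.39870548248291) 474.0
[(244, array([296.34, 241.55]), array([288, 234,  18,  16], dtype=int32))]
w2 cube ((270.0, 72.49998474121094), (9.429903030395508, 17.47305679321289), 33.690067291259766) 76.0
[]
```

View pics/c2.png

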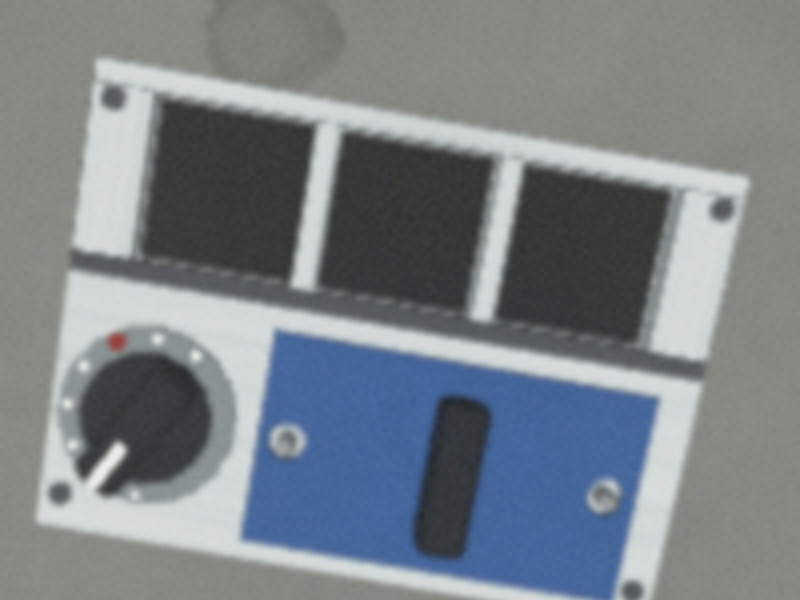

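Run:
```python
from det import *
a=load("w1");c=load("w3");s=load("s0")
for pa,pc in (((260.17,82.82),(262.13,173.94)),((343.17,99.48),(340.68,187.38))):
    X,e=tri([(a,*pa),(c,*pc)]);print("pin",np.round(X,1),np.round(e,2),"z53",np.round(onz(a,*pa,50),1),np.round(onz(c,*pc,50),1))
f=lambda u,v:(190+u/4,65+v/4)
P=[]
for n,uv,l in(("TL",(97,60),(62,92)),("TR",(749,180),(62,-92)),("BL",(37,523),(-70,92))):
    X=onz(c,*f(*uv),40);P.append((l,X[:2]));print(n,np.round(X,1))
L=np.array([p[0] for p in P],float);W=np.array([p[1] for p in P])
# rigid fit incl pins
def fit(L,W):
    lm,wm=L.mean(0),W.mean(0);z=((W-wm)@[1,1j]*np.conj((L-lm)@[1,1j])).sum();t=np.angle(z);R=np.array([[np.cos(t),-np.sin(t)],[np.sin(t),np.cos(t)]]);o=wm-R@lm
    return o,np.degrees(t),np.round(W-(L@R.T+o),1)
print("corners",fit(L,W))
W2=np.array([onz(c,262.13,173.94,47)[:2],onz(c,340.68,187.38,47)[:2]]);print("pins",fit(np.array([[-33,23],[-33,-71.]]),W2))
W3=np.array([onz(a,260.17,82.82,47)[:2],onz(a,343.17,99.48,47)[:2]]);print("pins w1",fit(np.array([[-33,23],[-33,-71.]]),W3))
print("barc",onz(c,*f(452,476),62),"barends",onz(c,*f(463,398),62),onz(c,*f(442,556),62),"dial",onz(c,*f(145,420),78))
# cube
a=load("w1");b=load("w2")
cube=lambda c,box,th:[cv2.minAreaRect(np.argwhere((c["frame"].astype(int).sum(2)<th)&roi(c["frame"].shape,*box))[:,::-1].astype(np.float32))]
ra=cube(a,(270,210,325,262),190);rb=cube(b,(255,55,315,112),260);print(ra,rb)
bb=lambda c,box:blobs((cv2.inRange(c["frame"],(100,110,125),(255,255,255))>0)&roi(c["frame"].shape,*box),40)
print(bb(a,(284,230,310,254)),bb(b,(274,68,300,98)))
cr=cv2.resize(b["frame"][50:115,250:320],(560,520),interpolation=cv2.INTER_CUBIC);cv2.imwrite("pics/c3.png",cv2.cvtColor(cr,cv2.COLOR_RGB2BGR))
```

```text
pin [465.2   1.2  38.6] [0.28 0.26] z53 [4.651e+02 1.000e-01 5.000e+01] [465.7   2.9  50. ]
pin [558.3 -15.4  36.7] [0.26 0.24] z53 [555.4 -16.1  50. ] [555.9 -12.9  50. ]
TL [413.8 105.   40. ]
TR [594.7  72.9  40. ]
BL [390.9 -24.4  40. ]
corners (array([493.49065474,  28.06869933]), np.float64(79.90148095276628), array([[-0. , -0.2],
       [-0.3, -0.1],
       [ 0.3,  0.3]]))
pins (array([493.12057229,  31.11324789]), np.float64(80.07895531845013), array([[ 0.9, -0.2],
       [-0.9,  0.2]]))
pins w1 (array([492.72139605,  28.95531602]), np.float64(79.81760502456514), array([[ 0.8, -0.1],
       [-0.8,  0.1]]))
barc [511.37453495  -6.76256897  62.        ] barends [513.9498696   14.92946926  62.        ] [509.02148391 -29.61922801  62.        ] dial [428.22988902  11.2653538   78.        ]
[((295.0352783203125, 237.04115295410156), (31.675657272338867, 31.215476989746094), 4.39870548248291)] [((284.45880126953125, 84.53528594970703), (43.026737213134766, 38.885128021240234), 4.39870548248291)]
[(218, array([296.21, 241.65]), array([288, 234,  17,  16], dtype=int32))] [(463, array([285.71,  83.75]), array([274,  72,  24,  25], dtype=int32))]
```

View pics/c3.png

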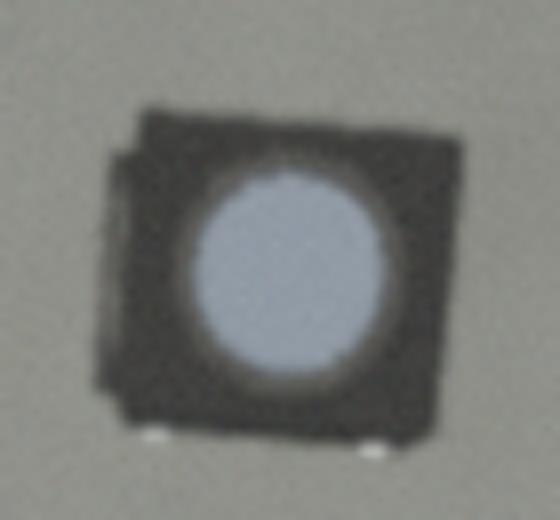

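Run:
```python
from det import *
a=load("w1");b=load("w2")
print(tri([(a,296.21,241.65),(b,285.71,83.75)]),onz(b,285.71,83.75,36),onz(a,296.21,241.65,36))
f=lambda u,v:(250+u/8,50+v/8)
q=[onz(b,*f(*p),36)[:2] for p in((148,110),(462,145),(438,440),(125,425))];print(np.round(q,1))
d=q[1]-q[0];e=q[0]-q[3];print(np.degrees(np.arctan2(d[1],d[0])),np.degrees(np.arctan2(e[1],e[0]))-90,np.linalg.norm(d),np.linalg.norm(e));st()
```

```text
(array([ 509.97903272, -183.05443379,   38.4442279 ]), [0.030151152213649345, 0.04011225459728169]) [ 510.05227741 -182.84386823   36.        ] [ 510.22306386 -183.88126158   36.        ]
[[ 494.1 -165.5]
 [ 530.2 -169.2]
 [ 528.2 -201.8]
 [ 491.3 -200.1]]
-5.962950307024496 -4.481742377836568 36.32299191376719 34.74642356307135
t 4.3 tcp [ 494.9 -280.1  233.1] yaw(x) 90.01 z [ 0.001 -0.    -1.   ] F [ 0.3  0.5 -0.2] T [ 0.07 -0.09  0.01] w 87.0 j [ 53.  10. -30.  93.   5.  78.  23.]
```

```bash
python3 -m pendant '[{"rot":[0,0,0],"travel":[3.2,0.5,0],"hand":8.7},{"rot":[0,0,0],"travel":[3.2,0.5,0],"hand":8.7},{"rot":[0,0,0],"travel":[3.2,0.5,0],"hand":8.7},{"rot":[0,0,-8.5],"travel":[0,0,0],"hand":8.7},{"rot":[0,0,-8.5],"travel":[0,0,0],"hand":8.7},{"rot":[0,0,-8.5],"travel":[0,0,0],"hand":8.7},{"rot":[0,0,-8.5],"travel":[0,0,0],"hand":8.7},{"rot":[0,0,-8.5],"travel":[0,0,0],"hand":8.7},{"rot":[0,0,-8.5],"travel":[0,0,0],"hand":8.7},{"rot":[0,0,-8.5],"travel":[0,0,0],"hand":8.7}]'
python3 -m pendant '[{"rot":[0,0,-8.5],"travel":[0,0,0],"hand":8.7},{"rot":[0,0,-8.5],"travel":[0,0,0],"hand":8.7},{"rot":[0,0,-8.3],"travel":[0,0,0],"hand":8.7},{"rot":[0,0,0],"travel":[0,0,3],"hand":8.7},{"rot":[0,0,0],"travel":[0,0,3],"hand":8.7},{"rot":[0,0,0],"travel":[0,0,3],"hand":8.7},{"rot":[0,0,0],"travel":[0,0,3],"hand":8.7},{"rot":[0,0,0],"travel":[0,0,2],"hand":8.7},{"rot":[0,0,0],"travel":[0,0,0],"hand":8.7},{"rot":[0,0,0],"travel":[0,0,0],"hand":8.7}]'
python3 - <<'E'
from det import *
st();c=cap("wrist","w4")
m=cv2.inRange(c["frame"],(100,110,125),(255,255,255))
print(proj(c,(510.5,-183.5,36)));print([b for b in blobs((m>0)&roi(m.shape,150,60,400,280),150)])
E
```

```text
time_s: 5.3
tool_pos: [509.7, -184.3, 233.3]
eef_rot: [[-0.865, 0.502, 0.001], [0.502, 0.865, -0.001], [-0.001, -0.001, -1.0]]
force: [1.4, -0.1, 0.6]
width: 87.2
time_s: 6.3
tool_pos: [509.9, -185.0, 93.5]
eef_rot: [[-0.996, 0.091, 0.001], [0.091, 0.996, -0.0], [-0.001, -0.0, -1.0]]
force: [0.1, 0.8, 0.1]
width: 87.0
t 6.3 tcp [ 509.9 -185.    93.5] yaw(x) 174.77 z [ 0.001 -0.    -1.   ] F [0.1 0.8 0.1] T [ 0.09 -0.15  0.03] w 87.0 j [ 52.  15. -39. 106.  11.  62.  94.]
[271.97623952 229.69017189]
[(859, array([273.06, 229.48]), array([256, 214,  35,  32], dtype=int32))]
```

```bash
python3 -m pendant '[{"rot":[0,0,0],"travel":[0,0.1,2],"hand":8.7},{"rot":[0,0,0],"travel":[0,0,2],"hand":8.7},{"rot":[0,0,0],"travel":[0,0,2],"hand":8.7},{"rot":[0,0,0],"travel":[0,0,1.7],"hand":8.7},{"rot":[0,0,0],"travel":[0,0,0],"hand":8.7},{"rot":[0,0,0],"travel":[0,0,0],"hand":2.5},{"rot":[0,0,0],"travel":[0,0,0],"hand":2.5},{"rot":[0,0,0],"travel":[0,0,0],"hand":2.5},{"rot":[0,0,0],"travel":[0,0,0],"hand":2.5},{"rot":[0,0,0],"travel":[0,0,0],"hand":2.5}]'
python3 -m pendant '[{"rot":[0,0,0],"travel":[0,0,0],"hand":2.5},{"rot":[0,0,0],"travel":[0,0,0],"hand":2.5},{"rot":[0,0,0],"travel":[0,0,-2],"hand":2.5},{"rot":[0,0,0],"travel":[0,0,-3],"hand":2.5},{"rot":[0,0,0],"travel":[0,0,-3],"hand":2.5},{"rot":[0,0,0],"travel":[0,0,-3],"hand":2.5},{"rot":[0,0,0],"travel":[0,0,-3],"hand":2.5},{"rot":[0,0,0],"travel":[0,0,0],"hand":2.5},{"rot":[0,0,0],"travel":[0,0,0],"hand":2.5},{"rot":[0,0,0],"travel":[0,0,0],"hand":2.5}]'
```

```text
time_s: 7.35
tool_pos: [509.7, -185.1, 16.0]
eef_rot: [[-0.996, 0.093, 0.001], [0.093, 0.996, -0.001], [-0.001, -0.0, -1.0]]
force: [0.8, -0.2, 0.0]
width: 54.7
time_s: 8.35
tool_pos: [508.4, -184.6, 154.1]
eef_rot: [[-0.996, 0.093, -0.002], [0.093, 0.996, 0.001], [0.002, 0.001, -1.0]]
force: [-0.8, -0.1, -0.9]
width: 34.0
```

```bash
python3 -m pendant '[{"rot":[0,0,0],"travel":[-0.31,4,0],"hand":2.5},{"rot":[0,0,0],"travel":[-0.31,4,0],"hand":2.5},{"rot":[0,0,0],"travel":[-0.31,4,0],"hand":2.5},{"rot":[0,0,0],"travel":[-0.31,4,0],"hand":2.5},{"rot":[0,0,0],"travel":[-0.31,4,0],"hand":2.5},{"rot":[0,0,0],"travel":[-0.31,4,0],"hand":2.5},{"rot":[0,0,4.7],"travel":[0,0,0],"hand":2.5},{"rot":[0,0,0],"travel":[0,0,3],"hand":2.5},{"rot":[0,0,0],"travel":[0,0,3],"hand":2.5},{"rot":[0,0,0],"travel":[0,0,0],"hand":2.5}]'
python3 - <<'E'
from h import *
s=st();c=cap("wrist","w5")
cv2.imwrite("pics/w5v.png",cv2.cvtColor(c["frame"],cv2.COLOR_RGB2BGR))
E
```

```text
time_s: 9.35
tool_pos: [545.8, 51.9, 90.3]
eef_rot: [[-0.985, 0.173, -0.011], [0.173, 0.985, 0.0], [0.01, -0.002, -1.0]]
force: [-1.1, 0.4, -1.8]
width: 33.6
t 9.35 tcp [545.8  51.9  90.3] yaw(x) 170.01 z [-0.011  0.    -1.   ] F [-1.1  0.4 -1.8] T [ 0.08 -0.12  0.  ] w 33.6 j [ 32.  18. -46. 105.  14.  64.  61.]
```

View pics/w5v.png

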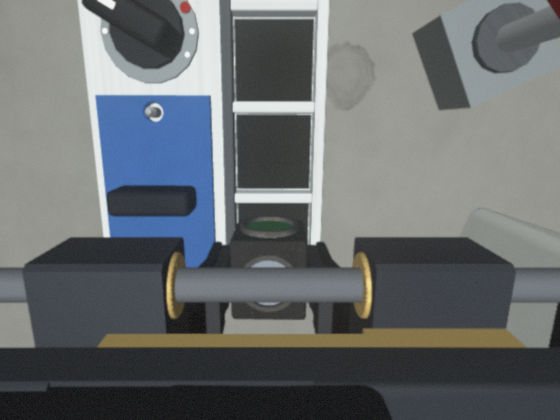

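Run:
```python
from det import *
c=load("w5");o=np.array([493.3,29.2]);t=np.radians(80);R=np.array([[np.cos(t),-np.sin(t)],[np.sin(t),np.cos(t)]])
P=lambda x,y,z:np.round(proj(c,[*(o+R@[x,y]),z]),1)
print("p1 rim",[P(33+a,b,40) for a,b in((-23,23),(23,23),(23,-23),(-23,-23))]);print("edges y0: ",P(-70,0,40),P(62,0,40),"pin",P(-33,23,53),"reddial",P(-33,64,78))
g=c["frame"].astype(int).sum(2);print("row150",[(i,int(g[150,i])) for i in range(205,335,2)])
print("col275",[(i,int(g[i,275])) for i in range(95,210,2)])
print("row150L",[(i,int(g[150,i])) for i in range(90,116,2)])
m=cv2.inRange(c["frame"],(150,0,0),(255,90,90));print(blobs((m>0)&roi(m.shape,150,0,230,30),8))
```

```text
p1 rim [array([231.8, 113. ]), array([313.5, 113. ]), array([311.2, 193.4]), array([233.6, 193.3])]
edges y0:  [ 94.4 154. ] [322.7 154.2] pin [148.1 112.2] reddial [122.1  13. ]
row150 [(205, 360), (207, 344), (209, 351), (211, 311), (213, 647), (215, 691), (217, 691), (219, 694), (221, 696), (223, 520), (225, 309), (227, 303), (229, 308), (231, 300), (233, 215), (235, 301), (237, 284), (239, 183), (241, 190), (243, 184), (245, 183), (247, 173), (249, 163), (251, 163), (253, 169), (255, 184), (257, 163), (259, 167), (261, 180), (263, 171), (265, 175), (267, 178), (269, 176), (271, 169), (273, 160), (275, 182), (277, 184), (279, 173), (281, 186), (283, 169), (285, 171), (287, 175), (289, 182), (291, 188), (293, 185), (295, 184), (297, 182), (299, 187), (301, 180), (303, 184), (305, 171), (307, 189), (309, 319), (311, 481), (313, 491), (315, 673), (317, 680), (319, 688), (321, 684), (323, 586), (325, 455), (327, 457), (329, 456), (331, 460), (333, 459)]
col275 [(95, 178), (97, 179), (99, 178), (101, 477), (103, 691), (105, 692), (107, 693), (109, 686), (111, 642), (113, 452), (115, 259), (117, 172), (119, 185), (121, 180), (123, 173), (125, 176), (127, 185), (129, 182), (131, 167), (133, 181), (135, 171), (137, 174), (139, 178), (141, 179), (143, 161), (145, 165), (147, 185), (149, 184), (151, 173), (153, 170), (155, 173), (157, 167), (159, 162), (161, 165), (163, 171), (165, 175), (167, 167), (169, 174), (171, 171), (173, 172), (175, 165), (177, 188), (179, 175), (181, 173), (183, 179), (185, 168), (187, 230), (189, 557), (191, 459), (193, 589), (195, 689), (197, 694), (199, 693), (201, 670), (203, 337), (205, 180), (207, 175), (209, 180)]
row150L [(90, 447), (92, 453), (94, 618), (96, 693), (98, 695), (100, 652), (102, 369), (104, 360), (106, 364), (108, 366), (110, 365), (112, 370), (114, 364)]
[(74, array([184.73,   6.89]), array([181,   2,   9,  11], dtype=int32))]
```

```bash
python3 -m pendant '[{"rot":[0,0,0],"travel":[-0.4,0.15,0],"hand":2.5},{"rot":[0,0,0],"travel":[0,0,0],"hand":2.5},{"rot":[0,0,0],"travel":[0,0,1],"hand":2.5},{"rot":[0,0,0],"travel":[0,0,1],"hand":2.5},{"rot":[0,0,0],"travel":[0,0,1],"hand":2.5},{"rot":[0,0,0],"travel":[0,0,0.6],"hand":2.5},{"rot":[0,0,0],"travel":[0,0,0.6],"hand":2.5},{"rot":[0,0,0],"travel":[0,0,0.4],"hand":2.5},{"rot":[0,0,0],"travel":[0,0,0],"hand":2.5},{"rot":[0,0,0],"travel":[0,0,0],"hand":2.5}]'
```

```text
time_s: 10.4
tool_pos: [551.9, 54.2, 50.6]
eef_rot: [[-0.985, 0.173, -0.006], [0.173, 0.985, -0.001], [0.005, -0.002, -1.0]]
force: [-11.5, 1.1, 18.3]
width: 33.8
```

```bash
python3 -m pendant '[{"rot":[0,0,0],"travel":[0,0,-0.5],"hand":2.5},{"rot":[0,0,0],"travel":[0,0,-0.2],"hand":2.5},{"rot":[0,0,0],"travel":[0.25,-0.1,0],"hand":2.5},{"rot":[0,0,0],"travel":[0,0,0],"hand":2.5},{"rot":[0,0,0],"travel":[0,0,0.3],"hand":2.5},{"rot":[0,0,0],"travel":[0,0,0.3],"hand":2.5},{"rot":[0,0,0],"travel":[0,0,0.1],"hand":2.5},{"rot":[0,0,0],"travel":[0,0,0],"hand":2.5},{"rot":[0,0,0],"travel":[0,0,0],"hand":2.5},{"rot":[0,0,0],"travel":[0,0,0],"hand":2.5}]'
python3 - <<'E'
from h import *
s=st();c=cap("wrist","w6")
A=c["frame"][150:340,180:360];cv2.imwrite("pics/w6v.png",cv2.cvtColor(cv2.resize(A,(540,570)),cv2.COLOR_RGB2BGR))
E
```

```text
time_s: 11.4
tool_pos: [551.8, 52.4, 50.6]
eef_rot: [[-0.985, 0.174, -0.0], [0.174, 0.985, -0.001], [0.0, -0.001, -1.0]]
force: [-5.4, -1.3, 10.9]
width: 33.5
t 11.4 tcp [551.8  52.4  50.6] yaw(x) 169.96 z [-0.    -0.001 -1.   ] F [-5.4 -1.3 10.9] T [-0.14  0.74 -0.04] w 33.5 j [ 30.  21. -45. 106.  18.  59.  58.]
```

```bash
python3 -m pendant '[{"rot":[0,0,0],"travel":[0,0,-0.5],"hand":2.5},{"rot":[0,0,0],"travel":[0,0,-0.4],"hand":2.5},{"rot":[0,0,0],"travel":[0.25,0,0],"hand":2.5},{"rot":[0,0,0],"travel":[0,0,0],"hand":2.5},{"rot":[0,0,0],"travel":[0,0,0],"hand":2.5},{"rot":[0,0,0],"travel":[0,0,0],"hand":2.5},{"rot":[0,0,0],"travel":[0,0,0],"hand":2.5},{"rot":[0,0,0],"travel":[0,0,0],"hand":2.5},{"rot":[0,0,0],"travel":[0,0,0],"hand":2.5},{"rot":[0,0,0],"travel":[0,0,0],"hand":2.5}]'
python3 - <<'E'
from h import *
s=st();c=cap("wrist","w7")
A=c["frame"][150:340,180:360];B=load("w6")["frame"][150:340,180:360];A=cv2.resize(np.hstack([A,B]),(800,422));cv2.imwrite("pics/w7v.png",cv2.cvtColor(A,cv2.COLOR_RGB2BGR))
E
```

```text
time_s: 12.45
tool_pos: [549.4, 53.0, 58.5]
eef_rot: [[-0.985, 0.174, -0.0], [0.174, 0.985, -0.0], [0.0, -0.0, -1.0]]
force: [-0.0, 0.6, -1.1]
width: 33.7
t 12.45 tcp [549.4  53.   58.5] yaw(x) 169.97 z [-0. -0. -1.] F [-0.   0.6 -1.1] T [ 0.08 -0.16 -0.02] w 33.7 j [ 31.  21. -45. 106.  17.  60.  59.]
```

View pics/w7v.png

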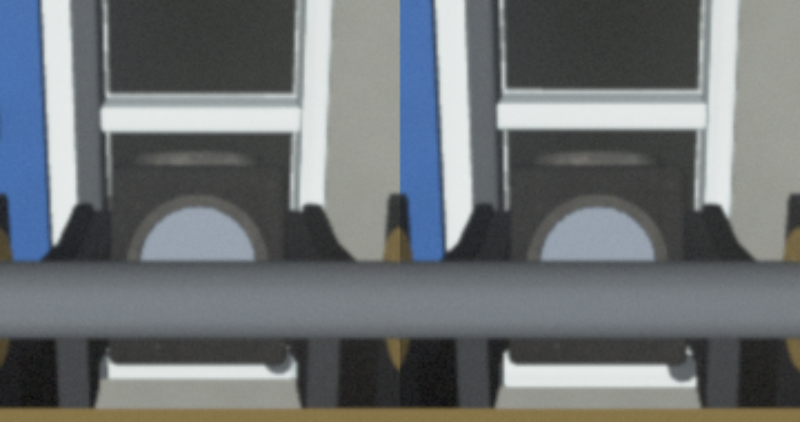

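Run:
```python
from h import *
c=load("w7");o=np.array([493.4,29.3]);t=np.radians(80);R=np.array([[np.cos(t),-np.sin(t)],[np.sin(t),np.cos(t)]])
for z in(78.5,):
  for u,v in((230.4,224.3),(309.6,224.3),(309.6,313.4),(230.4,313.4)):
    X=onz(c,u,v,z);print(np.round(X,1),"carrier",np.round(R.T@(X[:2]-o),1))
print("ring top",R.T@(onz(c,268,150+150/2.222,72)[:2]-o))
print("wall p1/p0 edge obs",R.T@(onz(c,270,150+132/2.222,40)[:2]-o),"expected y -29")
```

```text
[521.5  41.7  78.5] carrier [ 17.1 -25.5]
[527.   73.4  78.5] carrier [ 49.2 -25.5]
[566.7  67.5  78.5] carrier [ 50.3 -65.5]
[560.7  33.8  78.5] carrier [ 16.1 -65.5]
ring top [ 32.34029578 -24.36533567]
wall p1/p0 edge obs [ 33.24647139 -28.71850755] expected y -29
```

Run:
```python
from det import *
o=np.array([493.4,29.3]);t=np.radians(80);R=np.array([[np.cos(t),-np.sin(t)],[np.sin(t),np.cos(t)]])
for n,tcp in(("w5",(545.8,51.9,90.3)),("w6",(551.8,52.4,50.6)),("w7",(549.4,53,58.5))):
    c=load(n);g=c["frame"].astype(int).sum(2)
    print(n,"tcp car",np.round(R.T@(np.array(tcp[:2])-o),1))
    col=269;tr=[(i,int(g[i,col])) for i in range(200,330)]
    d=np.abs(np.diff(g[200:330,col]));idx=[200+i for i in np.where(d>35)[0]];print(idx)
    z=tcp[2]+20
    for i in idx:print("  row",i,int(g[i,col]),int(g[i+1,col]),np.round(R.T@(onz(c,col,i+.5,z)[:2]-o),1)[1],end=";")
    print()
```

```text
w5 tcp car [ 31.4 -47.7]
[np.int64(201), np.int64(202), np.int64(203), np.int64(216), np.int64(219), np.int64(220), np.int64(230), np.int64(231), np.int64(237), np.int64(238), np.int64(255), np.int64(259), np.int64(260), np.int64(266), np.int64(267), np.int64(301), np.int64(302), np.int64(304), np.int64(305), np.int64(311), np.int64(318), np.int64(319)]
  row 201 667 563 -12.9;  row 202 563 344 -13.4;  row 203 344 179 -13.8;  row 216 207 277 -19.1;  row 219 302 263 -20.4;  row 220 263 212 -20.8;  row 230 174 211 -25.0;  row 231 211 262 -25.5;  row 237 271 189 -28.0;  row 238 189 132 -28.5;  row 255 224 262 -35.8;  row 259 295 373 -37.6;  row 260 373 460 -38.0;  row 266 450 347 -40.7;  row 267 347 254 -41.2;  row 301 301 382 -56.7;  row 302 382 458 -57.2;  row 304 441 303 -58.1;  row 305 303 212 -58.6;  row 311 245 196 -61.4;  row 318 217 322 -64.7;  row 319 322 417 -65.2;
w6 tcp car [ 32.9 -53.5]
[np.int64(206), np.int64(207), np.int64(208), np.int64(209), np.int64(217), np.int64(218), np.int64(223), np.int64(224), np.int64(242), np.int64(243), np.int64(266), np.int64(267), np.int64(
[... 581 characters left out ...]
9), np.int64(210), np.int64(218), np.int64(223), np.int64(241), np.int64(242), np.int64(243), np.int64(265), np.int64(266), np.int64(267), np.int64(301), np.int64(302), np.int64(312), np.int64(313), np.int64(314), np.int64(319), np.int64(320)]
  row 207 679 632 -18.5;  row 208 632 447 -18.9;  row 209 447 258 -19.3;  row 210 258 192 -19.7;  row 218 236 280 -23.0;  row 223 274 227 -25.1;  row 241 277 320 -32.8;  row 242 320 400 -33.2;  row 243 400 463 -33.7;  row 265 486 450 -43.4;  row 266 450 346 -43.8;  row 267 346 268 -44.3;  row 301 258 215 -59.9;  row 302 215 177 -60.4;  row 312 183 290 -65.1;  row 313 290 489 -65.6;  row 314 489 660 -66.1;  row 319 667 578 -68.5;  row 320 578 472 -68.9;
```

```bash
python3 -m pendant '[{"rot":[0,0,0],"travel":[0,0,-3],"hand":2.5},{"rot":[0,0,0],"travel":[0,0,-3],"hand":2.5},{"rot":[0,0,0],"travel":[0,-2,0],"hand":2.5},{"rot":[0,0,0],"travel":[0,-3.5,0],"hand":2.5},{"rot":[0,0,0],"travel":[0,-3.5,0],"hand":2.5},{"rot":[0,0,0],"travel":[0,-3.5,0],"hand":2.5},{"rot":[0,0,0],"travel":[0,-3.5,0],"hand":2.5},{"rot":[0,0,0],"travel":[0,-3,0],"hand":2.5},{"rot":[0,0,0],"travel":[0,0,0],"hand":2.5},{"rot":[0,0,0],"travel":[0,0,0],"hand":2.5}]'
python3 -m pendant '[{"rot":[0,0,0],"travel":[0,0,2.5],"hand":2.5},{"rot":[0,0,0],"travel":[0,0,2.5],"hand":2.5},{"rot":[0,0,0],"travel":[0,0,2.5],"hand":2.5},{"rot":[0,0,0],"travel":[0,0,1],"hand":2.5},{"rot":[0,0,0],"travel":[0,0,1],"hand":2.5},{"rot":[0,0,0],"travel":[0,0,0.5],"hand":2.5},{"rot":[0,0,0],"travel":[0,0,0.3],"hand":2.5},{"rot":[0,0,0],"travel":[0,0,0],"hand":2.5},{"rot":[0,0,0],"travel":[0,0,0],"hand":2.5},{"rot":[0,0,0],"travel":[0,0,0],"hand":2.5}]'
```

```text
time_s: 13.5
tool_pos: [516.2, -134.5, 118.5]
eef_rot: [[-0.984, 0.176, 0.0], [0.176, 0.984, 0.0], [0.0, 0.0, -1.0]]
force: [-0.7, 1.0, -0.6]
width: 33.5
time_s: 14.5
tool_pos: [520.6, -133.5, 19.3]
eef_rot: [[-0.985, 0.173, 0.008], [0.173, 0.985, -0.001], [-0.008, -0.0, -1.0]]
force: [-0.3, 1.4, 11.7]
width: 33.9
```

```bash
python3 -m pendant '[{"rot":[0,0,0],"travel":[0,0,0],"hand":4},{"rot":[0,0,0],"travel":[0,0,0],"hand":5},{"rot":[0,0,0],"travel":[0,0,0],"hand":6.5},{"rot":[0,0,0],"travel":[0,0,0],"hand":8.7},{"rot":[0,0,0],"travel":[0,0,-2],"hand":8.7},{"rot":[0,0,0],"travel":[0,0,-2.5],"hand":8.7},{"rot":[0,0,0],"travel":[0,0,-2.5],"hand":8.7},{"rot":[0,0,0],"travel":[0,0,0],"hand":8.7},{"rot":[0,0,0],"travel":[0,0,0],"hand":8.7},{"rot":[0,0,0],"travel":[0,0,0],"hand":8.7}]'
python3 - <<'E'
from det import *
st();c=cap("wrist","w8")
m=cv2.inRange(c["frame"],(100,110,125),(255,255,255));bl=[b for b in blobs((m>0)&roi(m.shape,200,150,350,270),150)];print(bl,[np.round(onz(c,*b[1],36),1) for b in bl])
A=c["frame"][130:290,160:400];cv2.imwrite("pics/w8v.png",cv2.cvtColor(cv2.resize(A,(720,480)),cv2.COLOR_RGB2BGR))
E
```

```text
time_s: 15.5
tool_pos: [515.4, -134.0, 84.5]
eef_rot: [[-0.985, 0.174, -0.002], [0.174, 0.985, 0.0], [0.002, 0.0, -1.0]]
force: [0.2, 0.4, 0.4]
width: 86.5
t 15.5 tcp [ 515.4 -134.    84.5] yaw(x) 169.96 z [-0.002  0.    -1.   ] F [0.2 0.4 0.4] T [ 0.13 -0.15 -0.01] w 86.5 j [ 49.  15. -41. 108.  11.  61.  83.]
[(893, array([271.18, 247.73]), array([254, 232,  35,  33], dtype=int32))] [array([ 524.4, -134.6,   36. ])]
```

View pics/w8v.png

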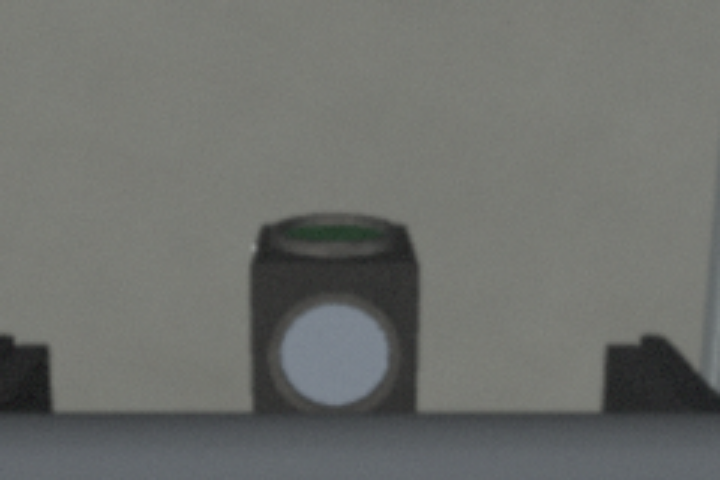

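```bash
python3 -m pendant '[{"rot":[0,0,0],"travel":[-0.9,0.1,0],"hand":8.7},{"rot":[0,0,0],"travel":[0,0,2],"hand":8.7},{"rot":[0,0,0],"travel":[0,0,2],"hand":8.7},{"rot":[0,0,0],"travel":[0,0,2],"hand":8.7},{"rot":[0,0,0],"travel":[0,0,0.85],"hand":8.7},{"rot":[0,0,0],"travel":[0,0,0],"hand":8.7},{"rot":[0,0,0],"travel":[0,0,0],"hand":8.7},{"rot":[0,0,0],"travel":[0,0,0],"hand":2.5},{"rot":[0,0,0],"travel":[0,0,0],"hand":2.5},{"rot":[0,0,0],"travel":[0,0,0],"hand":2.5}]'
python3 -m pendant '[{"rot":[0,0,0],"travel":[0,0,0],"hand":2.5},{"rot":[0,0,0],"travel":[0,0,0],"hand":2.5},{"rot":[0,0,0],"travel":[0,0,0],"hand":2.5},{"rot":[0,0,0],"travel":[0,0,0],"hand":2.5},{"rot":[0,0,0],"travel":[0,0,-2],"hand":2.5},{"rot":[0,0,0],"travel":[0,0,-3],"hand":2.5},{"rot":[0,0,0],"travel":[0,0,-3],"hand":2.5},{"rot":[0,0,0],"travel":[0,0,-2],"hand":2.5},{"rot":[0,0,0],"travel":[0,0,0],"hand":2.5},{"rot":[0,0,0],"travel":[0,0,0],"hand":2.5}]'
python3 -m pendant '[{"rot":[0,0,0],"travel":[0.1,3.15,0],"hand":2.5},{"rot":[0,0,0],"travel":[0.1,3.15,0],"hand":2.5},{"rot":[0,0,0],"travel":[0.1,3.15,0],"hand":2.5},{"rot":[0,0,0],"travel":[0.1,3.15,0],"hand":2.5},{"rot":[0,0,0],"travel":[0.1,3.15,0],"hand":2.5},{"rot":[0,0,0],"travel":[0.1,3.15,0],"hand":2.5},{"rot":[0,0,0],"travel":[0,0,0],"hand":2.5},{"rot":[0,0,0],"travel":[0,0,0],"hand":2.5},{"rot":[0,0,0],"travel":[0,0,0],"hand":2.5},{"rot":[0,0,0],"travel":[0,0,0],"hand":2.5}]'
cat >> det.py <<'E'
O=np.array([493.4,29.3]);T=np.radians(80);RC=np.array([[np.cos(T),-np.sin(T)],[np.sin(T),np.cos(T)]])
def car(X): return np.round(RC.T@(np.array(X[:2])-O),1)
E
python3 - <<'E'
from det import *
s=st();c=cap("wrist","w9");print("tcp car",car(s["tool_pos"]))
g=c["frame"].astype(int).sum(2);z=s["tool_pos"][2]+20;col=269
d=np.abs(np.diff(g[200:330,col]))
for i in np.where(d>35)[0]:i+=200;print(i,g[i,col],g[i+1,col],car(onz(c,col,i+.5,z))[1],end="; ")
d=np.abs(np.diff(g[245,200:340]));print()
for i in np.where(d>35)[0]:i+=200;print(i,g[245,i],g[245,i+1],car(onz(c,i+.5,245,z))[0],end="; ")
E
```

```text
time_s: 16.55
tool_pos: [525.8, -134.8, 17.7]
eef_rot: [[-0.985, 0.174, 0.001], [0.174, 0.985, -0.001], [-0.001, -0.001, -1.0]]
force: [0.5, -0.1, -0.4]
width: 70.7
time_s: 17.55
tool_pos: [525.1, -134.8, 116.7]
eef_rot: [[-0.985, 0.174, -0.0], [0.174, 0.985, -0.0], [0.0, -0.0, -1.0]]
force: [-0.3, 0.5, -1.7]
width: 33.6
time_s: 18.55
tool_pos: [552.0, 50.8, 116.3]
eef_rot: [[-0.984, 0.176, -0.001], [0.176, 0.984, -0.001], [0.001, -0.001, -1.0]]
force: [0.3, -0.5, -1.4]
width: 33.4
t 18.55 tcp [552.   50.8 116.3] yaw(x) 169.84 z [-0.001 -0.001 -1.   ] F [ 0.3 -0.5 -1.4] T [ 0.1  -0.12 -0.01] w 33.4 j [ 33.  17. -47. 103.  14.  66.  61.]
tcp car [ 31.3 -54. ]
211 180 230 -23.1; 212 230 284 -23.5; 215 305 230 -24.8; 216 230 193 -25.2; 225 198 235 -29.0; 231 273 208 -31.5; 232 208 142 -31.9; 249 217 255 -39.3; 253 303 367 -41.0; 254 367 454 -41.5; 266 451 351 -46.8; 267 351 250 -47.3; 304 255 215 -64.3; 311 171 236 -67.6; 312 236 359 -68.1; 313 359 428 -68.6; 
211 321 238 7.4; 212 238 162 7.8; 220 130 214 11.1; 221 214 339 11.5; 229 296 227 14.8; 230 227 184 15.2; 306 171 237 46.5; 307 237 286 46.9; 314 274 227 49.8; 315 227 178 50.2; 316 178 141 50.6; 324 165 238 53.9; 325 238 383 54.3; 326 383 434 54.7;
```

```bash
python3 -m pendant '[{"rot":[0,0,0],"travel":[0,0.17,2],"hand":2.5},{"rot":[0,0,0],"travel":[0,0,2],"hand":2.5},{"rot":[0,0,0],"travel":[0,0,1.2],"hand":2.5},{"rot":[0,0,0],"travel":[0,0,0],"hand":2.5},{"rot":[0,0,0],"travel":[0,0,0],"hand":2.5},{"rot":[0,0,0],"travel":[0,0,0.4],"hand":2.5},{"rot":[0,0,0],"travel":[0,0,0.4],"hand":2.5},{"rot":[0,0,0],"travel":[0,0,0],"hand":2.5},{"rot":[0,0,0],"travel":[0,0,0],"hand":2.5},{"rot":[0,0,0],"travel":[0,0,0],"hand":2.5}]'
```

```text
time_s: 19.6
tool_pos: [553.0, 54.1, 57.3]
eef_rot: [[-0.985, 0.174, 0.001], [0.174, 0.985, -0.0], [-0.001, -0.0, -1.0]]
force: [0.1, -0.1, -1.8]
width: 33.7
```

```bash
python3 -m pendant '[{"rot":[0,0,0],"travel":[0.1,-0.1,0],"hand":2.5},{"rot":[0,0,0],"travel":[0,0,0],"hand":2.5},{"rot":[0,0,0],"travel":[0,0,0.3],"hand":2.5},{"rot":[0,0,0],"travel":[0,0,0.3],"hand":2.5},{"rot":[0,0,0],"travel":[0,0,0],"hand":2.5},{"rot":[0,0,0],"travel":[0,0,0],"hand":2.5},{"rot":[0,0,0],"travel":[0,0,0],"hand":2.5},{"rot":[0,0,0],"travel":[0,0,0],"hand":2.5},{"rot":[0,0,0],"travel":[0,0,0],"hand":2.5},{"rot":[0,0,0],"travel":[0,0,0],"hand":2.5}]'
```

```text
time_s: 20.6
tool_pos: [552.0, 53.4, 52.2]
eef_rot: [[-0.985, 0.174, 0.001], [0.174, 0.985, -0.001], [-0.001, -0.001, -1.0]]
force: [-2.9, -0.1, 8.3]
width: 33.7
```

```bash
python3 -m pendant '[{"rot":[0,0,0],"travel":[0,0,-0.4],"hand":2.5},{"rot":[0,0,0],"travel":[0,0,-0.4],"hand":2.5},{"rot":[0,0,0],"travel":[-0.25,0,0],"hand":2.5},{"rot":[0,0,0],"travel":[0,0,0],"hand":2.5},{"rot":[0,0,0],"travel":[0,0,0.4],"hand":2.5},{"rot":[0,0,0],"travel":[0,0,0.4],"hand":2.5},{"rot":[0,0,0],"travel":[0,0,0],"hand":2.5},{"rot":[0,0,0],"travel":[0,0,0],"hand":2.5},{"rot":[0,0,0],"travel":[0,0,0],"hand":2.5},{"rot":[0,0,0],"travel":[0,0,0],"hand":2.5}]'; python3 -c "
from h import *
st()"
```

```text
time_s: 21.6
tool_pos: [553.2, 53.4, 52.0]
eef_rot: [[-0.985, 0.174, -0.002], [0.174, 0.985, -0.001], [0.002, -0.001, -1.0]]
force: [-7.5, 1.0, 13.8]
width: 33.6
t 21.6 tcp [553.2  53.4  52. ] yaw(x) 170.0 z [-0.002 -0.001 -1.   ] F [-7.5  1.  13.8] T [0.13 1.87 0.04] w 33.6 j [ 30.  22. -45. 106.  18.  60.  58.]
```

```bash
python3 -m pendant '[{"rot":[0,0,0],"travel":[0,0,-0.4],"hand":2.5},{"rot":[0,0,0],"travel":[0,0,-0.4],"hand":2.5},{"rot":[0,0,0],"travel":[0.55,0,0],"hand":2.5},{"rot":[0,0,0],"travel":[0,0,0],"hand":2.5},{"rot":[0,0,0],"travel":[0,0,0.4],"hand":2.5},{"rot":[0,0,0],"travel":[0,0,0.4],"hand":2.5},{"rot":[0,0,0],"travel":[0,0,0],"hand":2.5},{"rot":[0,0,0],"travel":[0,0,0],"hand":2.5},{"rot":[0,0,0],"travel":[0,0,0],"hand":2.5},{"rot":[0,0,0],"travel":[0,0,0],"hand":2.5}]'
python3 - <<'E'
from det import *
s=st();print(car(s["tool_pos"]));c=cap("wrist","w10")
g=c["frame"].astype(int).sum(2);z=s["tool_pos"][2]+20;col=269
d=np.abs(np.diff(g[190:330,col]))
for i in np.where(d>35)[0]:i+=190;print(i,g[i,col],g[i+1,col],car(onz(c,col,i+.5,z))[1],car(onz(c,col,i+.5,40))[1],end="; ")
E
```

```text
time_s: 22.6
tool_pos: [549.5, 53.6, 52.0]
eef_rot: [[-0.985, 0.175, 0.001], [0.175, 0.985, -0.001], [-0.002, -0.0, -1.0]]
force: [-1.7, -0.4, 8.3]
width: 33.5
t 22.6 tcp [549.5  53.6  52. ] yaw(x) 169.95 z [ 0.001 -0.001 -1.   ] F [-1.7 -0.4  8.3] T [-0.08  0.4  -0.03] w 33.5 j [ 31.  21. -45. 107.  18.  59.  58.]
[ 33.7 -51. ]
192 184 232 -12.2 -18.6; 193 232 426 -12.6 -19.1; 194 426 587 -13.0 -19.6; 195 587 510 -13.4 -20.1; 196 510 458 -13.8 -20.6; 199 473 517 -15.0 -22.1; 200 517 618 -15.5 -22.6; 201 618 676 -15.9 -23.1; 211 666 577 -20.0 -28.1; 212 577 385 -20.4 -28.6; 213 385 316 -20.8 -29.1; 215 295 222 -21.6 -30.1; 225 206 243 -25.8 -35.3; 231 275 230 -28.4 -38.4; 232 230 171 -28.8 -38.9; 249 222 262 -36.2 -47.9; 253 300 366 -37.9 -50.1; 254 366 458 -38.4 -50.6; 266 445 348 -43.7 -57.1; 267 348 257 -44.1 -57.7; 311 191 357 -64.5 -82.6; 312 357 573 -65.0 -83.2; 313 573 674 -65.5 -83.8; 326 655 523 -71.8 -91.5; 327 523 446 -72.2 -92.1;
```

Run:
```python
from h import *
a=cap("scene","s1");b=cap("side","d1")
A=cv2.resize(a["frame"][120:270,180:330],(400,400),interpolation=cv2.INTER_CUBIC);B=cv2.resize(b["frame"][110:280,170:340],(400,400),interpolation=cv2.INTER_CUBIC)
cv2.imwrite("pics/c4.png",cv2.cvtColor(np.hstack([A,B]),cv2.COLOR_RGB2BGR))
```

```text
(no output)
```

View pics/c4.png

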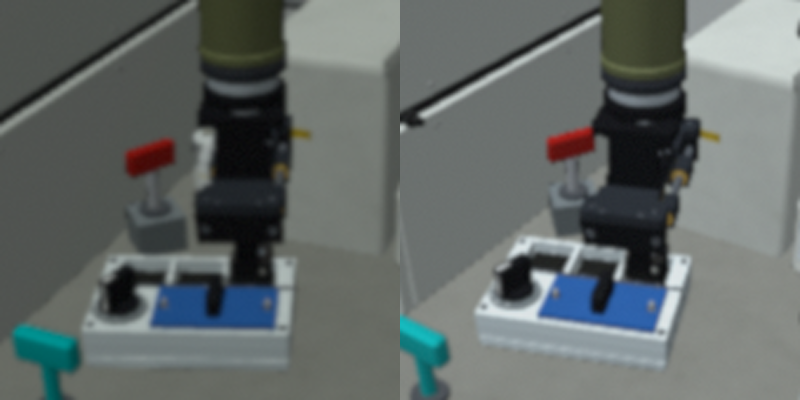

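```bash
python3 -m pendant '[{"rot":[0,0,0],"travel":[0,0,-0.5],"hand":2.5},{"rot":[0,0,0],"travel":[0,0,-0.5],"hand":2.5},{"rot":[0,0,0],"travel":[-0.75,0,0],"hand":2.5},{"rot":[0,0,0],"travel":[0,0,0],"hand":2.5},{"rot":[0,0,0],"travel":[0,0,0],"hand":2.5},{"rot":[0,0,0],"travel":[0,0,0],"hand":2.5},{"rot":[0,0,0],"travel":[0,0,0.5],"hand":2.5},{"rot":[0,0,0],"travel":[0,0,0],"hand":2.5},{"rot":[0,0,0],"travel":[0,0,0],"hand":2.5},{"rot":[0,0,0],"travel":[0,0,0],"hand":2.5}]'; python3 -c "
from h import *
st()"
python3 -m pendant '[{"rot":[0,0,0],"travel":[0,0,0.3],"hand":2.5},{"rot":[0,0,0],"travel":[0,0,0],"hand":2.5},{"rot":[0,0,0],"travel":[0,0,0],"hand":2.5},{"rot":[0,0,0],"travel":[0,0,0.2],"hand":2.5},{"rot":[0,0,0],"travel":[0,0,0],"hand":2.5},{"rot":[0,0,0],"travel":[0,0,0],"hand":2.5},{"rot":[0,0,0],"travel":[0,0,0],"hand":2.5},{"rot":[0,0,0],"travel":[0,0,0],"hand":2.5},{"rot":[0,0,0],"travel":[0,0,0],"hand":2.5},{"rot":[0,0,0],"travel":[0,0,0],"hand":2.5}]'; python3 -c "
from h import *
st()"
```

```text
time_s: 23.75
tool_pos: [554.0, 53.2, 54.9]
eef_rot: [[-0.985, 0.174, -0.004], [0.174, 0.985, 0.001], [0.005, -0.0, -1.0]]
force: [-3.9, 2.4, -1.3]
width: 33.4
t 23.75 tcp [554.   53.2  54.9] yaw(x) 170.0 z [-0.004  0.001 -1.   ] F [-3.9  2.4 -1.3] T [0.57 1.11 0.02] w 33.4 j [ 31.  22. -45. 106.  18.  60.  58.]
time_s: 24.75
tool_pos: [553.8, 53.3, 52.2]
eef_rot: [[-0.985, 0.174, -0.005], [0.174, 0.985, -0.001], [0.005, -0.002, -1.0]]
force: [-11.9, 0.5, 14.8]
width: 33.6
t 24.75 tcp [553.8  53.3  52.2] yaw(x) 169.99 z [-0.005 -0.001 -1.   ] F [-11.9   0.5  14.8] T [ 0.26  2.61 -0.01] w 33.6 j [ 30.  22. -45. 106.  18.  60.  58.]
```

```bash
python3 -m pendant '[{"rot":[0,0,0],"travel":[0,0,-0.3],"hand":2.5},{"rot":[0,0,0],"travel":[0.35,0,0],"hand":2.5},{"rot":[0,0,0],"travel":[0.35,0,0],"hand":2.5},{"rot":[0,0,0],"travel":[0,0,0],"hand":2.5},{"rot":[0,0,0],"travel":[0,0,0],"hand":2.5},{"rot":[0,0,0],"travel":[0,0,0],"hand":2.5},{"rot":[0,0,0],"travel":[0,0,0],"hand":2.5},{"rot":[0,0,0],"travel":[0,0,0],"hand":2.5},{"rot":[0,0,0],"travel":[0,0,0],"hand":2.5},{"rot":[0,0,0],"travel":[0,0,0],"hand":2.5}]'
python3 - <<'E'
from det import *
s=st();print(car(s["tool_pos"]))
# strip height: corner of dark strip ends in w3 (c2 coords) and in w1
c=load("w3");f=lambda u,v:(190+u/4,65+v/4)
for z in(40,52):print(z,[car(onz(c,*f(*p),z)) for p in((72,252),(70,268),(704,362),(702,380))])
for n in("w3","w5"):
  c=load(n);print(n,[np.round(proj(c,[*(O+RC@[x,0]),z]),1) for x,z in((10,40),(0,40),(0,52),(-2,40))])
E
```

```text
time_s: 25.75
tool_pos: [549.1, 53.8, 54.0]
eef_rot: [[-0.985, 0.174, 0.0], [0.174, 0.985, -0.0], [-0.0, -0.0, -1.0]]
force: [-0.5, 0.0, -1.3]
width: 33.4
t 25.75 tcp [549.1  53.8  54. ] yaw(x) 169.97 z [ 0. -0. -1.] F [-0.5  0.  -1.3] T [ 0.08 -0.09  0.01] w 33.4 j [ 31.  21. -46. 107.  17.  59.  58.]
[ 33.8 -50.6]
40 [array([ 8.7, 91.6]), array([ 4.2, 91.6]), array([  9.2, -91.7]), array([  4.1, -92.4])]
52 [array([ 9.3, 89.8]), array([ 5. , 89.8]), array([  9.8, -88.4]), array([  4.8, -89. ])]
w3 [array([287.8, 141. ]), array([286.2, 149.7]), array([286.7, 150.6]), array([285.9, 151.4])]
w5 [array([232.9, 154.3]), array([215.7, 154.3]), array([212.5, 156.1]), array([212.2, 154.3])]
```

```bash
python3 -m pendant '[{"rot":[0,0,0],"travel":[0,0,0],"hand":5},{"rot":[0,0,0],"travel":[0,0,0],"hand":5},{"rot":[0,0,0],"travel":[0,0,0],"hand":5},{"rot":[0,0,0],"travel":[0,0,0],"hand":5},{"rot":[0,0,0],"travel":[0,0,0],"hand":5},{"rot":[0,0,0],"travel":[0,0,-3],"hand":5},{"rot":[0,0,0],"travel":[0,0,-3],"hand":5},{"rot":[0,0,0],"travel":[0,0,-2],"hand":8.7},{"rot":[0,0,0],"travel":[0,0,0],"hand":8.7},{"rot":[0,0,0],"travel":[0,0,0],"hand":8.7}]'
python3 - <<'E'
from det import *
s=st();c=cap("wrist","w11")
m=cv2.inRange(c["frame"],(90,100,115),(255,255,255));bl=[b for b in blobs((m>0)&roi(m.shape,200,150,350,270),100)];print(bl)
g=c["frame"].astype(int).sum(2)
for col in(262,275):
  d=np.abs(np.diff(g[120:270,col]))
  for i in np.where(d>30)[0]:i+=120;print(i,g[i,col],g[i+1,col],[float(car(onz(c,col,i+.5,z))[1]) for z in(40,62,72)],end="; ")
  print()
A=c["frame"][100:270,170:380];cv2.imwrite("pics/w11v.png",cv2.cvtColor(cv2.resize(A,(735,595)),cv2.COLOR_RGB2BGR))
E
```

```text
time_s: 26.75
tool_pos: [549.0, 53.6, 133.9]
eef_rot: [[-0.985, 0.174, 0.0], [0.174, 0.985, -0.001], [-0.0, -0.0, -1.0]]
force: [-0.5, 0.4, 0.1]
width: 66.5
t 26.75 tcp [549.   53.6 133.9] yaw(x) 169.96 z [ 0.    -0.001 -1.   ] F [-0.5  0.4  0.1] T [ 0.04 -0.12 -0.02] w 66.5 j [ 34.  15. -48. 102.  12.  68.  62.]
[(1519, array([221.63, 218.1 ]), array([200, 150,  32, 118], dtype=int32)), (7668, array([308.83, 211.15]), array([236, 150, 114, 118], dtype=int32)), (817, array([268.86, 223.9 ]), array([253, 209,  33,  31], dtype=int32))]
171 179 266 [-19.4, -16.3, -14.9]; 172 266 395 [-20.1, -17.0, -15.6]; 173 395 440 [-20.8, -17.6, -16.2]; 175 436 511 [-22.2, -18.9, -17.4]; 176 511 639 [-23.0, -19.6, -18.0]; 183 631 523 [-27.9, -24.1, -22.4]; 184 523 352 [-28.7, -24.8, -23.0]; 185 352 249 [-29.4, -25.5, -23.7]; 186 249 190 [-30.1, -26.1, -24.3]; 189 182 222 [-32.3, -28.1, -26.2]; 190 222 253 [-33.0, -28.8, -26.8]; 191 253 284 [-33.7, -29.4, -27.5]; 193 278 222 [-35.2, -30.7, -28.7]; 194 222 161 [-35.9, -31.4, -29.4]; 206 207 242 [-44.7, -39.5, -37.1]; 208 246 282 [-46.2, -40.8, -38.4]; 
[... 630 characters left out ...]
 184 535 360 [-28.7, -24.8, -23.0]; 185 360 261 [-29.4, -25.5, -23.7]; 186 261 203 [-30.1, -26.1, -24.3]; 193 251 207 [-35.2, -30.7, -28.7]; 194 207 164 [-35.9, -31.4, -29.4]; 205 195 231 [-44.0, -38.8, -36.4]; 208 261 302 [-46.2, -40.8, -38.4]; 209 302 382 [-46.9, -41.5, -39.0]; 210 382 436 [-47.7, -42.2, -39.7]; 237 444 398 [-68.2, -60.9, -57.6]; 238 398 286 [-68.9, -61.6, -58.3]; 239 286 240 [-69.7, -62.3, -59.0]; 242 240 206 [-72.0, -64.5, -61.0]; 248 194 289 [-76.7, -68.7, -65.1]; 249 289 472 [-77.5, -69.5, -65.8]; 250 472 615 [-78.3, -70.2, -66.5]; 251 615 652 [-79.1, -70.9, -67.2]; 265 635 590 [-90.2, -81.1, -76.9]; 266 590 411 [-91.0, -81.8, -77.6]; 267 411 267 [-91.8, -82.6, -78.3];
```

View pics/w11v.png

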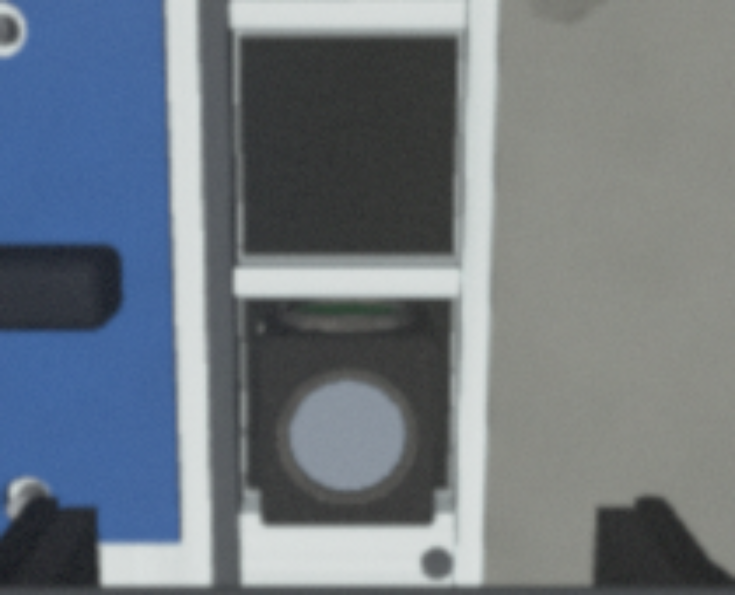

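Run:
```python
from det import *
c=load("w11")
for z in(58,62,67,72):
    a=car(onz(c,240.9,225,z));b=car(onz(c,298.6,225,z));p=car(onz(c,244.9,247,z));q=car(onz(c,294.9,247,z));print(z,a,b,b-a,"bottom",p,q,q-p,"disc",car(onz(c,268.86,223.9,z)))
for n,box in(("w8",(200,150,350,270)),("w11",(235,195,305,255))):
    c=load(n);m=cv2.inRange(c["frame"],(110,115,125),(255,255,255));bl=blobs((m>0)&roi(m.shape,*box),100)
    for b in bl:
        k=np.argwhere(((m>0)&roi(m.shape,*box)))[:,::-1].astype(np.float32) if len(bl)==1 else None
        print(n,b,cv2.fitEllipse(cv2.convexHull(k)) if k is not None else "")
```

```text
58 [ 14.1 -53.3] [ 53.3 -53.3] [39.2  0. ] bottom [ 16.6 -69.1] [ 51.  -69.1] [34.4  0. ] disc [ 33.1 -52.5]
62 [ 14.5 -52.2] [ 52.9 -52.1] [38.4  0.1] bottom [ 16.9 -67.7] [ 50.7 -67.7] [33.8  0. ] disc [ 33.1 -51.4]
67 [ 14.9 -50.7] [ 52.5 -50.7] [37.6  0. ] bottom [ 17.2 -65.9] [ 50.4 -65.9] [33.2  0. ] disc [ 33.1 -49.9]
72 [ 15.3 -49.2] [ 52.1 -49.2] [36.8  0. ] bottom [ 17.6 -64.1] [ 50.  -64.1] [32.4  0. ] disc [ 33.1 -48.5]
w8 (891, array([271.21, 247.71]), array([254, 232,  35,  33], dtype=int32)) ((262.6719970703125, 237.23257446289062), (36.41279220581055, 64.0689468383789), 139.36941528320312)
w11 (763, array([283.68, 238.13]), array([238, 195,  67,  60], dtype=int32)) 
w11 (794, array([268.81, 223.93]), array([253, 209,  33,  31], dtype=int32))
```

```bash
python3 -m pendant '[{"rot":[0,0,0],"travel":[1.3,-3.3,0],"hand":4},{"rot":[0,0,0],"travel":[1.3,-3.3,0],"hand":4},{"rot":[0,0,8],"travel":[0,0,0],"hand":4},{"rot":[0,0,8],"travel":[0,0,0],"hand":4},{"rot":[0,0,8],"travel":[0,0,0],"hand":4},{"rot":[0,0,8],"travel":[0,0,0],"hand":4},{"rot":[0,0,8],"travel":[0,0,0],"hand":4},{"rot":[0,0,8],"travel":[0,0,0],"hand":4},{"rot":[0,0,8],"travel":[0,0,0],"hand":4},{"rot":[0,0,8],"travel":[0,0,0],"hand":4}]'
python3 -m pendant '[{"rot":[0,0,8],"travel":[0,0,0],"hand":4},{"rot":[0,0,8],"travel":[0,0,0],"hand":4},{"rot":[0,0,8],"travel":[0,0,0],"hand":4},{"rot":[0,0,2],"travel":[0,0,0],"hand":4},{"rot":[0,0,0],"travel":[0,0,0],"hand":4},{"rot":[0,0,0],"travel":[0,0,0],"hand":4},{"rot":[0,0,0],"travel":[0,0,0],"hand":4},{"rot":[0,0,0],"travel":[0,0,0],"hand":4},{"rot":[0,0,0],"travel":[0,0,0],"hand":4},{"rot":[0,0,0],"travel":[0,0,0],"hand":4}]'
python3 - <<'E'
from det import *
s=st();c=cap("wrist","w12");print("tcp car",car(s["tool_pos"]),"bar pred",[np.round(proj(c,[*(O+RC@[x,-24]),67])) for x in(-55,-11)])
for n,X in(("w8",(524.4,-134.6,36)),("w11",[*(O+RC@[33,-51.4]),62]),("w11",[*(O+RC@[33,-48.5]),72])):
    q=load(n);print(n,(q["R"]@np.array(X)+q["t"].ravel())[2])
f=c["frame"];m=cv2.inRange(f,(0,0,0),(75,75,75));hs=cv2.cvtColor(f,cv2.COLOR_RGB2HSV)
bl=cv2.inRange(hs,(100,120,50),(128,255,255));print(cv2.boundingRect(bl[100:270,120:450]))
for b in blobs((m>0)&roi(m.shape,150,120,420,270),60):print(b)
E
```

```text
time_s: 27.8
tool_pos: [510.8, -6.7, 132.4]
eef_rot: [[-0.27, 0.963, -0.003], [0.963, 0.27, 0.001], [0.001, -0.003, -1.0]]
force: [-0.5, -0.3, -0.6]
width: 40.0
time_s: 28.8
tool_pos: [511.9, -6.7, 134.0]
eef_rot: [[0.174, 0.985, 0.0], [0.985, -0.174, -0.0], [-0.0, 0.0, -1.0]]
force: [-0.1, -0.1, -1.0]
width: 40.1
t 28.8 tcp [511.9  -6.7 134. ] yaw(x) 79.98 z [ 0. -0. -1.] F [-0.1 -0.1 -1. ] T [-0.06 -0.1  -0.05] w 40.1 j [ 34.   8. -39. 108.   6.  66. -17.]
tcp car [-32.2 -24.5] bar pred [array([269., 256.]), array([269., 191.])]
w8 223.5763826287926
w11 244.39349004548063
w11 233.98790587337777
(69, 72, 160, 84)
(1211, array([169.69, 134.59]), array([150, 120,  41,  30], dtype=int32))
(1782, array([234.8 , 134.44]), array([205, 120,  60,  30], dtype=int32))
(1005, array([307.35, 138.97]), array([278, 120,  64,  31], dtype=int32))
(1248, array([268.04, 219.92]), array([259, 187,  19,  67], dtype=int32))
(1159, array([158.13, 227.93]), array([150, 192,  21,  78], dtype=int32))
(1435, array([396.4 , 252.08]), array([367, 238,  53,  32], dtype=int32))
(1632, array([268.19, 259.97]), array([164, 242, 210,  28], dtype=int32))
```

Run:
```python
from det import *
a=load("w11");c=load("w12")
print("pred z62",proj(c,[*(O+RC@[33.1,-51.4]),62]),"z72",proj(c,[*(O+RC@[33.1,-48.5]),72]))
m=cv2.inRange(c["frame"],(100,110,122),(190,200,215))
for b in blobs((m>0)&roi(m.shape,280,80,380,170),100):
    print(b);X,e=tri([(a,268.81,223.93),(c,*b[1])]);print(np.round(X,1),np.round(e,2),car(X))
```

```text
pred z62 [312.92730309 119.52157597] z72 [310.03260378 119.56720815]
(1254, array([368.67, 129.33]), array([280,  80, 100,  90], dtype=int32))
[ 700.9   15.8 -433.6] [7.17 7.71] [  22.8 -206.7]
(357, array([322.12, 104.89]), array([280,  84,  68,  69], dtype=int32))
[557.4  56.4  42.3] [6.75 7.65] [ 37.8 -58.4]
(1044, array([312.55, 119.29]), array([295, 101,  36,  37], dtype=int32))
[549.4  53.1  63.4] [0.13 0.14] [ 33.2 -51. ]
```

```bash
python3 -m pendant '[{"rot":[0,0,0],"travel":[0,0,2.5],"hand":4},{"rot":[0,0,0],"travel":[0,0,2.5],"hand":4},{"rot":[0,0,0],"travel":[0,0,2.3],"hand":4},{"rot":[0,0,0],"travel":[0,0,1],"hand":4},{"rot":[0,0,0],"travel":[0,0,0],"hand":4},{"rot":[0,0,0],"travel":[0,0,0],"hand":4},{"rot":[0,0,0],"travel":[0,0,0],"hand":0.8},{"rot":[0,0,0],"travel":[0,0,0],"hand":0.8},{"rot":[0,0,0],"travel":[0,0,0],"hand":0.8},{"rot":[0,0,0],"travel":[0,0,0],"hand":0.8}]'; python3 -c "
from h import *
st()"
python3 -m pendant '[{"rot":[0,0,0],"travel":[0,0,0],"hand":0.8},{"rot":[0,0,0],"travel":[0,0,0],"hand":0.8},{"rot":[0,0,0],"travel":[0,0,-0.5],"hand":0.8},{"rot":[0,0,0],"travel":[0,0,-1],"hand":0.8},{"rot":[0,0,0],"travel":[0,0,-2],"hand":0.8},{"rot":[0,0,0],"travel":[0,0,-2],"hand":0.8},{"rot":[0,0,0],"travel":[0,0,0],"hand":0.8},{"rot":[0,0,0],"travel":[0,0,0],"hand":0.8},{"rot":[0,0,0],"travel":[0,0,0],"hand":0.8},{"rot":[0,0,0],"travel":[0,0,0],"hand":0.8}]'; python3 -c "
from h import *
st()"
```

```text
time_s: 29.85
tool_pos: [512.2, -6.7, 51.4]
eef_rot: [[0.174, 0.985, 0.001], [0.985, -0.174, -0.0], [-0.0, 0.001, -1.0]]
force: [-0.2, -0.1, -0.1]
width: 15.8
t 29.85 tcp [512.2  -6.7  51.4] yaw(x) 79.97 z [ 0.001 -0.    -1.   ] F [-0.2 -0.1 -0.1] T [-0.01 -0.08  0.  ] w 15.8 j [ 32.  14. -38. 112.  10.  57. -21.]
time_s: 30.85
tool_pos: [511.1, -6.7, 104.9]
eef_rot: [[0.174, 0.985, -0.002], [0.985, -0.174, 0.0], [-0.0, -0.002, -1.0]]
force: [0.2, 0.7, -1.2]
width: 14.0
t 30.85 tcp [511.1  -6.7 104.9] yaw(x) 79.97 z [-0.002  0.    -1.   ] F [ 0.2  0.7 -1.2] T [ 0.01 -0.08 -0.01] w 14.0 j [ 34.  10. -39. 110.   7.  63. -18.]
```

```bash
python3 -m pendant '[{"rot":[0,0,0],"travel":[-2.9,1.37,0],"hand":0.8},{"rot":[0,0,0],"travel":[-2.9,1.37,0],"hand":0.8},{"rot":[0,0,0],"travel":[-2.9,1.37,0],"hand":0.8},{"rot":[0,0,0],"travel":[-2.9,1.37,0],"hand":0.8},{"rot":[0,0,0],"travel":[0,0,2.5],"hand":0.8},{"rot":[0,0,0],"travel":[0,0,2.5],"hand":0.8},{"rot":[0,0,0],"travel":[0,0,2.2],"hand":0.8},{"rot":[0,0,0],"travel":[0,0,1],"hand":0.8},{"rot":[0,0,0],"travel":[0,0,0.8],"hand":0.8},{"rot":[0,0,0],"travel":[0,0,0],"hand":0.8}]'
python3 -m pendant '[{"rot":[0,0,0],"travel":[0,0,0],"hand":0.8},{"rot":[0,0,0],"travel":[0,0,0],"hand":0.8},{"rot":[0,0,0],"travel":[0,0,0.2],"hand":0.8},{"rot":[0,0,0],"travel":[0,0,0],"hand":0.8},{"rot":[0,0,0],"travel":[0,0,0],"hand":0.8},{"rot":[0,0,0],"travel":[0,0,0],"hand":0.8},{"rot":[0,0,0],"travel":[0,0,0],"hand":0.8},{"rot":[0,0,0],"travel":[0,0,0],"hand":0.8},{"rot":[0,0,0],"travel":[0,0,0],"hand":0.8},{"rot":[0,0,0],"travel":[0,0,0],"hand":0.8}]'; python3 -c "
from h import *
st()"
```

```text
time_s: 31.85
tool_pos: [545.2, -130.2, 15.3]
eef_rot: [[0.174, 0.985, -0.001], [0.985, -0.174, 0.001], [0.0, -0.002, -1.0]]
force: [0.1, -0.1, -1.8]
width: 13.8
time_s: 32.85
tool_pos: [545.7, -130.4, 14.0]
eef_rot: [[0.174, 0.985, -0.0], [0.985, -0.174, -0.0], [-0.0, -0.0, -1.0]]
force: [0.4, -0.1, -0.7]
width: 13.8
t 32.85 tcp [ 545.7 -130.4   14. ] yaw(x) 79.97 z [-0. -0. -1.] F [ 0.4 -0.1 -0.7] T [ 0.01 -0.09  0.04] w 13.8 j [ 38.  22. -32. 107.  14.  55. -10.]
```

```bash
python3 -m pendant '[{"rot":[0,0,0],"travel":[0,0,0.2],"hand":0.8},{"rot":[0,0,0],"travel":[0,0,0],"hand":0.8},{"rot":[0,0,0],"travel":[0,0,0.2],"hand":0.8},{"rot":[0,0,0],"travel":[0,0,0],"hand":0.8},{"rot":[0,0,0],"travel":[0,0,0.1],"hand":0.8},{"rot":[0,0,0],"travel":[0,0,0],"hand":0.8},{"rot":[0,0,0],"travel":[0,0,0],"hand":0.8},{"rot":[0,0,0],"travel":[0,0,0],"hand":0.8},{"rot":[0,0,0],"travel":[0,0,0],"hand":0.8},{"rot":[0,0,0],"travel":[0,0,0],"hand":0.8}]'; python3 -c "
from h import *
st()"
```

```text
time_s: 33.85
tool_pos: [545.7, -130.5, 11.3]
eef_rot: [[0.174, 0.985, -0.001], [0.985, -0.174, -0.001], [-0.001, -0.001, -1.0]]
force: [-7.0, 0.8, 15.1]
width: 13.8
t 33.85 tcp [ 545.7 -130.5   11.3] yaw(x) 79.97 z [-0.001 -0.001 -1.   ] F [-7.   0.8 15.1] T [ 0.29  1.45 -0.03] w 13.8 j [ 38.  22. -32. 107.  14.  54. -10.]
```

```bash
python3 -m pendant '[{"rot":[0,0,0],"travel":[0,0,-0.4],"hand":0.8},{"rot":[0,0,0],"travel":[0,0,0],"hand":4},{"rot":[0,0,0],"travel":[0,0,0],"hand":4},{"rot":[0,0,0],"travel":[0,0,0],"hand":4},{"rot":[0,0,0],"travel":[0,0,0],"hand":4},{"rot":[0,0,0],"travel":[0,0,-3],"hand":4},{"rot":[0,0,0],"travel":[0,0,-4],"hand":4},{"rot":[0,0,0],"travel":[0,0,-5],"hand":4},{"rot":[0,0,0],"travel":[2,0,-5],"hand":4},{"rot":[0,0,0],"travel":[4,0,-2.5],"hand":4}]'
python3 -m pendant '[{"rot":[0,0,0],"travel":[4,-1,0],"hand":4},{"rot":[0,0,0],"travel":[4,-1,0],"hand":4},{"rot":[0,0,0],"travel":[4,-1,0],"hand":4},{"rot":[0,0,0],"travel":[0,-1,0],"hand":4},{"rot":[0,0,0],"travel":[0,0,0],"hand":4},{"rot":[0,0,0],"travel":[0,0,0],"hand":4},{"rot":[0,0,0],"travel":[0,0,0],"hand":4},{"rot":[0,0,0],"travel":[0,0,0],"hand":4},{"rot":[0,0,0],"travel":[0,0,0],"hand":4},{"rot":[0,0,0],"travel":[0,0,0],"hand":4}]'
python3 - <<'E'
from det import *
s=st();c=cap("wrist","w13");print("stand px",proj(c,(465,165,40)),proj(c,(465,165,102)))
hs=cv2.cvtColor(c["frame"],cv2.COLOR_RGB2HSV)
r=(cv2.inRange(hs,(0,140,60),(8,255,255))|cv2.inRange(hs,(172,140,60),(180,255,255)))
for b in blobs(r>0,100):print("red",b)
A=c["frame"][0:270,130:430];cv2.imwrite("pics/w13v.png",cv2.cvtColor(cv2.resize(A,(660,594)),cv2.COLOR_RGB2BGR))
E
```

```text
time_s: 34.85
tool_pos: [557.4, -76.5, 208.6]
eef_rot: [[0.181, 0.983, 0.005], [0.983, -0.181, -0.003], [-0.002, 0.006, -1.0]]
force: [1.1, -0.5, 0.1]
width: 39.8
time_s: 35.85
tool_pos: [537.5, 51.9, 204.4]
eef_rot: [[0.175, 0.985, -0.0], [0.985, -0.175, 0.0], [0.0, -0.0, -1.0]]
force: [0.3, -0.3, -0.3]
width: 40.0
t 35.85 tcp [537.5  51.9 204.4] yaw(x) 79.92 z [-0.  0. -1.] F [ 0.3 -0.3 -0.3] T [-0.01 -0.09 -0.02] w 40.0 j [ 30.   9. -42.  99.   6.  74. -23.]
stand px [161.06190999  78.34172592] [135.09945907  68.58741394]
red (2102, array([109.08,  26.26]), array([76,  0, 74, 61], dtype=int32))
```

View pics/w13v.png

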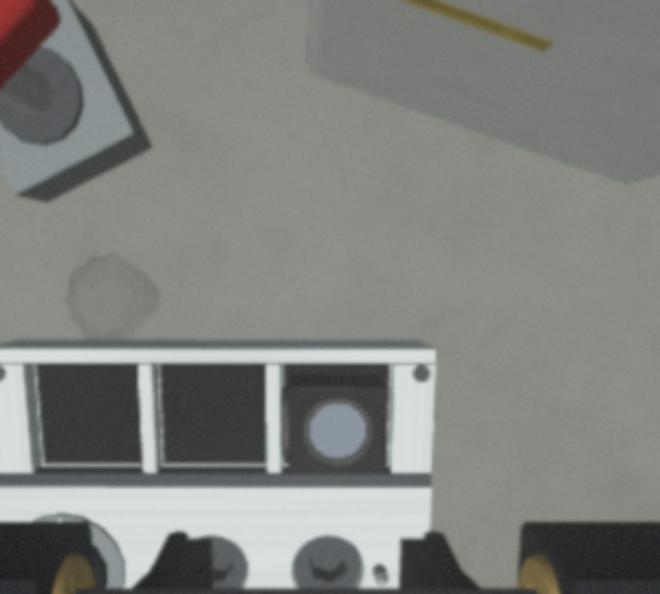

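```bash
python3 -m pendant '[{"rot":[0,0,0],"travel":[0,-3,0],"hand":4},{"rot":[0,0,0],"travel":[0,-3,0],"hand":4},{"rot":[0,0,0],"travel":[0,-3,0],"hand":4},{"rot":[0,0,0],"travel":[0,0,0],"hand":4},{"rot":[0,0,0],"travel":[0,0,0],"hand":4},{"rot":[0,0,0],"travel":[0,0,0],"hand":4},{"rot":[0,0,0],"travel":[0,0,0],"hand":4},{"rot":[0,0,0],"travel":[0,0,0],"hand":4},{"rot":[0,0,0],"travel":[0,0,0],"hand":4},{"rot":[0,0,0],"travel":[0,0,0],"hand":4}]'
python3 -c "
from h import *
st();cap('wrist','k1')"
python3 -m pendant '[{"rot":[0,0,0],"travel":[2,0,0],"hand":4},{"rot":[0,0,0],"travel":[2.5,0,0],"hand":4},{"rot":[0,0,0],"travel":[0,0,0],"hand":4},{"rot":[0,0,0],"travel":[0,0,0],"hand":4},{"rot":[0,0,0],"travel":[0,0,0],"hand":4},{"rot":[0,0,0],"travel":[0,0,0],"hand":4},{"rot":[0,0,0],"travel":[0,0,0],"hand":4},{"rot":[0,0,0],"travel":[0,0,0],"hand":4},{"rot":[0,0,0],"travel":[0,0,0],"hand":4},{"rot":[0,0,0],"travel":[0,0,0],"hand":4}]'
cat >> det.py <<'E'
def red(c):
    hs=cv2.cvtColor(c["frame"],cv2.COLOR_RGB2HSV)
    r=(cv2.inRange(hs,(0,140,50),(8,255,255))|cv2.inRange(hs,(172,140,50),(180,255,255)))
    n,l,s,ce=cv2.connectedComponentsWithStats(r);i=1+np.argmax(s[1:,4]);return l==i,hs
E
python3 - <<'E'
from det import *
st();cap('wrist','k2')
for n in("k1","k2"):
    c=load(n);m,hs=red(c);v=hs[...,2][m];print(n,m.sum(),np.percentile(v,[5,25,50,75,95]))
    th=(np.percentile(v,10)+np.percentile(v,90))/2
    for nm,mm in(("all",m),("top",m&(hs[...,2]>th))):
        r=cv2.minAreaRect(np.argwhere(mm)[:,::-1].astype(np.float32));bp=cv2.boxPoints(r);print(nm,np.round(r[0],1),np.round(r[1],1),round(r[2],1))
        P=[onz(c,*p,116)[:2] for p in bp];e=[P[1]-P[0],P[2]-P[1]];L=max(e,key=np.linalg.norm);print("  world",np.round(onz(c,*r[0],116),1),[round(float(np.linalg.norm(x)),1) for x in e],"yaw",round(float(np.degrees(np.arctan2(L[1],L[0]))),1))
a=load("k1")["frame"];b=load("k2")["frame"]
A=np.hstack([cv2.resize(a[0:270,130:430],(400,360)),cv2.resize(b[0:270,130:430],(400,360))]);cv2.imwrite("pics/k.png",cv2.cvtColor(A,cv2.COLOR_RGB2BGR))
E
```

```text
time_s: 36.9
tool_pos: [448.9, 68.1, 204.3]
eef_rot: [[0.174, 0.985, -0.0], [0.985, -0.174, 0.0], [0.0, -0.001, -1.0]]
force: [0.1, -1.6, 0.8]
width: 39.9
t 36.9 tcp [448.9  68.1 204.3] yaw(x) 79.97 z [-0.  0. -1.] F [ 0.1 -1.6  0.8] T [-0.05 -0.14  0.01] w 39.9 j [ 33.  -5. -42. 110.  -3.  74. -18.]
time_s: 37.95
tool_pos: [456.6, 112.3, 204.5]
eef_rot: [[0.174, 0.985, 0.0], [0.985, -0.174, -0.0], [-0.0, 0.0, -1.0]]
force: [0.0, 0.6, 0.5]
width: 40.0
t 37.95 tcp [456.6 112.3 204.5] yaw(x) 79.96 z [ 0. -0. -1.] F [0.  0.6 0.5] T [-0.02 -0.06  0.03] w 40.0 j [ 30.  -2. -45. 108.  -1.  74. -25.]
k1 1859 [125. 156. 165. 168. 169.]
all [252.8  23.3] [25.5 85.6] 45.0
  world [460.  191.6 116. ] [51.1, 14.9] yaw 31.7
top [251.2  22.7] [19.8 82.7] 45.0
  world [459.1 192.1 116. ] [49.5, 11.6] yaw 31.7
k2 1853 [141. 163. 173. 175. 177.]
all [255.  96.] [23.  83.4] 46.1
  world [461.2 192.9 116. ] [53.4, 14.4] yaw 32.0
top [253.8  96.4] [18.1 79.9] 45.8
  world [460.4 192.8 116. ] [51.3, 11.3] yaw 32.3
```

Run:
```python
from det import *
a=load("k1");b=load("k2")
print(tri([(a,252.8,23.3),(b,255,96)]),tri([(a,251.2,22.7),(b,253.8,96.4)]))
s=load("s0");d=load("d0")
for c in(s,d):
    m,_=red(c)
    n,l,st_,ce=cv2.connectedComponentsWithStats(m.astype(np.uint8));print(st_[1:],ce[1:])
m=lambda c,box:[ (x[0],x[1]) for x in blobs((red.__wrapped__ if 0 else (lambda c:(cv2.inRange(cv2.cvtColor(c["frame"],cv2.COLOR_RGB2HSV),(0,140,50),(8,255,255))|cv2.inRange(cv2.cvtColor(c["frame"],cv2.COLOR_RGB2HSV),(172,140,50),(180,255,255)))>0)(c))&roi(c["frame"].shape,*box),20)]
p=m(s,(220,165,255,195));q=m(d,(225,155,260,190));print(p,q)
print(tri([(s,*p[0][1]),(d,*q[0][1])]),tri([(s,*p[0][1]),(d,*q[0][1]),(b,255,96),(a,252.8,23.3)]))
g=b["frame"].astype(int).sum(2)
```

```text
(array([460.47777871, 193.52251245, 107.44549377]), [0.7529364609064392, 0.718464767709223]) (array([459.63057374, 193.20433048, 110.98137668]), [0.9174250246475614, 0.8748464396473945])
[[227 172  18  14 163]] [[235.76687117 178.35582822]]
[[233 164  19  14 188]] [[242.         170.76595745]]
[(163, array([235.77, 178.36]))] [(188, array([242.  , 170.77]))]
(array([461.47113167, 188.46443784, 105.22383608]), [0.054348974882194256, 0.05806746416169773]) (array([460.71974415, 194.23755542, 102.3278389 ]), [0.2656776469990737, 0.06893480046646969, 0.7333465286013874, 1.4088560197789501])
```

View pics/k.png

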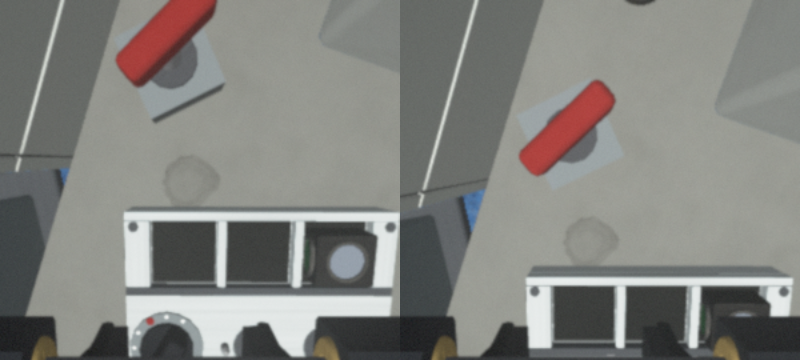

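Run:
```python
from det import *
c=load("k2")
print("table edge z0",[np.round(onz(c,*p,0),0) for p in((239,0),(200,113),(160,225))])
print("white line (cab edge?) z200/0/-?",[[np.round(onz(c,*p,z),0)[:2] for z in(0,200)] for p in((186,0),(146,155))])
s=load("s0");print("cab top edge: s0 (263,55)?",[np.round(onz(s,263,62,z),0)[:2] for z in(300,400)], "box bottom",[np.round(onz(c,*p,0),0)[:2] for p in((366,75),(372,90),(428,110))])
for X in((411,273,160),(511,113,160),(440,180,160)):print(X,np.round(proj(s,X)),np.round(proj(c,X)))
```

```text
table edge z0 [array([459., 284.,   0.]), array([403., 194.,   0.]), array([337.,  91.,   0.])]
white line (cab edge?) z200/0/-? [[array([412., 292.]), array([442., 230.])], [array([341., 164.]), array([410., 171.])]]
cab top edge: s0 (263,55)? [array([588., 768.]), array([551., 227.])] box bottom [array([565., 200.]), array([569., 186.]), array([620., 158.])]
(411, 273, 160) [216. 149.] [121. -60.]
(511, 113, 160) [254. 170.] [361. 217.]
(440, 180, 160) [226. 162.] [219. 123.]
```

Run:
```python
from det import *
L={"s1":((180,165),(253.1,121.1)),"d1":((170,163.1),(252.9,112.1)),"k2":((186,0),(146,155))}
pl={}
for n,(p,q) in L.items():
    c=load(n);o,r1=ray(c,*p);_,r2=ray(c,*q);m=np.cross(r1,r2);m/=np.linalg.norm(m);pl[n]=(m,m@o)
for a,b in(("s1","d1"),("s1","k2"),("d1","k2")):
    d=np.cross(pl[a][0],pl[b][0]);A=np.array([pl[a][0],pl[b][0],[0,1,0]])
    for y in(150,200,250):print(a,b,y,np.round(np.linalg.solve(A,[pl[a][1],pl[b][1],y])),end=" ")
    print(np.round(d/np.linalg.norm(d),2))
# table edge line vs: s0 pts of cabinet/table boundary
```

```text
s1 d1 150 [391. 150. 208.] s1 d1 200 [371. 200. 180.] s1 d1 250 [351. 250. 152.] [ 0.34 -0.82  0.46]
s1 k2 150 [403. 150. 214.] s1 k2 200 [430. 200. 211.] s1 k2 250 [456. 250. 209.] [ 0.47  0.88 -0.05]
d1 k2 150 [403. 150. 215.] d1 k2 200 [432. 200. 218.] d1 k2 250 [460. 250. 220.] [0.49 0.87 0.04]
```

Run:
```python
from det import *
pl={}
for n,p,q in(("k1",(178.8,0),(142.8,126)),("k2",(186,0),(146,155)),("w3",(178,4),(150,65))):
    c=load(n);g=c["frame"].astype(int).sum(2);pts=[]
    for v in range(2,int(q[1])-4,3):
        u0=p[0]+(q[0]-p[0])*(v-p[1])/(q[1]-p[1]);a=int(u0)-9;s=g[v,a:a+19]
        i=np.argmax(s)
        if s[i]-np.median(s)>60:pts.append((a+i,v))
    pts=np.array(pts,float);vx,vy,x,y=cv2.fitLine(pts.astype(np.float32),cv2.DIST_HUBER,0,.01,.01).ravel()
    P=[(x+vx*t,y+vy*t) for t in(-50,50)];o,r1=ray(c,*P[0]);_,r2=ray(c,*P[1]);m=np.cross(r1,r2);m/=np.linalg.norm(m);pl[n]=(m,m@o);print(n,len(pts),np.round(P,1))
for n,(p,q) in {"s1":((180,165),(253.1,121.1))}.items():
    c=load(n);o,r1=ray(c,*p);_,r2=ray(c,*q);m=np.cross(r1,r2);m/=np.linalg.norm(m);pl[n]=(m,m@o)
for a,b in(("k1","k2"),("k1","s1"),("w3","k2"),("w3","s1"),("w3","k1")):
    A=np.array([pl[a][0],pl[b][0],[0,1,0]])
    print(a,b,[np.round(np.linalg.solve(A,[pl[a][1],pl[b][1],y])).tolist() for y in(150,200,250)])
```

```text
k1 40 [[145.7 113.3]
 [171.7  16.7]]
k2 49 [[153.  122.3]
 [179.8  25.9]]
w3 20 [[142.9  77.3]
 [185.1 -13.3]]
k1 k2 [[246.0, 150.0, -259.0], [276.0, 200.0, -255.0], [307.0, 250.0, -252.0]]
k1 s1 [[418.0, 150.0, 222.0], [446.0, 200.0, 220.0], [474.0, 250.0, 218.0]]
w3 k2 [[249.0, 150.0, -251.0], [276.0, 200.0, -256.0], [304.0, 250.0, -261.0]]
w3 s1 [[433.0, 150.0, 231.0], [462.0, 200.0, 229.0], [491.0, 250.0, 227.0]]
w3 k1 [[252.0, 150.0, -242.0], [276.0, 200.0, -256.0], [300.0, 250.0, -270.0]]
```

```bash
python3 -m pendant '[{"rot":[0,0,0],"travel":[4,-0.5,0],"hand":5},{"rot":[0,0,0],"travel":[4,-0.5,0],"hand":5},{"rot":[0,0,-8.25],"travel":[0,0,0],"hand":5},{"rot":[0,0,-8.25],"travel":[0,0,0],"hand":5},{"rot":[0,0,-8.25],"travel":[0,0,0],"hand":5},{"rot":[0,0,-8.25],"travel":[0,0,0],"hand":5},{"rot":[0,0,-8.25],"travel":[0,0,0],"hand":5},{"rot":[0,0,-8.25],"travel":[0,0,0],"hand":5},{"rot":[0,0,-8.25],"travel":[0,0,0],"hand":5},{"rot":[0,0,-8.25],"travel":[0,0,0],"hand":5}]'
python3 -m pendant '[{"rot":[0,0,-8.25],"travel":[0,0,0],"hand":5},{"rot":[0,0,-8.25],"travel":[0,0,0],"hand":5},{"rot":[0,0,-8.25],"travel":[0,0,0],"hand":5},{"rot":[0,0,-8.25],"travel":[0,0,0],"hand":5},{"rot":[0,0,-8.25],"travel":[0,0,0],"hand":5},{"rot":[0,0,-8.25],"travel":[0,0,0],"hand":5},{"rot":[0,0,-8.25],"travel":[0,0,0],"hand":5},{"rot":[0,0,-8.25],"travel":[0,0,0],"hand":5},{"rot":[0,0,0],"travel":[0,0,0],"hand":5},{"rot":[0,0,0],"travel":[0,0,0],"hand":5}]'
python3 -m pendant '[{"rot":[0,0,0],"travel":[0,0,2],"hand":5},{"rot":[0,0,0],"travel":[0,0,2],"hand":5},{"rot":[0,0,0],"travel":[0,0,1],"hand":5},{"rot":[0,0,0],"travel":[0,0,0],"hand":5},{"rot":[0,0,0],"travel":[0,0,0],"hand":5},{"rot":[0,0,0],"travel":[0,0,0],"hand":5},{"rot":[0,0,0],"travel":[0,0,0],"hand":5},{"rot":[0,0,0],"travel":[0,0,0],"hand":5},{"rot":[0,0,0],"travel":[0,0,0],"hand":5},{"rot":[0,0,0],"travel":[0,0,0],"hand":5}]'
python3 - <<'E'
from det import *
s=st();c=cap("wrist","k3");m,hs=red(c)
r=cv2.minAreaRect(np.argwhere(m)[:,::-1].astype(np.float32));bp=cv2.boxPoints(r);print(np.round(r[0],1),np.round(r[1],1),round(r[2],1),m.sum())
for z in(102,116):
    P=[onz(c,*p,z)[:2] for p in bp];e=[P[1]-P[0],P[2]-P[1]];L=max(e,key=np.linalg.norm);print(z,np.round(onz(c,*r[0],z),1),[round(float(np.linalg.norm(x)),1) for x in e],"yaw",round(float(np.degrees(np.arctan2(L[1],L[0]))),1))
E
```

```text
time_s: 39.0
tool_pos: [460.7, 192.9, 204.4]
eef_rot: [[-0.832, 0.555, -0.0], [0.555, 0.832, -0.0], [0.0, -0.0, -1.0]]
force: [0.1, 0.3, 0.1]
width: 49.9
time_s: 40.0
tool_pos: [460.7, 192.9, 204.4]
eef_rot: [[-0.85, -0.526, -0.0], [-0.526, 0.85, -0.0], [0.0, 0.0, -1.0]]
force: [0.1, 0.8, -0.5]
width: 49.7
time_s: 41.0
tool_pos: [460.7, 192.9, 154.6]
eef_rot: [[-0.848, -0.529, 0.0], [-0.529, 0.848, -0.0], [-0.0, -0.0, -1.0]]
force: [-0.1, -0.2, 0.1]
width: 50.0
t 41.0 tcp [460.7 192.9 154.6] yaw(x) -148.03 z [ 0. -0. -1.] F [-0.1 -0.2  0.1] T [ 0.16 -0.11  0.  ] w 50.0 j [ 29.   8. -58. 108.   7.  68.  91.]
[268.5 226.5] [79. 25.] 90.0 1916
102 [457.9 191.  102. ] [14.9, 50.4] yaw 32.4
116 [454.4 188.8 116. ] [13.9, 47.1] yaw 32.4
```

```bash
python3 -m pendant '[{"rot":[0,0,0],"travel":[0,0,2],"hand":5},{"rot":[0,0,0],"travel":[0,0,2],"hand":5},{"rot":[0,0,0],"travel":[0,0,2],"hand":5},{"rot":[0,0,0],"travel":[0,0,0.85],"hand":5},{"rot":[0,0,0],"travel":[0,0,0],"hand":5},{"rot":[0,0,0],"travel":[0,0,0],"hand":5},{"rot":[0,0,0],"travel":[0,0,0],"hand":1},{"rot":[0,0,0],"travel":[0,0,0],"hand":1},{"rot":[0,0,0],"travel":[0,0,0],"hand":1},{"rot":[0,0,0],"travel":[0,0,0],"hand":1}]'
python3 -m pendant '[{"rot":[0,0,0],"travel":[0,0,0],"hand":1},{"rot":[0,0,0],"travel":[0,0,0],"hand":1},{"rot":[0,0,0],"travel":[0,0,0],"hand":1},{"rot":[0,0,0],"travel":[0,0,-1],"hand":1},{"rot":[0,0,0],"travel":[0,0,-2],"hand":1},{"rot":[0,0,0],"travel":[0,0,-3],"hand":1},{"rot":[0,0,0],"travel":[0,0,-3],"hand":1},{"rot":[0,0,0],"travel":[0,0,-2],"hand":1},{"rot":[0,0,0],"travel":[0,0,0],"hand":1},{"rot":[0,0,0],"travel":[0,0,0],"hand":1}]'; python3 -c "
from h import *
st()"
```

```text
time_s: 42.05
tool_pos: [460.9, 192.9, 86.3]
eef_rot: [[-0.848, -0.529, 0.001], [-0.529, 0.848, -0.0], [-0.0, -0.0, -1.0]]
force: [-0.2, -0.7, -0.1]
width: 26.2
time_s: 43.05
tool_pos: [460.6, 192.7, 195.8]
eef_rot: [[-0.848, -0.529, 0.0], [-0.529, 0.848, -0.001], [0.0, -0.001, -1.0]]
force: [-0.2, 0.0, -1.4]
width: 15.8
t 43.05 tcp [460.6 192.7 195.8] yaw(x) -148.03 z [ 0.    -0.001 -1.   ] F [-0.2  0.  -1.4] T [ 0.11 -0.08 -0.01] w 15.8 j [ 31.   5. -58. 105.   4.  73.  93.]
```

```bash
python3 -m pendant '[{"rot":[0,0,0],"travel":[0,-3.9,0],"hand":1},{"rot":[0,0,0],"travel":[0,-3.9,0],"hand":1},{"rot":[0,0,0],"travel":[0,-3.9,0],"hand":1},{"rot":[0,0,0],"travel":[0,-3.9,0.5],"hand":1},{"rot":[0,0,0],"travel":[0,-3.9,1],"hand":1},{"rot":[0,0,0],"travel":[0,0,0.5],"hand":1},{"rot":[0,0,0],"travel":[0,0,0],"hand":1},{"rot":[0,0,0],"travel":[0,0,0],"hand":1},{"rot":[0,0,0],"travel":[0,0,0],"hand":1},{"rot":[0,0,0],"travel":[0,0,0],"hand":1}]'
python3 - <<'E'
from det import *
s=st();c=cap("wrist","x1")
f=c["frame"]
for n,y in(("near",1),("far",-49)):
    p=[proj(c,[*(O+RC@[-33,y]),z]) for z in(40,34,20)];print(n,np.round(p,1).tolist())
    u,v=p[1];x0,y0=int(u)-22,int(v)-22
    cr=cv2.resize(f[y0:y0+45,x0:x0+45],(450,450),interpolation=cv2.INTER_CUBIC);print(x0,y0);cv2.imwrite(f"pics/x_{n}.png",cv2.cvtColor(cr,cv2.COLOR_RGB2BGR))
    g=cv2.cvtColor(f,cv2.COLOR_RGB2GRAY);sub=g[y0:y0+45,x0:x0+45]
    print(np.array2string(sub[4:41:1,4:41:1],max_line_width=250) if 0 else "", sub.min(),sub.max())
    ci=cv2.HoughCircles(cv2.GaussianBlur(cv2.resize(sub,None,fx=4,fy=4,interpolation=cv2.INTER_CUBIC),(5,5),1),cv2.HOUGH_GRADIENT,1,60,param1=80,param2=20,minRadius=55,maxRadius=100);print(None if ci is None else [(x0+k[0]/4,y0+k[1]/4,k[2]/4) for k in ci[0][:3]])
E
```

```text
time_s: 44.05
tool_pos: [563.7, 28.7, 176.3]
eef_rot: [[-0.847, -0.531, 0.001], [-0.531, 0.847, -0.0], [-0.0, -0.001, -1.0]]
force: [0.9, 0.0, -1.4]
width: 15.7
t 44.05 tcp [563.7  28.7 176.3] yaw(x) -147.91 z [ 0.001 -0.    -1.   ] F [ 0.9  0.  -1.4] T [ 0.19 -0.07 -0.02] w 15.7 j [ 38.  15. -50.  98.  12.  73. 107.]
near [[286.9, 99.4], [286.6, 99.8], [285.8, 100.7]]
264 77
 77 228
[(np.float32(287.625), np.float32(98.375), np.float32(20.075))]
far [[244.8, 147.5], [245.3, 147.0], [246.3, 145.8]]
223 124
 82 228
[(np.float32(245.375), np.float32(146.875), np.float32(19.225))]
```

Run:
```python
from det import *
c=load("x1");outs=[]
for n,y in(("near",1),("far",-49)):
    ctr=O+RC@[-33,y];N=400
    gx=np.linspace(-17,17,N)
    mp=np.zeros((N,N,2),np.float32)
    for i,dy in enumerate(gx[::-1]):
        for j,dx in enumerate(gx):mp[i,j]=proj(c,[ctr[0]+dx,ctr[1]+dy,34])
    im=cv2.remap(c["frame"],mp[...,0],mp[...,1],cv2.INTER_CUBIC);g=cv2.cvtColor(im,cv2.COLOR_RGB2GRAY).astype(float)
    np.save(f"pics/rect_{n}.npy",g)
    X,Y=np.meshgrid(gx,gx[::-1]);r=np.hypot(X,Y)
    print(n,[int(g[(r>a)&(r<a+1)].mean()) for a in range(0,17)])
    v=cv2.normalize(np.clip(g,g[r<12].min(),g[r<12].max()),None,0,255,cv2.NORM_MINMAX).astype(np.uint8);outs.append(v)
cv2.imwrite("pics/x2.png",np.hstack(outs))
```

```text
near [102, 102, 102, 103, 102, 102, 99, 95, 98, 103, 104, 104, 104, 112, 135, 161, 192]
far [104, 104, 103, 102, 102, 100, 96, 97, 101, 104, 105, 104, 105, 109, 126, 162, 204]
```

View pics/x2.png

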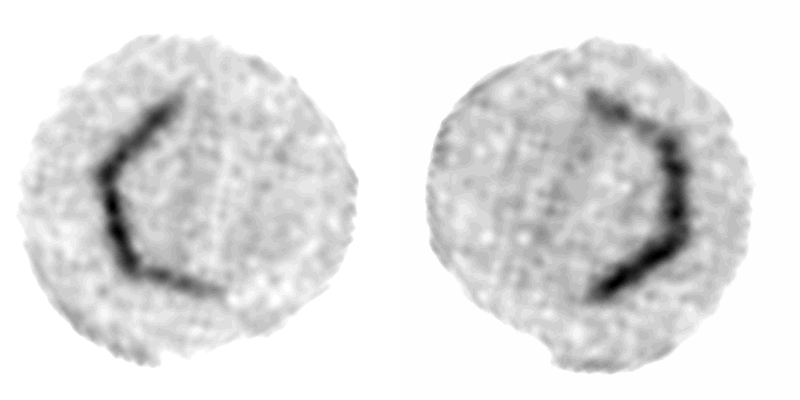

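```bash
python3 - <<'E'
import numpy as np,cv2
V={"near":[(180,100),(103,177),(130,268),(228,292)],"far":[(192,97),(268,140),(280,240),(192,297)]}
for n,v in V.items():
    g=cv2.GaussianBlur(np.load(f"pics/rect_{n}.npy"),(0,0),3)
    for a,b in zip(v[:-1],v[1:]):
        a=np.array(a,float);b=np.array(b,float);d=(b-a)/np.linalg.norm(b-a);nn=np.array([-d[1],d[0]]);pts=[]
        for t in np.linspace(.15,.85,30):
            p=a+(b-a)*t;s=np.array([g[int(round((p+nn*k)[1])),int(round((p+nn*k)[0]))] for k in range(-16,17)]);w=np.clip(s.max()-4-s,0,None)**2;pts.append(p+nn*(w@np.arange(-16,17)/w.sum()))
        vx,vy,x,y=cv2.fitLine(np.array(pts,np.float32),cv2.DIST_HUBER,0,.01,.01).ravel()
        print(n,"normal mod60",round(float((np.degrees(np.arctan2(-vy,vx))+90)%60),1),"dist of centre",round(float(abs((200-x)*vy-(200-y)*vx)/11.76),2))
E
python3 -c "
from h import *
st()"
```

```text
near normal mod60 15.9 dist of centre 7.46
near normal mod60 13.7 dist of centre 7.34
near normal mod60 12.5 dist of centre 7.14
far normal mod60 3.9 dist of centre 7.23
far normal mod60 1.9 dist of centre 6.38
far normal mod60 4.2 dist of centre 6.48
t 44.1 tcp [563.8  28.4 176.4] yaw(x) -147.93 z [ 0.001 -0.001 -1.   ] F [ 0.5  0.  -0.8] T [ 0.19 -0.15 -0.03] w 15.9 j [ 38.  15. -50.  98.  12.  73. 107.]
```

```bash
python3 -m pendant '[{"rot":[0,0,0],"travel":[2.74,0.48,0],"hand":1},{"rot":[0,0,0],"travel":[2.74,0.48,0],"hand":1},{"rot":[0,0,0],"travel":[2.74,0.48,0],"hand":1},{"rot":[0,0,8],"travel":[0,0,0],"hand":1},{"rot":[0,0,8],"travel":[0,0,0],"hand":1},{"rot":[0,0,1.7],"travel":[0,0,0],"hand":1},{"rot":[0,0,0],"travel":[0,0,1],"hand":1},{"rot":[0,0,0],"travel":[0,0,1],"hand":1},{"rot":[0,0,0],"travel":[0,0,0],"hand":1},{"rot":[0,0,0],"travel":[0,0,0],"hand":1}]'
python3 -m pendant '[{"rot":[0,0,0],"travel":[0,0,0.5],"hand":1},{"rot":[0,0,0],"travel":[0,0,0],"hand":1},{"rot":[0,0,0],"travel":[0,0,0],"hand":1},{"rot":[0,0,0],"travel":[0,0,0],"hand":1},{"rot":[0,0,0],"travel":[0,0,0],"hand":1},{"rot":[0,0,0],"travel":[0,0,0],"hand":1},{"rot":[0,0,0],"travel":[0,0,0],"hand":1},{"rot":[0,0,0],"travel":[0,0,0],"hand":1},{"rot":[0,0,0],"travel":[0,0,0],"hand":1},{"rot":[0,0,0],"travel":[0,0,0],"hand":1}]'; python3 -c "
from h import *
st()"
```

```text
time_s: 45.1
tool_pos: [486.2, -3.6, 155.2]
eef_rot: [[-0.969, -0.248, -0.001], [-0.248, 0.969, 0.001], [0.001, 0.001, -1.0]]
force: [-0.3, -1.0, -1.6]
width: 15.9
time_s: 46.1
tool_pos: [486.6, -3.9, 151.0]
eef_rot: [[-0.969, -0.246, -0.0], [-0.246, 0.969, -0.0], [0.0, -0.0, -1.0]]
force: [-0.2, -0.5, -1.1]
width: 16.0
t 46.1 tcp [486.6  -3.9 151. ] yaw(x) -165.73 z [-0. -0. -1.] F [-0.2 -0.5 -1.1] T [ 0.14 -0.14  0.01] w 16.0 j [ 46.   4. -50. 110.   4.  68.  99.]
```

```bash
python3 -m pendant '[{"rot":[0,0,0],"travel":[0,0.08,1],"hand":1},{"rot":[0,0,0],"travel":[0,0,1],"hand":1},{"rot":[0,0,0],"travel":[0,0,1],"hand":1},{"rot":[0,0,0],"travel":[0,0,0.2],"hand":1},{"rot":[0,0,0],"travel":[0,0,0],"hand":1},{"rot":[0,0,0],"travel":[0,0,0],"hand":1},{"rot":[0,0,0],"travel":[0,0,0],"hand":1},{"rot":[0,0,0],"travel":[0,0,0.2],"hand":1},{"rot":[0,0,0],"travel":[0,0,0.2],"hand":1},{"rot":[0,0,0],"travel":[0,0,0],"hand":1}]'; python3 -c "
from h import *
st()"
python3 -m pendant '[{"rot":[0,0,0],"travel":[0,0,0.2],"hand":1},{"rot":[0,0,0],"travel":[0,0,0.2],"hand":1},{"rot":[0,0,0],"travel":[0,0,0],"hand":1},{"rot":[0,0,0],"travel":[0,0,0],"hand":1},{"rot":[0,0,0],"travel":[0,0,0],"hand":1},{"rot":[0,0,0],"travel":[0,0,0],"hand":1},{"rot":[0,0,0],"travel":[0,0,0],"hand":1},{"rot":[0,0,0],"travel":[0,0,0],"hand":1},{"rot":[0,0,0],"travel":[0,0,0],"hand":1},{"rot":[0,0,0],"travel":[0,0,0],"hand":1}]'; python3 -c "
from h import *
st()"
```

```text
time_s: 47.1
tool_pos: [486.2, -3.1, 114.7]
eef_rot: [[-0.969, -0.247, -0.0], [-0.247, 0.969, -0.0], [0.0, 0.0, -1.0]]
force: [-0.1, -0.4, -1.1]
width: 15.5
t 47.1 tcp [486.2  -3.1 114.7] yaw(x) -165.73 z [-0. -0. -1.] F [-0.1 -0.4 -1.1] T [ 0.14 -0.11  0.03] w 15.5 j [ 45.   7. -50. 112.   6.  63.  97.]
time_s: 48.1
tool_pos: [486.3, -3.0, 110.9]
eef_rot: [[-0.969, -0.246, -0.0], [-0.246, 0.969, -0.0], [0.0, -0.0, -1.0]]
force: [0.2, 0.1, -1.2]
width: 16.0
t 48.1 tcp [486.3  -3.  110.9] yaw(x) -165.73 z [-0. -0. -1.] F [ 0.2  0.1 -1.2] T [0.23 0.02 0.04] w 16.0 j [ 45.   8. -50. 112.   6.  63.  96.]
```

```bash
python3 -m pendant '[{"rot":[0,0,0],"travel":[0,0,0.3],"hand":1},{"rot":[0,0,0],"travel":[0,0,0.3],"hand":1},{"rot":[0,0,0],"travel":[0,0,0],"hand":1},{"rot":[0,0,0],"travel":[0,0,0.2],"hand":1},{"rot":[0,0,0],"travel":[0,0,0],"hand":1},{"rot":[0,0,0],"travel":[0,0,0],"hand":1},{"rot":[0,0,0],"travel":[0,0,0.1],"hand":1},{"rot":[0,0,0],"travel":[0,0,0.1],"hand":1},{"rot":[0,0,0],"travel":[0,0,0],"hand":1},{"rot":[0,0,0],"travel":[0,0,0],"hand":1}]'; python3 -c "
from h import *
st()"
```

```text
time_s: 49.1
tool_pos: [486.8, -3.0, 101.9]
eef_rot: [[-0.969, -0.247, 0.0], [-0.247, 0.969, -0.0], [-0.0, -0.001, -1.0]]
force: [-1.9, 0.1, 5.7]
width: 16.0
t 49.1 tcp [486.8  -3.  101.9] yaw(x) -165.73 z [ 0. -0. -1.] F [-1.9  0.1  5.7] T [0.31 0.62 0.05] w 16.0 j [ 45.   8. -50. 113.   7.  62.  96.]
```

```bash
python3 -m pendant '[{"rot":[0,0,0],"travel":[0,0,0],"hand":1},{"rot":[0,0,0],"travel":[0,0,0],"hand":1},{"rot":[0,0,0],"travel":[0,0,0],"hand":1},{"rot":[0,0,6],"travel":[0,0,0],"hand":1},{"rot":[0,0,6],"travel":[0,0,0],"hand":1},{"rot":[0,0,6],"travel":[0,0,0],"hand":1},{"rot":[0,0,6],"travel":[0,0,0],"hand":1},{"rot":[0,0,6],"travel":[0,0,0],"hand":1},{"rot":[0,0,6],"travel":[0,0,0],"hand":1},{"rot":[0,0,0],"travel":[0,0,0],"hand":1}]'; python3 -c "
from h import *
st()"
python3 -m pendant '[{"rot":[0,0,6],"travel":[0,0,0],"hand":1},{"rot":[0,0,6],"travel":[0,0,0],"hand":1},{"rot":[0,0,6],"travel":[0,0,0],"hand":1},{"rot":[0,0,0],"travel":[0,0,0],"hand":1},{"rot":[0,0,0],"travel":[0,0,0],"hand":1},{"rot":[0,0,0],"travel":[0,0,0],"hand":1},{"rot":[0,0,0],"travel":[0,0,0],"hand":1},{"rot":[0,0,0],"travel":[0,0,0],"hand":1},{"rot":[0,0,0],"travel":[0,0,0],"hand":1},{"rot":[0,0,0],"travel":[0,0,0],"hand":1}]'; python3 -c "
from h import *
st()"
```

```text
time_s: 50.1
tool_pos: [486.6, -2.2, 101.9]
eef_rot: [[-0.928, 0.372, 0.0], [0.372, 0.928, 0.0], [0.0, 0.0, -1.0]]
force: [-2.3, 2.7, 5.8]
width: 15.9
t 50.1 tcp [486.6  -2.2 101.9] yaw(x) 158.17 z [ 0.  0. -1.] F [-2.3  2.7  5.8] T [ 0.6   0.7  -0.01] w 15.9 j [ 41.   8. -46. 113.   6.  62.  60.]
time_s: 51.1
tool_pos: [486.6, -2.0, 101.9]
eef_rot: [[-0.769, 0.639, 0.0], [0.639, 0.769, 0.001], [0.0, 0.001, -1.0]]
force: [-2.8, 2.9, 6.7]
width: 15.6
t 51.1 tcp [486.6  -2.  101.9] yaw(x) 140.3 z [ 0.     0.001 -1.   ] F [-2.8  2.9  6.7] T [0.72 0.63 0.01] w 15.6 j [ 40.   8. -45. 113.   6.  62.  43.]
```

```bash
python3 -m pendant '[{"rot":[0,0,4],"travel":[0,0,0],"hand":1},{"rot":[0,0,4],"travel":[0,0,0],"hand":1},{"rot":[0,0,4],"travel":[0,0,0],"hand":1},{"rot":[0,0,0],"travel":[0,0,0],"hand":1},{"rot":[0,0,0],"travel":[0,0,0],"hand":1},{"rot":[0,0,0],"travel":[0,0,0],"hand":1},{"rot":[0,0,0],"travel":[0,0,0],"hand":1},{"rot":[0,0,0],"travel":[0,0,0],"hand":1},{"rot":[0,0,0],"travel":[0,0,0],"hand":1},{"rot":[0,0,0],"travel":[0,0,0],"hand":1}]'; python3 -c "
from h import *
st()"
python3 -m pendant '[{"rot":[0,0,4],"travel":[0,0,0],"hand":1},{"rot":[0,0,4],"travel":[0,0,0],"hand":1},{"rot":[0,0,4],"travel":[0,0,0],"hand":1},{"rot":[0,0,0],"travel":[0,0,0],"hand":1},{"rot":[0,0,0],"travel":[0,0,0],"hand":1},{"rot":[0,0,0],"travel":[0,0,0],"hand":1},{"rot":[0,0,0],"travel":[0,0,0],"hand":1},{"rot":[0,0,0],"travel":[0,0,0],"hand":1},{"rot":[0,0,0],"travel":[0,0,0],"hand":1},{"rot":[0,0,0],"travel":[0,0,0],"hand":1}]'; python3 -c "
from h import *
st()"
```

```text
time_s: 52.1
tool_pos: [486.7, -1.9, 101.9]
eef_rot: [[-0.62, 0.785, 0.0], [0.785, 0.62, 0.001], [0.0, 0.001, -1.0]]
force: [-2.2, 2.2, 6.1]
width: 15.5
t 52.1 tcp [486.7  -1.9 101.9] yaw(x) 128.31 z [ 0.     0.001 -1.   ] F [-2.2  2.2  6.1] T [0.75 0.55 0.04] w 15.5 j [ 39.   7. -44. 113.   6.  62.  31.]
time_s: 53.1
tool_pos: [486.8, -1.8, 101.9]
eef_rot: [[-0.443, 0.896, 0.001], [0.896, 0.443, 0.001], [0.001, 0.001, -1.0]]
force: [-2.3, 3.2, 5.4]
width: 15.6
t 53.1 tcp [486.8  -1.8 101.9] yaw(x) 116.31 z [ 0.001  0.001 -1.   ] F [-2.3  3.2  5.4] T [0.81 0.53 0.  ] w 15.6 j [ 38.   7. -43. 113.   6.  62.  19.]
```

```bash
python3 -m pendant '[{"rot":[0,0,3],"travel":[0,0,0],"hand":1},{"rot":[0,0,3],"travel":[0,0,0],"hand":1},{"rot":[0,0,0],"travel":[0,0,0],"hand":1},{"rot":[0,0,0],"travel":[0,0,0],"hand":1},{"rot":[0,0,0],"travel":[0,0,0],"hand":1},{"rot":[0,0,0],"travel":[0,0,0],"hand":1},{"rot":[0,0,0],"travel":[0,0,0],"hand":1},{"rot":[0,0,0],"travel":[0,0,0],"hand":1},{"rot":[0,0,0],"travel":[0,0,0],"hand":1},{"rot":[0,0,0],"travel":[0,0,0],"hand":1}]'
python3 - <<'E'
from det import *
s=st();print(s["wrist_torque"],s["joint_torque"])
c=cap("wrist","x3");m,hs=red(c);r=cv2.minAreaRect(np.argwhere(m)[:,::-1].astype(np.float32));print(r,m.sum())
c=load("x1");m,hs=red(c);r=cv2.minAreaRect(np.argwhere(m)[:,::-1].astype(np.float32));print(r,m.sum())
E
```

```text
time_s: 54.1
tool_pos: [486.9, -1.8, 101.9]
eef_rot: [[-0.347, 0.938, 0.001], [0.938, 0.347, 0.001], [0.001, 0.001, -1.0]]
force: [-2.9, 2.4, 4.5]
width: 15.6
t 54.1 tcp [486.9  -1.8 101.9] yaw(x) 110.33 z [ 0.001  0.001 -1.   ] F [-2.9  2.4  4.5] T [0.76 0.49 0.14] w 15.6 j [ 38.   7. -42. 113.   5.  62.  13.]
[0.76252982 0.49128682 0.14184782] [  1.38566595 -26.412642    -0.74103177 -27.01252162   0.98492179
  -0.66523315  -0.12418573]
((268.0, 247.0), (38.0, 38.0), 0.0) 1367
((268.5, 243.0), (46.0, 39.0), 90.0) 1630
```

```bash
python3 -m pendant '[{"rot":[0,0,3],"travel":[0,0,0],"hand":1},{"rot":[0,0,3],"travel":[0,0,0],"hand":1},{"rot":[0,0,0],"travel":[0,0,0],"hand":1},{"rot":[0,0,0],"travel":[0,0,0],"hand":1},{"rot":[0,0,0],"travel":[0,0,0],"hand":1},{"rot":[0,0,0],"travel":[0,0,0],"hand":1},{"rot":[0,0,0],"travel":[0,0,0],"hand":1},{"rot":[0,0,0],"travel":[0,0,0],"hand":1},{"rot":[0,0,0],"travel":[0,0,0],"hand":1},{"rot":[0,0,0],"travel":[0,0,0],"hand":1}]'
python3 - <<'E'
from det import *
s=st();print(s["wrist_torque"],s["joint_torque"][6])
for n in("k3","x1","x3"):
    c=load(n);f=c["frame"].astype(int)
    for v in(235,245,255):
        row=f[v];m=(row[:,0]>row[:,1]*1.8)&(row[:,0]>40);i=np.where(m)[0];i=i[(i>150)&(i<400)];print(n,v,(i.min(),i.max(),len(i)) if len(i) else None,end=" ")
    col=f[:,268];m=(col[:,0]>col[:,1]*1.8)&(col[:,0]>40);i=np.where(m)[0];print("col",i.min() if len(i) else None,i.max() if len(i) else None)
E
```

```text
time_s: 55.15
tool_pos: [486.9, -1.8, 101.9]
eef_rot: [[-0.248, 0.969, 0.001], [0.969, 0.248, 0.001], [0.001, 0.001, -1.0]]
force: [-2.1, 2.5, 5.8]
width: 15.9
t 55.15 tcp [486.9  -1.8 101.9] yaw(x) 104.38 z [ 0.001  0.001 -1.   ] F [-2.1  2.5  5.8] T [0.86 0.54 0.22] w 15.9 j [ 37.   7. -42. 113.   5.  62.   7.]
[0.8577868  0.53671949 0.22403621] -0.24154739454388618
k3 235 (np.int64(257), np.int64(281), 25) k3 245 (np.int64(257), np.int64(281), 25) k3 255 (np.int64(257), np.int64(281), 25) col 186 267
x1 235 (np.int64(249), np.int64(288), 40) x1 245 (np.int64(249), np.int64(288), 40) x1 255 (np.int64(249), np.int64(288), 40) col 213 333
x3 235 (np.int64(249), np.int64(286), 38) x3 245 (np.int64(248), np.int64(287), 40) x3 255 (np.int64(248), np.int64(287), 40) col 227 333
```

```bash
python3 -m pendant '[{"rot":[0,0,0],"travel":[0,0,0],"hand":1},{"rot":[0,0,-3],"travel":[0,0,0],"hand":1},{"rot":[0,0,-3],"travel":[0,0,0],"hand":1},{"rot":[0,0,0],"travel":[0,0,0],"hand":1},{"rot":[0,0,0],"travel":[0,0,-0.5],"hand":1},{"rot":[0,0,0],"travel":[0,0,-1],"hand":1},{"rot":[0,0,0],"travel":[0,0,-1.5],"hand":1},{"rot":[0,0,0],"travel":[0,0,-2],"hand":1},{"rot":[0,0,0],"travel":[0,0,0],"hand":1},{"rot":[0,0,0],"travel":[0,0,0],"hand":1}]'; python3 -c "
from h import *
st()"
python3 -m pendant '[{"rot":[0,0,-6.5],"travel":[0,0,0],"hand":1},{"rot":[0,0,-6.5],"travel":[0,0,0],"hand":1},{"rot":[0,0,0],"travel":[0,0,0],"hand":1},{"rot":[0,0,0],"travel":[0,0,0],"hand":1},{"rot":[0,0,0],"travel":[0,0,0],"hand":1},{"rot":[0,0,0],"travel":[0,0,0],"hand":1},{"rot":[0,0,0],"travel":[0,0,0],"hand":1},{"rot":[0,0,0],"travel":[0,0,0],"hand":1},{"rot":[0,0,0],"travel":[0,0,0],"hand":1},{"rot":[0,0,0],"travel":[0,0,0],"hand":1}]'
python3 - <<'E'
from det import *
s=st();R=np.array(s["eef_rot"]);print("to far, tool axes mm",np.round(R.T@(np.array([535.5,-10.5,s["tool_pos"][2]])-s["tool_pos"]),1))
c=cap("wrist","x4");g=cv2.cvtColor(c["frame"],cv2.COLOR_RGB2GRAY)
# near socket yaw now (rectified, wall lines)
for n,ctr in(("near",(487,-3)),("far",(535.7,-11.5))):
    p=proj(c,[*ctr,34]);print(n,np.round(p,1))
f=c["frame"].astype(int);col=f[:,268];m=(col[:,0]>col[:,1]*1.8)&(col[:,0]>40);i=np.where(m)[0];print(i.min(),i.max())
E
```

```text
time_s: 56.15
tool_pos: [486.6, -3.6, 150.9]
eef_rot: [[-0.346, 0.938, 0.001], [0.938, 0.346, -0.001], [-0.001, 0.0, -1.0]]
force: [-0.6, -0.6, -1.7]
width: 15.7
t 56.15 tcp [486.6  -3.6 150.9] yaw(x) 110.26 z [ 0.001 -0.001 -1.   ] F [-0.6 -0.6 -1.7] T [-0.   -0.09 -0.  ] w 15.7 j [ 39.   4. -42. 110.   3.  67.  16.]
time_s: 57.15
tool_pos: [486.4, -3.1, 151.0]
eef_rot: [[-0.548, 0.836, 0.0], [0.836, 0.548, -0.0], [-0.0, -0.0, -1.0]]
force: [0.1, 0.4, -0.8]
width: 15.7
t 57.15 tcp [486.4  -3.1 151. ] yaw(x) 123.26 z [ 0. -0. -1.] F [ 0.1  0.4 -0.8] T [-0.01 -0.05  0.04] w 15.7 j [ 39.   4. -43. 110.   3.  68.  29.]
to far, tool axes mm [-33.1  37.    0. ]
near [270.5 206.4]
far [315.1 247.2]
226 333
```

```bash
python3 -m pendant '[{"rot":[0,0,0],"travel":[-1.65,1.85,0],"hand":1},{"rot":[0,0,0],"travel":[-1.65,1.85,0],"hand":1},{"rot":[0,0,0],"travel":[0,0,0],"hand":1},{"rot":[0,0,0],"travel":[0,0,0],"hand":1},{"rot":[0,0,0],"travel":[0,0,1],"hand":1},{"rot":[0,0,0],"travel":[0,0,1],"hand":1},{"rot":[0,0,0],"travel":[0,0,1],"hand":1},{"rot":[0,0,0],"travel":[0,0,0],"hand":1},{"rot":[0,0,0],"travel":[0,0,0],"hand":1},{"rot":[0,0,0],"travel":[0,0,0],"hand":1}]'; python3 -c "
from h import *
st()"
python3 -m pendant '[{"rot":[0,0,0],"travel":[0,0,0.4],"hand":1},{"rot":[0,0,0],"travel":[0,0,0.3],"hand":1},{"rot":[0,0,0],"travel":[0,0,0.3],"hand":1},{"rot":[0,0,0],"travel":[0,0,0],"hand":1},{"rot":[0,0,0],"travel":[0,0,0],"hand":1},{"rot":[0,0,0],"travel":[0,0,0],"hand":1},{"rot":[0,0,0],"travel":[0,0,0],"hand":1},{"rot":[0,0,0],"travel":[0,0,0],"hand":1},{"rot":[0,0,0],"travel":[0,0,0],"hand":1},{"rot":[0,0,0],"travel":[0,0,0],"hand":1}]'; python3 -c "
from h import *
st()"
```

```text
time_s: 58.2
tool_pos: [535.7, -10.3, 121.3]
eef_rot: [[-0.549, 0.836, 0.001], [0.836, 0.549, -0.0], [-0.0, 0.0, -1.0]]
force: [0.3, -0.8, -0.9]
width: 15.9
t 58.2 tcp [535.7 -10.3 121.3] yaw(x) 123.27 z [ 0.001 -0.    -1.   ] F [ 0.3 -0.8 -0.9] T [-0.01 -0.16  0.04] w 15.9 j [ 36.  13. -42. 105.   9.  65.  24.]
time_s: 59.2
tool_pos: [535.5, -10.3, 111.0]
eef_rot: [[-0.549, 0.836, 0.0], [0.836, 0.549, -0.0], [-0.0, 0.0, -1.0]]
force: [-0.6, 0.7, -2.0]
width: 15.8
t 59.2 tcp [535.5 -10.3 111. ] yaw(x) 123.27 z [ 0. -0. -1.] F [-0.6  0.7 -2. ] T [ 0.04 -0.11  0.01] w 15.8 j [ 36.  13. -42. 106.  10.  64.  24.]
```

In the socket without contact force; push home.

```bash
python3 -m pendant '[{"rot":[0,0,0],"travel":[0,0,0.3],"hand":1},{"rot":[0,0,0],"travel":[0,0,0.3],"hand":1},{"rot":[0,0,0],"travel":[0,0,0],"hand":1},{"rot":[0,0,0],"travel":[0,0,0.2],"hand":1},{"rot":[0,0,0],"travel":[0,0,0],"hand":1},{"rot":[0,0,0],"travel":[0,0,0.1],"hand":1},{"rot":[0,0,0],"travel":[0,0,0.1],"hand":1},{"rot":[0,0,0],"travel":[0,0,0],"hand":1},{"rot":[0,0,0],"travel":[0,0,0],"hand":1},{"rot":[0,0,0],"travel":[0,0,0],"hand":1}]'; python3 -c "
from h import *
st()"
```

```text
time_s: 60.2
tool_pos: [536.0, -10.3, 102.1]
eef_rot: [[-0.549, 0.836, 0.001], [0.836, 0.549, -0.001], [-0.001, 0.001, -1.0]]
force: [-1.4, -1.1, 5.3]
width: 15.7
t 60.2 tcp [536.  -10.3 102.1] yaw(x) 123.27 z [ 0.001 -0.001 -1.   ] F [-1.4 -1.1  5.3] T [0.01 0.34 0.01] w 15.7 j [ 36.  14. -42. 107.  11.  63.  23.]
```

```bash
cat > hexy.py <<'E'
from det import *
def hexyaw(c,ctr):
    N=400;gx=np.linspace(-17,17,N);mp=np.zeros((N,N,2),np.float32)
    for i,dy in enumerate(gx[::-1]):
        for j,dx in enumerate(gx):mp[i,j]=proj(c,[ctr[0]+dx,ctr[1]+dy,34])
    g=cv2.cvtColor(cv2.remap(c["frame"],mp[...,0],mp[...,1],cv2.INTER_CUBIC),cv2.COLOR_RGB2GRAY).astype(np.float32)
    X,Y=np.meshgrid(gx,gx[::-1]);r=np.hypot(X,Y);g=cv2.GaussianBlur(g,(0,0),5)
    dx=cv2.Sobel(g,cv2.CV_32F,1,0);dy=-cv2.Sobel(g,cv2.CV_32F,0,1);m=(r>4.5)&(r<10)
    z=((np.hypot(dx,dy)**2)*np.exp(6j*np.arctan2(dy,dx)))[m];tot=(np.hypot(dx,dy)**2)[m].sum()
    return round(float(np.degrees(np.angle(z.sum()))/6%60),1),round(float(abs(z.sum())/tot),2),int(g[r<3].mean()),int(g[m].min()),int(g[m].max())
E
python3 - <<'E'
from hexy import *
c=load("x1")
for ctr in((486.2,-3),(535,-11.5)):print(hexyaw(c,ctr))
c=cap("wrist","x5")
for ctr in((486.6,-3),):print(np.round(proj(c,[*ctr,34])),hexyaw(c,ctr))
E
```

```text
(16.8, 0.36, 102, 81, 107)
(6.0, 0.29, 103, 84, 107)
[211. 173.] (9.0, 0.58, 104, 68, 107)
```

```bash
python3 -m pendant '[{"rot":[0,0,6],"travel":[0,0,0],"hand":1},{"rot":[0,0,6],"travel":[0,0,0],"hand":1},{"rot":[0,0,6],"travel":[0,0,0],"hand":1},{"rot":[0,0,6],"travel":[0,0,0],"hand":1},{"rot":[0,0,6],"travel":[0,0,0],"hand":1},{"rot":[0,0,6],"travel":[0,0,0],"hand":1},{"rot":[0,0,6],"travel":[0,0,0],"hand":1},{"rot":[0,0,6],"travel":[0,0,0],"hand":1},{"rot":[0,0,0],"travel":[0,0,0],"hand":1},{"rot":[0,0,0],"travel":[0,0,0],"hand":1}]'; python3 -c "
from h import *
st()"
python3 -m pendant '[{"rot":[0,0,4],"travel":[0,0,0],"hand":1},{"rot":[0,0,4],"travel":[0,0,0],"hand":1},{"rot":[0,0,4],"travel":[0,0,0],"hand":1},{"rot":[0,0,4],"travel":[0,0,0],"hand":1},{"rot":[0,0,4],"travel":[0,0,0],"hand":1},{"rot":[0,0,4],"travel":[0,0,0],"hand":1},{"rot":[0,0,4],"travel":[0,0,0],"hand":1},{"rot":[0,0,0],"travel":[0,0,0],"hand":1},{"rot":[0,0,0],"travel":[0,0,0],"hand":1},{"rot":[0,0,0],"travel":[0,0,0],"hand":1}]'; python3 -c "
from h import *
st()"
python3 -m pendant '[{"rot":[0,0,4],"travel":[0,0,0],"hand":1},{"rot":[0,0,4],"travel":[0,0,0],"hand":1},{"rot":[0,0,4],"travel":[0,0,0],"hand":1},{"rot":[0,0,2],"travel":[0,0,0],"hand":1},{"rot":[0,0,0],"travel":[0,0,0],"hand":1},{"rot":[0,0,0],"travel":[0,0,0],"hand":1},{"rot":[0,0,0],"travel":[0,0,0],"hand":1},{"rot":[0,0,0],"travel":[0,0,0],"hand":1},{"rot":[0,0,0],"travel":[0,0,0],"hand":1},{"rot":[0,0,0],"travel":[0,0,0],"hand":1}]'; python3 -c "
from h import *
st()"
```

```text
time_s: 61.25
tool_pos: [536.1, -10.0, 102.0]
eef_rot: [[0.252, 0.968, 0.001], [0.968, -0.252, -0.0], [0.0, 0.001, -1.0]]
force: [-2.2, 0.2, 5.9]
width: 15.6
t 61.25 tcp [536.1 -10.  102. ] yaw(x) 75.43 z [ 0.001 -0.    -1.   ] F [-2.2  0.2  5.9] T [ 0.2   0.4  -0.01] w 15.6 j [ 30.  13. -36. 107.   9.  63. -23.]
time_s: 62.25
tool_pos: [536.4, -9.9, 102.0]
eef_rot: [[0.676, 0.737, 0.002], [0.737, -0.676, 0.0], [0.002, 0.002, -1.0]]
force: [-0.7, 0.2, 5.6]
width: 15.7
t 62.25 tcp [536.4  -9.9 102. ] yaw(x) 47.49 z [ 0.002  0.    -1.   ] F [-0.7  0.2  5.6] T [0.28 0.21 0.17] w 15.7 j [ 28.  12. -32. 107.   8.  63. -50.]
time_s: 63.25
tool_pos: [536.6, -10.0, 102.0]
eef_rot: [[0.834, 0.552, 0.003], [0.552, -0.834, 0.0], [0.002, 0.001, -1.0]]
force: [-1.3, 1.0, 4.5]
width: 15.6
t 63.25 tcp [536.6 -10.  102. ] yaw(x) 33.48 z [ 0.003  0.    -1.   ] F [-1.3  1.   4.5] T [0.22 0.04 0.1 ] w 15.6 j [ 26.  12. -31. 107.   7.  63. -64.]
```

```bash
python3 -m pendant '[{"rot":[0,0,4],"travel":[0,0,0],"hand":1},{"rot":[0,0,0],"travel":[0,0,0],"hand":1},{"rot":[0,0,-3],"travel":[0,0,0],"hand":1},{"rot":[0,0,-3],"travel":[0,0,0],"hand":1},{"rot":[0,0,0],"travel":[0,0,-0.5],"hand":1},{"rot":[0,0,0],"travel":[0,0,-1],"hand":1},{"rot":[0,0,0],"travel":[0,0,-2],"hand":1},{"rot":[0,0,0],"travel":[0,0,-3],"hand":1},{"rot":[0,0,0],"travel":[0,0,-3],"hand":1},{"rot":[0,0,0],"travel":[0,0,0],"hand":1}]'
python3 -m pendant '[{"rot":[0,0,0],"travel":[-3.5,0,0],"hand":1},{"rot":[0,0,0],"travel":[-3.5,0,0],"hand":1},{"rot":[0,0,0],"travel":[0,0,0],"hand":1},{"rot":[0,0,0],"travel":[0,0,0],"hand":1},{"rot":[0,0,0],"travel":[0,0,0],"hand":1},{"rot":[0,0,0],"travel":[0,0,0],"hand":1},{"rot":[0,0,0],"travel":[0,0,0],"hand":1},{"rot":[0,0,0],"travel":[0,0,0],"hand":1},{"rot":[0,0,0],"travel":[0,0,0],"hand":1},{"rot":[0,0,0],"travel":[0,0,0],"hand":1}]'
python3 - <<'E'
from hexy import *
st();c=cap("wrist","x6")
for ctr in((486.6,-3),(536,-11.5)):print(np.round(proj(c,[*ctr,34])),hexyaw(c,ctr))
E
```

```text
time_s: 64.25
tool_pos: [537.9, -10.3, 200.1]
eef_rot: [[0.816, 0.578, 0.007], [0.578, -0.816, -0.001], [0.005, 0.005, -1.0]]
force: [0.8, -0.3, -1.2]
width: 15.7
time_s: 65.25
tool_pos: [478.4, -50.7, 195.9]
eef_rot: [[0.816, 0.578, -0.0], [0.578, -0.816, 0.0], [-0.0, -0.0, -1.0]]
force: [-0.2, -0.0, -1.6]
width: 15.7
t 65.25 tcp [478.4 -50.7 195.9] yaw(x) 35.28 z [-0.  0. -1.] F [-0.2 -0.  -1.6] T [ 0.   -0.04 -0.04] w 15.7 j [ 32.  -0. -29. 108.  -0.  73. -51.]
[230. 155.] (7.7, 0.46, 108, 81, 112)
[270. 114.] (54.7, 0.03, 108, 100, 111)
```

```bash
python3 -m pendant '[{"rot":[0,0,0],"travel":[0,3.5,0],"hand":1},{"rot":[0,0,0],"travel":[0,3.5,0],"hand":1},{"rot":[0,0,0],"travel":[0,0,0],"hand":1},{"rot":[0,0,0],"travel":[0,0,0],"hand":1},{"rot":[0,0,0],"travel":[0,0,0],"hand":1},{"rot":[0,0,0],"travel":[0,0,0],"hand":1},{"rot":[0,0,0],"travel":[0,0,0],"hand":1},{"rot":[0,0,0],"travel":[0,0,0],"hand":1},{"rot":[0,0,0],"travel":[0,0,0],"hand":1},{"rot":[0,0,0],"travel":[0,0,0],"hand":1}]'
python3 - <<'E'
from hexy import *
st();c=cap("wrist","x7")
for ctr in((486.6,-3),(536,-11.5),(535,-11.5)):print(np.round(proj(c,[*ctr,34])),hexyaw(c,ctr))
E
```

```text
time_s: 66.3
tool_pos: [518.7, -107.9, 196.0]
eef_rot: [[0.816, 0.578, 0.0], [0.578, -0.816, -0.0], [-0.0, 0.0, -1.0]]
force: [-0.5, 0.3, -1.4]
width: 15.8
t 66.3 tcp [ 518.7 -107.9  196. ] yaw(x) 35.28 z [ 0. -0. -1.] F [-0.5  0.3 -1.4] T [ 0.01 -0.    0.02] w 15.8 j [ 34.   6. -27. 102.   3.  73. -48.]
[150. 155.] (9.7, 0.43, 104, 70, 109)
[188. 114.] (10.2, 0.5, 105, 74, 110)
[188. 115.] (10.3, 0.49, 105, 74, 110)
```

```bash
python3 -m pendant '[{"rot":[0,0,0],"travel":[1.21,-3.66,0],"hand":1},{"rot":[0,0,0],"travel":[1.21,-3.66,0],"hand":1},{"rot":[0,0,0],"travel":[1.21,-3.66,0],"hand":1},{"rot":[0,0,0],"travel":[1.21,-3.66,0],"hand":1},{"rot":[0,0,0],"travel":[1.21,-3.66,0],"hand":1},{"rot":[0,0,0],"travel":[1.21,-3.66,0],"hand":1},{"rot":[0,0,0],"travel":[1.21,-3.66,0],"hand":1},{"rot":[0,0,0],"travel":[0,0,0],"hand":1},{"rot":[0,0,0],"travel":[0,0,0],"hand":1},{"rot":[0,0,0],"travel":[0,0,0],"hand":1}]'
python3 - <<'E'
from det import *
s=st();c=cap("wrist","m1");p=proj(c,(460.8,193.4,40));print("pred",p)
print("from k2 square",onz(load("k2"),257.5,102.8,40))
u,v=map(int,p);g=cv2.cvtColor(c["frame"],cv2.COLOR_RGB2GRAY);x0,y0,x1,y1=max(u-45,0),max(v-45,0),u+45,v+45
sub=g[y0:y1,x0:x1];print(sub.min(),np.percentile(sub,[5,25,50,75,95]))
for th in(40,55,70,85):
    print(th,[(b[0],b[1],b[2].tolist(),np.round(onz(c,*b[1],40),1)[:2].tolist()) for b in blobs((g<th)&roi(g.shape,x0,y0,x1,y1),60)])
E
```

```text
time_s: 67.35
tool_pos: [440.3, 148.9, 195.9]
eef_rot: [[0.817, 0.576, 0.0], [0.576, -0.817, -0.001], [-0.0, 0.001, -1.0]]
force: [1.0, -0.3, -0.4]
width: 15.9
t 67.35 tcp [440.3 148.9 195.9] yaw(x) 35.18 z [ 0.    -0.001 -1.   ] F [ 1.  -0.3 -0.4] T [ 0.03 -0.03 -0.03] w 15.9 j [ 20.  -2. -41. 109.  -2.  73. -75.]
pred [239.72743319 146.55295884]
from k2 square [460.40800016 191.79521554  40.        ]
73 [116. 156. 158. 164. 166.]
40 []
55 []
70 []
85 [(75, array([234.23, 153.53]), [228, 140, 19, 21], [453.2, 193.9])]
```

Run:
```python
from det import *
c=load("m1");g=cv2.cvtColor(c["frame"],cv2.COLOR_RGB2GRAY)
for th in(100,115,130,140,148):
    print(th,[(b[0],b[1].tolist(),b[2].tolist(),np.round(onz(c,*b[1],40),1)[:2].tolist()) for b in blobs((g<th)&roi(g.shape,190,100,290,195),150)])
e=cv2.resize(g[105:190,195:285],None,fx=4,fy=4,interpolation=cv2.INTER_CUBIC)
ci=cv2.HoughCircles(cv2.GaussianBlur(e,(7,7),2),cv2.HOUGH_GRADIENT,1,40,param1=60,param2=18,minRadius=40,maxRadius=90)
if ci is not None:
    for k in ci[0][:4]:
        q=(195+k[0]/4,105+k[1]/4);print(q,k[2]/4,np.round(onz(c,*q,40),1)[:2])
for v in range(120,180,6):print(v," ".join(str(x) for x in g[v,200:282:3]))
```

```text
100 []
115 [(171, [235.29, 153.11], [227, 137, 26, 25], [454.0, 193.4])]
130 [(215, [235.39, 152.56], [226, 136, 28, 26], [454.4, 193.6]), (578, [197.66, 178.75], [190, 148, 24, 47], [416.5, 207.9])]
140 [(239, [235.43, 152.57], [226, 135, 28, 28], [454.4, 193.6]), (593, [197.79, 178.58], [190, 147, 25, 48], [416.7, 207.9])]
148 [(282, [235.74, 152.08], [225, 134, 30, 29], [454.9, 193.6]), (620, [197.96, 178.19], [190, 146, 25, 49], [417.1, 208.0])]
(np.float32(243.625), np.float32(144.125)) 12.9 [464.4 191.8]
120 157 157 159 159 159 160 163 164 163 165 164 164 165 166 165 166 166 163 159 144 149 154 153 156 153 155 153 154
126 158 160 158 156 159 162 162 162 167 165 166 165 164 163 165 166 165 164 168 165 165 165 166 161 151 140 154 156
132 158 162 158 157 159 163 166 164 164 166 166 162 156 157 157 162 163 165 163 164 164 165 166 166 164 163 160 159
138 154 158 158 158 164 164 165 165 165 158 102 155 166 166 166 165 165 158 164 165 162 166 166 165 165 164 157 158
144 155 155 156 162 162 163 164 165 162 102 105 163 165 166 164 162 165 165 147 166 165 166 166 164 164 159 158 157
150 157 157 158 162 166 166 167 165 164 102 80 149 164 166 169 166 164 166 147 164 163 164 166 165 159 157 157 159
156 156 158 163 165 165 165 162 166 164 157 107 80 86 129 147 148 117 105 161 165 164 166 164 162 157 157 158 157
162 158 160 164 166 163 164 165 164 166 165 166 165 155 134 135 153 162 166 165 165 167 167 165 159 158 159 158 160
168 131 158 157 159 164 166 164 166 165 166 164 165 164 164 163 167 165 164 165 164 166 166 158 157 157 159 158 155
174 115 130 159 158 152 155 154 155 157 159 163 165 166 163 164 168 166 167 166 165 166 159 157 156 159 158 155 155
```

```bash
python3 -m pendant '[{"rot":[0,0,0],"travel":[2.15,-1.2,0],"hand":1},{"rot":[0,0,0],"travel":[2.15,-1.2,0],"hand":1},{"rot":[0,0,0],"travel":[0,0,0],"hand":1},{"rot":[0,0,0],"travel":[0,0,0],"hand":1},{"rot":[0,0,0],"travel":[0,0,2],"hand":1},{"rot":[0,0,0],"travel":[0,0,2],"hand":1},{"rot":[0,0,0],"travel":[0,0,2],"hand":1},{"rot":[0,0,0],"travel":[0,0,0],"hand":1},{"rot":[0,0,0],"travel":[0,0,0],"hand":1},{"rot":[0,0,0],"travel":[0,0,0],"hand":1}]'
python3 -m pendant '[{"rot":[0,0,0],"travel":[0,0,0.7],"hand":1},{"rot":[0,0,0],"travel":[0,0,0.7],"hand":1},{"rot":[0,0,0],"travel":[0,0,0.7],"hand":1},{"rot":[0,0,0],"travel":[0,0,0],"hand":1},{"rot":[0,0,0],"travel":[0,0,0],"hand":1},{"rot":[0,0,0],"travel":[0,0,0],"hand":1},{"rot":[0,0,0],"travel":[0,0,0],"hand":1},{"rot":[0,0,0],"travel":[0,0,0],"hand":1},{"rot":[0,0,0],"travel":[0,0,0],"hand":1},{"rot":[0,0,0],"travel":[0,0,0],"hand":1}]'; python3 -c "
from h import *
st()"
```

```text
time_s: 68.4
tool_pos: [462.0, 194.2, 137.1]
eef_rot: [[0.817, 0.577, 0.002], [0.577, -0.817, -0.0], [0.001, 0.001, -1.0]]
force: [0.7, 0.1, -0.6]
width: 15.5
time_s: 69.4
tool_pos: [461.2, 194.6, 115.0]
eef_rot: [[0.816, 0.577, 0.0], [0.577, -0.816, -0.0], [0.0, 0.0, -1.0]]
force: [-0.3, 0.6, -0.5]
width: 16.1
t 69.4 tcp [461.2 194.6 115. ] yaw(x) 35.27 z [ 0. -0. -1.] F [-0.3  0.6 -0.5] T [-0.06  0.12  0.05] w 16.1 j [ 16.   8. -44. 110.   7.  64. -86.]
```

In the hole freely; lower to the collar and release.

```bash
python3 -m pendant '[{"rot":[0,0,0],"travel":[0,0,1],"hand":1},{"rot":[0,0,0],"travel":[0,0,1],"hand":1},{"rot":[0,0,0],"travel":[0,0,0.7],"hand":1},{"rot":[0,0,0],"travel":[0,0,0],"hand":1},{"rot":[0,0,0],"travel":[0,0,0.2],"hand":1},{"rot":[0,0,0],"travel":[0,0,0],"hand":1},{"rot":[0,0,0],"travel":[0,0,0],"hand":1},{"rot":[0,0,0],"travel":[0,0,0],"hand":1},{"rot":[0,0,0],"travel":[0,0,0],"hand":1},{"rot":[0,0,0],"travel":[0,0,0],"hand":1}]'; python3 -c "
from h import *
st()"
```

```text
time_s: 70.4
tool_pos: [462.4, 195.2, 87.2]
eef_rot: [[0.816, 0.577, 0.002], [0.577, -0.816, 0.001], [0.002, 0.001, -1.0]]
force: [-2.3, -0.4, 8.6]
width: 15.6
t 70.4 tcp [462.4 195.2  87.2] yaw(x) 35.27 z [ 0.002  0.001 -1.   ] F [-2.3 -0.4  8.6] T [-0.29  0.3   0.05] w 15.6 j [ 15.  11. -44. 112.   9.  60. -88.]
```

```bash
python3 -m pendant '[{"rot":[0,0,0],"travel":[0,0,-0.2],"hand":1},{"rot":[0,0,0],"travel":[0,0,0],"hand":4},{"rot":[0,0,0],"travel":[0,0,0],"hand":5},{"rot":[0,0,0],"travel":[0,0,0],"hand":5},{"rot":[0,0,0],"travel":[0,0,0],"hand":5},{"rot":[0,0,0],"travel":[0,0,-2],"hand":5},{"rot":[0,0,0],"travel":[0,0,-3],"hand":5},{"rot":[0,0,0],"travel":[0,0,-4],"hand":5},{"rot":[0,0,0],"travel":[0,0,-3],"hand":5},{"rot":[0,0,0],"travel":[0,0,0],"hand":5}]'
python3 -m pendant '[{"rot":[0,0,0],"travel":[-3,0,0],"hand":5},{"rot":[0,0,0],"travel":[-3,0,0],"hand":5},{"rot":[0,0,0],"travel":[0,0,0],"hand":5},{"rot":[0,0,0],"travel":[0,0,0],"hand":5},{"rot":[0,0,0],"travel":[0,0,0],"hand":5},{"rot":[0,0,0],"travel":[0,0,0],"hand":5},{"rot":[0,0,0],"travel":[0,0,0],"hand":5},{"rot":[0,0,0],"travel":[0,0,0],"hand":5},{"rot":[0,0,0],"travel":[0,0,0],"hand":5},{"rot":[0,0,0],"travel":[0,0,0],"hand":5}]'
python3 - <<'E'
from det import *
st();c=cap("wrist","m2");m,hs=red(c)
r=cv2.minAreaRect(np.argwhere(m)[:,::-1].astype(np.float32));bp=cv2.boxPoints(r)
P=[onz(c,*p,116)[:2] for p in bp];e=[P[1]-P[0],P[2]-P[1]];L=max(e,key=np.linalg.norm);print(np.round(r[0],1),np.round(onz(c,*r[0],116),1),np.round(onz(c,*r[0],102),1),[round(float(np.linalg.norm(x)),1) for x in e],"yaw",round(float(np.degrees(np.arctan2(L[1],L[0]))),1))
s=cap("scene","s2");d=cap("side","d2")
for q,b,old in((s,(220,165,255,195),(235.77,178.36)),(d,(225,155,260,190),(242.0,170.77))):
    h=cv2.cvtColor(q["frame"],cv2.COLOR_RGB2HSV);mm=(cv2.inRange(h,(0,140,50),(8,255,255))|cv2.inRange(h,(172,140,50),(180,255,255)))
    print([(x[0],x[1]) for x in blobs((mm>0)&roi(mm.shape,*b),20)],old)
E
```

```text
time_s: 71.4
tool_pos: [463.7, 195.9, 212.3]
eef_rot: [[0.816, 0.577, 0.008], [0.577, -0.816, 0.002], [0.008, 0.003, -1.0]]
force: [1.7, 0.4, 0.2]
width: 49.8
time_s: 72.4
tool_pos: [412.2, 160.0, 207.9]
eef_rot: [[0.816, 0.578, -0.0], [0.578, -0.816, 0.0], [-0.0, -0.0, -1.0]]
force: [0.9, 0.1, 0.4]
width: 50.0
t 72.4 tcp [412.2 160.  207.9] yaw(x) 35.28 z [-0.  0. -1.] F [0.9 0.1 0.4] T [-0.   -0.01  0.01] w 50.0 j [ 21.  -7. -42. 111.  -5.  74. -74.]
[269. 126.] [462.  194.9 116. ] [461.8 194.7 102. ] [13.2, 52.7] yaw -144.3
[(159, array([236.01, 177.99]))] (235.77, 178.36)
[(187, array([242.1 , 170.46]))] (242.0, 170.77)
```

```bash
python3 -m pendant '[{"rot":[0,0,0],"travel":[-0.84,4.49,0],"hand":4},{"rot":[0,0,0],"travel":[-0.84,4.49,0],"hand":4},{"rot":[0,0,0],"travel":[-0.84,4.49,0],"hand":4},{"rot":[0,0,0],"travel":[-0.84,4.49,0],"hand":4},{"rot":[0,0,0],"travel":[-0.84,4.49,0],"hand":4},{"rot":[0,0,0],"travel":[-0.84,4.49,0],"hand":4},{"rot":[0,0,0],"travel":[-0.84,4.49,0],"hand":4},{"rot":[0,0,-8],"travel":[0,0,0],"hand":4},{"rot":[0,0,-8],"travel":[0,0,0],"hand":4},{"rot":[0,0,-8],"travel":[0,0,0],"hand":4}]'
python3 -m pendant '[{"rot":[0,0,-8],"travel":[0,0,2],"hand":4},{"rot":[0,0,-8],"travel":[0,0,2],"hand":4},{"rot":[0,0,-4.7],"travel":[0,0,2],"hand":4},{"rot":[0,0,0],"travel":[0,0,2],"hand":4},{"rot":[0,0,0],"travel":[0,0,0],"hand":4},{"rot":[0,0,0],"travel":[0,0,0],"hand":4},{"rot":[0,0,0],"travel":[0,0,0],"hand":4},{"rot":[0,0,0],"travel":[0,0,0],"hand":4},{"rot":[0,0,0],"travel":[0,0,0],"hand":4},{"rot":[0,0,0],"travel":[0,0,0],"hand":4}]'
python3 - <<'E'
from det import *
s=st();c=cap("wrist","v1");r,d,b=cover(c,(150,60,400,266));print(np.round(r[0],1),np.round(r[1],1),r[2])
R=np.array(s["eef_rot"]);print("to grasp pose, tool mm",np.round(R.T@(np.array([545.7,-130.5,14])-s["tool_pos"]),1))
g=c["frame"].astype(int).sum(2)
for v in(200,220,240):
    i=np.where(g[v,200:340]<150)[0];print(v,200+i.min() if len(i) else None,200+i.max() if len(i) else None)
print(proj(c,(545.7,-130.5,27)),proj(c,(545.7+22*.174,-130.5+22*.985,27)))
E
```

```text
time_s: 73.55
tool_pos: [545.7, -131.1, 207.6]
eef_rot: [[0.507, 0.862, -0.0], [0.862, -0.507, 0.001], [0.0, -0.001, -1.0]]
force: [1.2, -0.5, -0.7]
width: 39.9
time_s: 74.55
tool_pos: [546.0, -130.7, 128.5]
eef_rot: [[0.174, 0.985, 0.001], [0.985, -0.174, -0.001], [-0.0, 0.001, -1.0]]
force: [0.8, 0.1, -0.1]
width: 39.4
t 74.55 tcp [ 546.  -130.7  128.5] yaw(x) 79.97 z [ 0.001 -0.001 -1.   ] F [ 0.8  0.1 -0.1] T [-0.02 -0.1   0.02] w 39.4 j [ 37.  14. -30. 102.   7.  66.  -5.]
[269. 203.] [ 74. 140.] 90.0
to grasp pose, tool mm [  0.2  -0.4 114.5]
200 275 277
220 261 263
240 None None
[268.96177431 209.81687989] [268.96989186 180.50259113]
```

```bash
python3 -m pendant '[{"rot":[0,0,0],"travel":[0,0,3],"hand":4},{"rot":[0,0,0],"travel":[0,0,3],"hand":4},{"rot":[0,0,0],"travel":[0,0,3],"hand":4},{"rot":[0,0,0],"travel":[0,0,1.7],"hand":4},{"rot":[0,0,0],"travel":[0,0,1],"hand":4},{"rot":[0,0,0],"travel":[0,0,0],"hand":4},{"rot":[0,0,0],"travel":[0,0,0],"hand":4},{"rot":[0,0,0],"travel":[0,0,0],"hand":0.8},{"rot":[0,0,0],"travel":[0,0,0],"hand":0.8},{"rot":[0,0,0],"travel":[0,0,0],"hand":0.8}]'; python3 -c "
from h import *
st()"
python3 -m pendant '[{"rot":[0,0,0],"travel":[0,0,0],"hand":0.8},{"rot":[0,0,0],"travel":[0,0,0],"hand":0.8},{"rot":[0,0,0],"travel":[0,0,0],"hand":0.8},{"rot":[0,0,0],"travel":[0,0,-1],"hand":0.8},{"rot":[0,0,0],"travel":[0,0,-3],"hand":0.8},{"rot":[0,0,0],"travel":[0,0,-3],"hand":0.8},{"rot":[0,0,0],"travel":[0,0,-3],"hand":0.8},{"rot":[0,0,0],"travel":[0,0,0],"hand":0.8},{"rot":[0,0,0],"travel":[0,0,0],"hand":0.8},{"rot":[0,0,0],"travel":[0,0,0],"hand":0.8}]'
python3 - <<'E'
from h import *
s=st();R=np.array(s["eef_rot"]);print("to seat, tool mm",np.round(R.T@(np.array([511.9,-6.8,50])-s["tool_pos"]),1))
E
```

```text
time_s: 75.6
tool_pos: [546.2, -130.8, 11.8]
eef_rot: [[0.174, 0.985, 0.001], [0.985, -0.174, -0.001], [-0.0, 0.001, -1.0]]
force: [-0.3, 0.4, -1.1]
width: 23.8
t 75.6 tcp [ 546.2 -130.8   11.8] yaw(x) 79.97 z [ 0.001 -0.001 -1.   ] F [-0.3  0.4 -1.1] T [-0.04 -0.12 -0.03] w 23.8 j [ 35.  22. -28. 107.  12.  54.  -9.]
time_s: 76.6
tool_pos: [544.5, -130.5, 109.7]
eef_rot: [[0.174, 0.985, -0.002], [0.985, -0.174, 0.001], [0.0, -0.003, -1.0]]
force: [-0.3, -0.2, -1.3]
width: 13.7
t 76.6 tcp [ 544.5 -130.5  109.7] yaw(x) 79.97 z [-0.002  0.001 -1.   ] F [-0.3 -0.2 -1.3] T [-0.   -0.06  0.01] w 13.7 j [ 37.  15. -30. 103.   8.  64.  -6.]
to seat, tool mm [116.1 -53.4  59.8]
```

```bash
python3 -m pendant '[{"rot":[0,0,0],"travel":[2.9,-1.335,0],"hand":0.8},{"rot":[0,0,0],"travel":[2.9,-1.335,0],"hand":0.8},{"rot":[0,0,0],"travel":[2.9,-1.335,0],"hand":0.8},{"rot":[0,0,0],"travel":[2.9,-1.335,0],"hand":0.8},{"rot":[0,0,0],"travel":[0,0,2],"hand":0.8},{"rot":[0,0,0],"travel":[0,0,2],"hand":0.8},{"rot":[0,0,0],"travel":[0,0,0.2],"hand":0.8},{"rot":[0,0,0],"travel":[0,0,0],"hand":0.8},{"rot":[0,0,0],"travel":[0,0,0],"hand":0.8},{"rot":[0,0,0],"travel":[0,0,0],"hand":0.8}]'
python3 -m pendant '[{"rot":[0,0,0],"travel":[0,0,0],"hand":0.8},{"rot":[0,0,0],"travel":[0,0,0],"hand":0.8},{"rot":[0,0,0],"travel":[0,0,0],"hand":0.8},{"rot":[0,0,0],"travel":[0,0,0],"hand":0.8},{"rot":[0,0,0],"travel":[0,0,0],"hand":0.8},{"rot":[0,0,0],"travel":[0,0,0],"hand":0.8},{"rot":[0,0,0],"travel":[0,0,0],"hand":0.8},{"rot":[0,0,0],"travel":[0,0,0],"hand":0.8},{"rot":[0,0,0],"travel":[0,0,0],"hand":0.8},{"rot":[0,0,0],"travel":[0,0,0],"hand":0.8}]'
python3 - <<'E'
from det import *
s=st();R=np.array(s["eef_rot"]);print("to seat, tool mm",np.round(R.T@(np.array([511.9,-6.8,50])-s["tool_pos"]),1))
c=cap("wrist","v2")
E
```

```text
time_s: 77.6
tool_pos: [514.0, -7.3, 69.7]
eef_rot: [[0.175, 0.985, 0.001], [0.985, -0.175, -0.0], [0.0, 0.001, -1.0]]
force: [0.4, 0.4, -1.2]
width: 14.1
time_s: 78.6
tool_pos: [513.3, -7.1, 69.0]
eef_rot: [[0.174, 0.985, -0.0], [0.985, -0.174, -0.0], [-0.0, -0.0, -1.0]]
force: [-0.9, -0.1, -1.1]
width: 13.8
t 78.6 tcp [513.3  -7.1  69. ] yaw(x) 79.97 z [-0. -0. -1.] F [-0.9 -0.1 -1.1] T [-0.07 -0.08  0.01] w 13.8 j [ 29.  12. -34. 111.   8.  59. -19.]
to seat, tool mm [ 0.  -1.4 19. ]
```

```bash
python3 -m pendant '[{"rot":[0,0,0],"travel":[0,-0.14,0],"hand":0.8},{"rot":[0,0,0],"travel":[0,0,0],"hand":0.8},{"rot":[0,0,0],"travel":[0,0,0.4],"hand":0.8},{"rot":[0,0,0],"travel":[0,0,0.4],"hand":0.8},{"rot":[0,0,0],"travel":[0,0,0.3],"hand":0.8},{"rot":[0,0,0],"travel":[0,0,0],"hand":0.8},{"rot":[0,0,0],"travel":[0,0,0],"hand":0.8},{"rot":[0,0,0],"travel":[0,0,0],"hand":0.8},{"rot":[0,0,0],"travel":[0,0,0],"hand":0.8},{"rot":[0,0,0],"travel":[0,0,0],"hand":0.8}]'; python3 -c "
from h import *
st()"
```

```text
time_s: 79.65
tool_pos: [512.0, -6.9, 58.1]
eef_rot: [[0.174, 0.985, 0.0], [0.985, -0.174, -0.0], [-0.0, 0.0, -1.0]]
force: [0.6, 0.6, -1.4]
width: 13.3
t 79.65 tcp [512.   -6.9  58.1] yaw(x) 79.97 z [ 0. -0. -1.] F [ 0.6  0.6 -1.4] T [-0.05 -0.06 -0.02] w 13.3 j [ 29.  13. -34. 112.   9.  57. -19.]
```

Underside at ~47, pins passing through the holes with no force. Lower to contact.

```bash
python3 -m pendant '[{"rot":[0,0,0],"travel":[0,0,0.3],"hand":0.8},{"rot":[0,0,0],"travel":[0,0,0.3],"hand":0.8},{"rot":[0,0,0],"travel":[0,0,0],"hand":0.8},{"rot":[0,0,0],"travel":[0,0,0.15],"hand":0.8},{"rot":[0,0,0],"travel":[0,0,0],"hand":0.8},{"rot":[0,0,0],"travel":[0,0,0],"hand":0.8},{"rot":[0,0,0],"travel":[0,0,0],"hand":0.8},{"rot":[0,0,0],"travel":[0,0,0],"hand":0.8},{"rot":[0,0,0],"travel":[0,0,0],"hand":0.8},{"rot":[0,0,0],"travel":[0,0,0],"hand":0.8}]'; python3 -c "
from h import *
st()"
```

```text
time_s: 80.65
tool_pos: [511.8, -6.9, 51.3]
eef_rot: [[0.174, 0.985, -0.001], [0.985, -0.174, -0.001], [-0.001, -0.0, -1.0]]
force: [-3.2, -0.4, 6.5]
width: 13.9
t 80.65 tcp [511.8  -6.9  51.3] yaw(x) 79.97 z [-0.001 -0.001 -1.   ] F [-3.2 -0.4  6.5] T [-0.01  0.59 -0.03] w 13.9 j [ 29.  14. -34. 112.   9.  57. -20.]
```

```bash
python3 -m pendant '[{"rot":[0,0,0],"travel":[0,0,-0.15],"hand":0.8},{"rot":[0,0,0],"travel":[0,0,0],"hand":4},{"rot":[0,0,0],"travel":[0,0,0],"hand":4},{"rot":[0,0,0],"travel":[0,0,0],"hand":4},{"rot":[0,0,0],"travel":[0,0,0],"hand":4},{"rot":[0,0,0],"travel":[0,0,-2],"hand":4},{"rot":[0,0,0],"travel":[0,0,-3],"hand":4},{"rot":[0,0,0],"travel":[0,0,-4],"hand":4},{"rot":[0,0,0],"travel":[-2,-2,-2],"hand":4},{"rot":[0,0,0],"travel":[-3,-3,0],"hand":4}]'
python3 -m pendant '[{"rot":[0,0,0],"travel":[0,0,0],"hand":4},{"rot":[0,0,0],"travel":[0,0,0],"hand":4},{"rot":[0,0,0],"travel":[0,0,0],"hand":4},{"rot":[0,0,0],"travel":[0,0,0],"hand":4},{"rot":[0,0,0],"travel":[0,0,0],"hand":4},{"rot":[0,0,0],"travel":[0,0,0],"hand":4},{"rot":[0,0,0],"travel":[0,0,0],"hand":4},{"rot":[0,0,0],"travel":[0,0,0],"hand":4},{"rot":[0,0,0],"travel":[0,0,0],"hand":4},{"rot":[0,0,0],"travel":[0,0,0],"hand":4}]'
python3 - <<'E'
from det import *
s=st();c=cap("wrist","f1");g=c["frame"].astype(int).sum(2)
print("dial px",proj(c,[*(O+RC@[-33,64]),78]),"bar px",proj(c,[*(O+RC@[-33,-24]),67]))
for y in(23,-71):print("pin pred",np.round(proj(c,[*(O+RC@[-33,y]),53]),1))
r,d,b=cover(c,(100,60,480,266));print("cover",np.round(r[0],1),np.round(r[1],1),r[2],"z45:",car(onz(c,*r[0],45)));print(d);print([x for x in b if x[0]>25])
u,v=proj(c,[*(O+RC@[-33,64]),78]);u,v=int(u),int(v);m=(g>560)&roi(g.shape,max(u-40,0),max(v-40,0),u+40,v+40)
for x in blobs(m,12):
    k=np.argwhere(cv2.connectedComponents(m.astype(np.uint8))[1]>0)
    print("white",x[0],x[1],x[2].tolist(),np.round(onz(c,*x[1],78),1)[:2])
E
```

```text
time_s: 81.65
tool_pos: [457.0, -46.2, 165.5]
eef_rot: [[0.17, 0.985, 0.007], [0.985, -0.17, 0.0], [0.001, 0.007, -1.0]]
force: [-0.3, -1.2, -0.9]
width: 40.0
time_s: 82.65
tool_pos: [454.0, -47.4, 162.0]
eef_rot: [[0.174, 0.985, 0.0], [0.985, -0.174, -0.0], [-0.0, 0.0, -1.0]]
force: [0.5, 0.7, 0.4]
width: 40.4
t 82.65 tcp [454.  -47.4 162. ] yaw(x) 79.97 z [ 0. -0. -1.] F [0.5 0.7 0.4] T [-0.04 -0.08 -0.02] w 40.4 j [ 36.  -2. -32. 113.  -1.  69.  -6.]
dial px [211.58529938 144.27174579] bar px [341.00942022 143.14612583]
pin pred [272.9 141.9]
pin pred [401.8 141.8]
cover [337.  139.5] [ 81. 150.] 90.0 z45: [-31.7 -25.2]
[]
[(8793, array([334.29, 139.94]), array([264, 101, 147,  78], dtype=int32))]
white 1812 [213.13 149.12] [180, 104, 71, 80] [425.    4.6]
white 14 [216.5  109.29] [215, 108, 4, 4] [432.5  29.2]
white 14 [232.29 113.5 ] [231, 112, 4, 4] [442.1  24.9]
white 14 [190.36 125.21] [189, 123, 4, 5] [413.6  22.4]
white 13 [187.38 140.77] [186, 139, 4, 4] [409.4  12.9]
white 14 [218.5  171.29] [217, 170, 4, 4] [425.4 -10.5]
```

Run:
```python
from det import *
c=load("f1");f=c["frame"].astype(int);g=f.sum(2)
D=[(216.5,109.29),(232.29,113.5),(190.36,125.21),(187.38,140.77),(218.5,171.29)]
for z in(40,44):
    P=np.array([onz(c,*p,z)[:2] for p in D]);A=np.c_[2*P,np.ones(5)];x=np.linalg.lstsq(A,(P**2).sum(1),rcond=None)[0];r=np.sqrt(x[2]+x[:2]@x[:2]);print(z,"centre",np.round(x[:2],1),"r",round(r,1),"res",np.round(np.linalg.norm(P-x[:2],axis=1)-r,2),"angles rel -x cw",np.round((260-np.degrees(np.arctan2(P[:,1]-x[1],P[:,0]-x[0])))%360,0),"car",car(x[:2]))
ctr=x[:2]
best=[]
for cw in range(-20,200,5):
    a=np.radians(260-cw);v=[]
    for rr in(10,12,14,16):
        p=proj(c,[ctr[0]+rr*np.cos(a),ctr[1]+rr*np.sin(a),78]);v.append(cv2.getRectSubPix(g.astype(np.float32),(1,1),(float(p[0]),float(p[1])))[0,0])
    best.append((cw,[int(q) for q in v]))
print([b for b in best if min(b[1][1:3])>300])
```

```text
40 centre [423.7   8.1] r 23.3 res [-0.05  0.01  0.12 -0.1   0.02] angles rel -x cw [180. 210. 120.  90.   1.] car [-33.  65.]
44 centre [424.2   8.2] r 23.0 res [-0.05  0.01  0.11 -0.1   0.02] angles rel -x cw [180. 210. 120.  90.   1.] car [-32.8  64.4]
[(25, [668, 640, 560, 495]), (30, [723, 721, 720, 721]), (35, [715, 707, 685, 668]), (40, [606, 475, 323, 252])]
```

```bash
python3 -m pendant '[{"rot":[0,0,0],"travel":[2.5,-1.95,0],"hand":3.5},{"rot":[0,0,0],"travel":[2.5,-1.95,0],"hand":3.5},{"rot":[0,0,-8.3],"travel":[0,0,0],"hand":3.5},{"rot":[0,0,-8.3],"travel":[0,0,0],"hand":3.5},{"rot":[0,0,-8.3],"travel":[0,0,0],"hand":3.5},{"rot":[0,0,-8.3],"travel":[0,0,0],"hand":3.5},{"rot":[0,0,-8.3],"travel":[0,0,0],"hand":3.5},{"rot":[0,0,-8.3],"travel":[0,0,0],"hand":3.5},{"rot":[0,0,-8.3],"travel":[0,0,0],"hand":3.5},{"rot":[0,0,-8.3],"travel":[0,0,0],"hand":3.5}]'
python3 -m pendant '[{"rot":[0,0,-8.3],"travel":[0,0,0],"hand":3.5},{"rot":[0,0,-8.3],"travel":[0,0,0],"hand":3.5},{"rot":[0,0,-8.3],"travel":[0,0,0],"hand":3.5},{"rot":[0,0,-8.3],"travel":[0,0,0],"hand":3.5},{"rot":[0,0,-8.3],"travel":[0,0,0],"hand":3.5},{"rot":[0,0,-8.3],"travel":[0,0,0],"hand":3.5},{"rot":[0,0,-8.3],"travel":[0,0,0],"hand":3.5},{"rot":[0,0,-8.3],"travel":[0,0,0],"hand":3.5},{"rot":[0,0,-8.3],"travel":[0,0,0],"hand":3.5},{"rot":[0,0,-8.3],"travel":[0,0,0],"hand":3.5}]'
python3 -m pendant '[{"rot":[0,0,-0.6],"travel":[0,0,0],"hand":3.5},{"rot":[0,0,0],"travel":[0,0,2],"hand":3.5},{"rot":[0,0,0],"travel":[0,0,2],"hand":3.5},{"rot":[0,0,0],"travel":[0,0,0],"hand":3.5},{"rot":[0,0,0],"travel":[0,0,0],"hand":3.5},{"rot":[0,0,0],"travel":[0,0,0],"hand":3.5},{"rot":[0,0,0],"travel":[0,0,0],"hand":3.5},{"rot":[0,0,0],"travel":[0,0,0],"hand":3.5},{"rot":[0,0,0],"travel":[0,0,0],"hand":3.5},{"rot":[0,0,0],"travel":[0,0,0],"hand":3.5}]'
python3 - <<'E'
from h import *
s=st();R=np.array(s["eef_rot"]);print(np.round(R.T@(np.array([424.3,8.2,55])-s["tool_pos"]),1))
E
```

```text
time_s: 83.7
tool_pos: [424.2, 8.6, 162.0]
eef_rot: [[-0.836, 0.549, 0.0], [0.549, 0.836, -0.0], [-0.0, -0.0, -1.0]]
force: [-1.0, 0.9, 0.5]
width: 34.9
time_s: 84.7
tool_pos: [424.3, 8.6, 162.0]
eef_rot: [[-0.647, -0.763, 0.0], [-0.763, 0.647, -0.0], [0.0, -0.0, -1.0]]
force: [0.7, 0.4, 0.3]
width: 35.1
time_s: 85.7
tool_pos: [424.4, 8.6, 122.2]
eef_rot: [[-0.643, -0.766, 0.0], [-0.766, 0.643, -0.0], [-0.0, -0.0, -1.0]]
force: [0.1, -0.1, -0.5]
width: 35.2
t 85.7 tcp [424.4   8.6 122.2] yaw(x) -130.04 z [ 0. -0. -1.] F [ 0.1 -0.1 -0.5] T [ 0.16 -0.07  0.03] w 35.2 j [ 23.  -4. -26. 120.  -2.  64. 137.]
[ 0.4 -0.2 67.2]
```

```bash
python3 -m pendant '[{"rot":[0,0,0],"travel":[0,0,2],"hand":3.5},{"rot":[0,0,0],"travel":[0,0,2],"hand":3.5},{"rot":[0,0,0],"travel":[0,0,2],"hand":3.5},{"rot":[0,0,0],"travel":[0,0,0.6],"hand":3.5},{"rot":[0,0,0],"travel":[0,0,0],"hand":3.5},{"rot":[0,0,0],"travel":[0,0,0],"hand":3.5},{"rot":[0,0,0],"travel":[0,0,0],"hand":0.8},{"rot":[0,0,0],"travel":[0,0,0],"hand":0.8},{"rot":[0,0,0],"travel":[0,0,0],"hand":0.8},{"rot":[0,0,0],"travel":[0,0,0],"hand":0.8}]'; python3 -c "
from h import *
st()"
```

```text
time_s: 86.7
tool_pos: [424.6, 8.5, 56.3]
eef_rot: [[-0.643, -0.766, 0.001], [-0.766, 0.643, -0.0], [-0.0, -0.001, -1.0]]
force: [-0.2, -1.3, 2.1]
width: 13.9
t 86.7 tcp [424.6   8.5  56.3] yaw(x) -130.03 z [ 0.001 -0.    -1.   ] F [-0.2 -1.3  2.1] T [ 0.11 -0.04  0.02] w 13.9 j [ 22.   1. -27. 124.   1.  55. 135.]
```

```bash
python3 -m pendant '[{"rot":[0,0,0],"travel":[0,0,0],"hand":0.8},{"rot":[0,0,0],"travel":[0,0,0],"hand":0.8},{"rot":[0,0,6],"travel":[0,0,0],"hand":0.8},{"rot":[0,0,6],"travel":[0,0,0],"hand":0.8},{"rot":[0,0,6],"travel":[0,0,0],"hand":0.8},{"rot":[0,0,6],"travel":[0,0,0],"hand":0.8},{"rot":[0,0,6],"travel":[0,0,0],"hand":0.8},{"rot":[0,0,0],"travel":[0,0,0],"hand":0.8},{"rot":[0,0,0],"travel":[0,0,0],"hand":0.8},{"rot":[0,0,0],"travel":[0,0,0],"hand":0.8}]'
python3 -m pendant '[{"rot":[0,0,6],"travel":[0,0,0],"hand":0.8},{"rot":[0,0,6],"travel":[0,0,0],"hand":0.8},{"rot":[0,0,6],"travel":[0,0,0],"hand":0.8},{"rot":[0,0,6],"travel":[0,0,0],"hand":0.8},{"rot":[0,0,6],"travel":[0,0,0],"hand":0.8},{"rot":[0,0,0],"travel":[0,0,0],"hand":0.8},{"rot":[0,0,0],"travel":[0,0,0],"hand":0.8},{"rot":[0,0,0],"travel":[0,0,0],"hand":0.8},{"rot":[0,0,0],"travel":[0,0,0],"hand":0.8},{"rot":[0,0,0],"travel":[0,0,0],"hand":0.8}]'; python3 -c "
from h import *
st()"
python3 -m pendant '[{"rot":[0,0,6],"travel":[0,0,0],"hand":0.8},{"rot":[0,0,6],"travel":[0,0,0],"hand":0.8},{"rot":[0,0,6],"travel":[0,0,0],"hand":0.8},{"rot":[0,0,6],"travel":[0,0,0],"hand":0.8},{"rot":[0,0,6],"travel":[0,0,0],"hand":0.8},{"rot":[0,0,0],"travel":[0,0,0],"hand":0.8},{"rot":[0,0,0],"travel":[0,0,0],"hand":0.8},{"rot":[0,0,0],"travel":[0,0,0],"hand":0.8},{"rot":[0,0,0],"travel":[0,0,0],"hand":0.8},{"rot":[0,0,0],"travel":[0,0,0],"hand":0.8}]'
python3 -m pendant '[{"rot":[0,0,6],"travel":[0,0,0],"hand":0.8},{"rot":[0,0,6],"travel":[0,0,0],"hand":0.8},{"rot":[0,0,6],"travel":[0,0,0],"hand":0.8},{"rot":[0,0,6],"travel":[0,0,0],"hand":0.8},{"rot":[0,0,6],"travel":[0,0,0],"hand":0.8},{"rot":[0,0,0],"travel":[0,0,0],"hand":0.8},{"rot":[0,0,0],"travel":[0,0,0],"hand":0.8},{"rot":[0,0,0],"travel":[0,0,0],"hand":0.8},{"rot":[0,0,0],"travel":[0,0,0],"hand":0.8},{"rot":[0,0,0],"travel":[0,0,0],"hand":0.8}]'; python3 -c "
from h import *
st()"
```

```text
time_s: 87.7
tool_pos: [424.5, 8.8, 56.3]
eef_rot: [[-0.939, -0.344, 0.0], [-0.344, 0.939, 0.0], [-0.0, -0.0, -1.0]]
force: [-0.8, 0.1, 6.0]
width: 14.0
time_s: 88.7
tool_pos: [424.5, 9.1, 56.3]
eef_rot: [[-0.985, 0.172, 0.0], [0.172, 0.985, 0.0], [-0.0, 0.0, -1.0]]
force: [-1.3, 0.5, 4.8]
width: 13.4
t 88.7 tcp [424.5   9.1  56.3] yaw(x) 170.12 z [ 0.  0. -1.] F [-1.3  0.5  4.8] T [ 0.4   0.2  -0.01] w 13.4 j [ 22.   1. -26. 124.   1.  55.  75.]
time_s: 89.7
tool_pos: [424.6, 9.3, 56.3]
eef_rot: [[-0.768, 0.64, 0.001], [0.64, 0.768, 0.001], [0.0, 0.001, -1.0]]
force: [-0.9, 0.9, 5.3]
width: 13.5
time_s: 90.7
tool_pos: [424.9, 9.4, 56.3]
eef_rot: [[-0.346, 0.938, 0.001], [0.938, 0.346, 0.001], [0.0, 0.001, -1.0]]
force: [0.3, 3.1, 5.0]
width: 13.6
t 90.7 tcp [424.9   9.4  56.3] yaw(x) 110.23 z [ 0.001  0.001 -1.   ] F [0.3 3.1 5. ] T [ 0.82 -0.16 -0.  ] w 13.6 j [ 21.   1. -26. 124.   1.  55.  15.]
```

```bash
python3 -m pendant '[{"rot":[0,0,0],"travel":[0,0,0],"hand":3.5},{"rot":[0,0,0],"travel":[0,0,0],"hand":3.5},{"rot":[0,0,0],"travel":[0,0,0],"hand":3.5},{"rot":[0,0,0],"travel":[0,0,0],"hand":3.5},{"rot":[0,0,0],"travel":[0,0,-2],"hand":3.5},{"rot":[0,0,0],"travel":[0,0,-4],"hand":3.5},{"rot":[0,0,0],"travel":[0,0,-4],"hand":3.5},{"rot":[0,0,0],"travel":[0,0,-4],"hand":3.5},{"rot":[0,0,6],"travel":[0,0,0],"hand":3.5},{"rot":[0,0,6],"travel":[0,0,0],"hand":3.5}]'
python3 -m pendant '[{"rot":[0,0,8],"travel":[0,0,0],"hand":3.5},{"rot":[0,0,8],"travel":[0,0,0],"hand":3.5},{"rot":[0,0,2],"travel":[0,0,0],"hand":3.5},{"rot":[0,0,0],"travel":[-2,3.5,0],"hand":3.5},{"rot":[0,0,0],"travel":[-3,4,-2],"hand":3.5},{"rot":[0,0,0],"travel":[-1,0,-2],"hand":3.5},{"rot":[0,0,0],"travel":[0,0,0],"hand":3.5},{"rot":[0,0,0],"travel":[0,0,0],"hand":3.5},{"rot":[0,0,0],"travel":[0,0,0],"hand":3.5},{"rot":[0,0,0],"travel":[0,0,0],"hand":3.5}]'
python3 - <<'E'
from det import *
s=st();c=cap("wrist","z1");g=c["frame"].astype(np.float32).sum(2)
ctr=(424.2,8.2);print("dial px",proj(c,[*ctr,78]))
for cw in range(0,360,10):
    a=np.radians(260-cw);v=[]
    for rr in(11,13,15):
        p=proj(c,[ctr[0]+rr*np.cos(a),ctr[1]+rr*np.sin(a),78]);v.append(int(cv2.getRectSubPix(g,(1,1),(float(p[0]),float(p[1])))[0,0]))
    if min(v)>400:print("pointer",cw,v)
r,d,b=cover(c,(100,20,480,266));print("cover",np.round(r[0],1),np.round(r[1],1),r[2],car(onz(c,*r[0],45)))
m=cv2.inRange(c["frame"],(100,110,122),(190,200,215));p=proj(c,[*(O+RC@[33.1,-51.4]),62]);u,v=map(int,p);print("cube disc pred",p,[(x[0],x[1]) for x in blobs((m>0)&roi(m.shape,max(u-22,0),max(v-22,0),u+22,v+22),150)])
# scene/side: compare with start in bystander/cube areas
for n,o in(("scene","s0"),("side","d0")):
    q=cap(n,"z"+n[:2]);D=cv2.absdiff(q["frame"],load(o)["frame"]).max(2);D=cv2.GaussianBlur(D,(5,5),0)
    for nm,X in(("lens",(714,79,66)),("case",(525,266,41)),("box",(534,-280,10)),("turq",(377,-137,100)),("redkey",(461,193,102))):
        p=proj(q,X).astype(int);print(n,nm,p,int(D[max(p[1]-10,0):p[1]+10,p[0]-8:p[0]+8].max()),end="; ")
    print()
E
```

```text
time_s: 91.7
tool_pos: [425.1, 8.5, 197.4]
eef_rot: [[-0.135, 0.991, 0.003], [0.991, 0.135, -0.001], [-0.001, 0.003, -1.0]]
force: [0.0, -0.2, -0.6]
width: 35.1
time_s: 92.7
tool_pos: [484.4, -59.9, 233.7]
eef_rot: [[0.172, 0.985, -0.001], [0.985, -0.172, -0.0], [-0.0, -0.001, -1.0]]
force: [-0.6, 0.3, 0.2]
width: 34.9
t 92.7 tcp [484.4 -59.9 233.7] yaw(x) 80.07 z [-0.001 -0.    -1.   ] F [-0.6  0.3  0.2] T [-0.02 -0.1   0.01] w 34.9 j [ 27.  -1. -23. 104.  -0.  77.  -6.]
dial px [185.81489322 129.71658101]
pointer 150 [712, 710, 713]
cover [288.5 128. ] [ 64. 119.] 90.0 [-32.  -24.3]
cube disc pred [322.73161842  49.50394929] [(565, array([327.72,  43.16]))]
scene lens [334 203] 11; scene case [258 185] 38; scene box [282 326] 7; scene turq [197 251] 6; scene redkey [235 178] 59; 
side lens [344 209] 11; side case [268 177] 10; side box [257 353] 11; side turq [178 256] 10; side redkey [242 171] 128;
```

Run:
```python
from det import *
c=load("z1");p=(323,50)
for lo,hi in(((100,110,122),(190,200,215)),((120,128,140),(175,185,200))):
    m=cv2.inRange(c["frame"],lo,hi);d=(c["frame"][...,2].astype(int)-c["frame"][...,0])>12
    for x in blobs((m>0)&d&roi(m.shape,280,5,370,100),60):print(x[0],x[1],x[2].tolist(),np.round(car(onz(c,*x[1],62)),1),car(onz(c,*x[1],36)))
a=load("w12");X,e=tri([(a,312.55,119.29),(c,*[x for x in blobs((cv2.inRange(c["frame"],(100,110,122),(190,200,215))>0)&((c["frame"][...,2].astype(int)-c["frame"][...,0])>12)&roi(c["frame"].shape[:2]+(3,),280,5,370,100),60)][0][1])]);print(X,e,car(X))
```

```text
553 [327.81  43.15] [316, 30, 25, 28] [ 38.1 -55.5] [ 42.8 -59.3]
142 [317.34  94.64] [280, 94, 71, 6] [ -3.3 -48.1] [ -1.7 -51.4]
527 [327.76  43.15] [316, 30, 25, 27] [ 38.1 -55.4] [ 42.8 -59.3]
76 [317.29  94.21] [280, 94, 71, 6] [ -2.9 -48.1] [ -1.3 -51.3]
[547.88573818  53.21383496  90.80021086] [3.1639495176898977, 2.243386890985956] [ 33.  -49.5]
```

```bash
python3 -m pendant '[{"rot":[0,0,0],"travel":[-3,4,0],"hand":3.5},{"rot":[0,0,0],"travel":[0,4,0],"hand":3.5},{"rot":[0,0,0],"travel":[3,0,0],"hand":3.5},{"rot":[0,0,0],"travel":[3,0,0],"hand":3.5},{"rot":[0,0,0],"travel":[0,0,0],"hand":3.5},{"rot":[0,0,0],"travel":[0,0,0],"hand":3.5},{"rot":[0,0,0],"travel":[0,0,0],"hand":3.5},{"rot":[0,0,0],"travel":[0,0,0],"hand":3.5},{"rot":[0,0,0],"travel":[0,0,0],"hand":3.5},{"rot":[0,0,0],"travel":[0,0,0],"hand":3.5}]'
python3 - <<'E'
from det import *
st();c=cap("wrist","z2");a=load("z1")
p=proj(c,[*(O+RC@[38,-55.5]),62]);print(p);u,v=map(int,p)
m=cv2.inRange(c["frame"],(100,110,122),(190,200,215));d=(c["frame"][...,2].astype(int)-c["frame"][...,0])>12
for x in blobs((m>0)&d&roi(m.shape,u-40,max(v-40,0),u+40,v+40),100):
    X,e=tri([(a,327.8,43.15),(c,*x[1])]);print(x[0],x[1],x[2].tolist(),np.round(X,1),np.round(e,2),car(X))
for n in("x1","x5","x7","w13"):
    q=load(n);pp=proj(q,[*(O+RC@[33.1,-51.4]),62]);pq=proj(q,[*(O+RC@[38,-55.5]),62]);u,v=map(int,pp)
    m=cv2.inRange(q["frame"],(100,110,122),(190,200,215));d=(q["frame"][...,2].astype(int)-q["frame"][...,0])>12
    print(n,np.round(pp),np.round(pq),[(x[0],x[1]) for x in blobs((m>0)&d&roi(m.shape,max(u-30,0),max(v-30,0),u+30,v+30),150)])
E
```

```text
time_s: 93.85
tool_pos: [569.1, -46.0, 234.6]
eef_rot: [[0.175, 0.985, 0.0], [0.985, -0.175, -0.0], [-0.0, 0.0, -1.0]]
force: [0.1, -0.8, -0.3]
width: 34.9
t 93.85 tcp [569.1 -46.  234.6] yaw(x) 79.91 z [ 0. -0. -1.] F [ 0.1 -0.8 -0.3] T [ 0.01 -0.08  0.03] w 34.9 j [ 23.  10. -24.  93.   4.  78. -11.]
[231.92355987  79.06881809]
523 [231.34  79.18] [219, 66, 25, 27] [554.3  56.9  64. ] [0.02 0.01] [ 37.7 -55.2]
x1 [305. 210.] [306. 217.] [(576, array([305.27, 209.62]))]
x5 [354. 158.] [366. 157.] [(1236, array([354.54, 157.77]))]
x7 [117.  46.] [115.  37.] [(724, array([114.34,  36.51]))]
w13 [283. 195.] [288. 189.] [(489, array([282.94, 195.46]))]
```

```bash
python3 -c "
from h import *
print(sign_off())"
```

```text
the job is handed in; nothing more can be done
None
```

The job is handed in at about 94 s of the 210 s allowed. As far as my own measurements show, every step was done in the required order; no verdict was reported.

- **Cube:** only one black cube was on the table, with a green filter. It took two tries to get it into the pocket nearest the far end, because the first grasp slipped and I set it down and regrasped it. Between tightening the near and far screws it shifted about 6 mm inside its pocket, apparently the announced knock. The last check has it at carrier (37.7, −55.2) mm with its top at 64 mm, where 62 mm means fully seated.
- **Screws:** the key went fully home in each socket before I turned it, near screw first. Both sockets now stand at the same angle (9.7° and 10.2°, modulo 60°). The images fit turns of about 66° (near) and 54° (far), so both should be at the stop. The torque readings at the end of the turns were weak (0.22 and at most 0.17 N m), so I rely on the angles.
- **Key:** it is back in its holder, within about 2 mm of where it first stood. Its height looks unchanged from the scene and side cameras.
- **Cover:** it is back on its pins at carrier (−32.0, −24.3) mm, where the target is (−33, −24). It was lowered to contact at the same height as its first grasp.
- **Dial:** I turned it four clicks, and the pointer measures 150°, which is the red mark.
- **Other objects:** the side camera shows no visible change at any bystander. The scene camera shows a small brightness difference at the objective case, which I did not resolve.

I viewed 16 pictures, the most allowed, so the final checks were numeric only.

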